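Drain the cork feeder into the cork tub

TASK

The bottling is finished and no cork may lie open overnight: take the lid off the cork tub, hold the tub up under the mouth of the cork feeder and press the feeder's paddle with it, so that all the corks in the chute slide into the tub. Then stand the tub upright on the table, put the loose corks from the table into it as well, and seat the lid on it again. Knock nothing over.

Things in the scene. Friction and masses are not known exactly. Their poses are not given: they have to be found in the camera images.
- feeder: Cork feeder, fixed: open steel chute of two lanes side by side, sloping at 30 degrees down to its mouth, on two posts (100 mm behind the mouth) and a base plate (140 mm wide, 12 mm high, beginning 20 mm behind the mouth). Origin on the table straight below the mouth's middle; +x points back along the feeder, up the slope, away from the robot; z up. Top 285 mm high
- mouth (a point): Lower edge of the chute's floor at the middle of its mouth, 190 mm above the table; axes as the feeder's. The chute is 63 mm wide over all, its walls 24 mm high, and it rises 68 mm over 117 mm to the back. In each lane one or two corks lie end to end, lengthwise, against the gate lip at the mouth
- paddle_face (a point): Middle of the face of the black push paddle (70 mm wide, 44 mm high) that hangs below the mouth, from 117 to 161 mm above the table, almost straight below the mouth. It swings about a pivot 35 mm behind the mouth at 199 mm height. Pressed in the +x direction of the mouth by about 25 mm it lowers the gate lip; a spring shuts it when released
- gate (a joint): Turn of the paddle and gate: 0 shut, 0.45 rad fully pressed (end stop); beyond about 0.35 rad the corks slide out by themselves, one after the other, within 2 s, and land 10 to 60 mm in front of the mouth. Fully pressing takes about 3 N
- tub_centre (a point): Round open steel tub, 105 mm high, 118 mm across at the rim and 110 mm at the base, wall 3 mm, inner floor 4 mm above its underside, 0.2 kg, loose. Point on its axis, 52.5 mm above its underside; z up, the handle points to -x. Held with its rim 155 mm above the table it fits under the mouth and meets the paddle at mid-height
- tub_handle (a point): Middle of the tub's black bar handle (12 mm thick, 22 mm high, from 57 to 127 mm from the axis), 95 mm from the axis and 84 mm above the tub's underside; the bar runs along x
- lid_centre (a point): Lid of the tub, 0.09 kg: wooden disc 126 mm across and 8 mm thick over a round plug 98 mm across and 7 mm high that sits loosely inside the tub's rim. Point at the disc's centre, 11 mm above the plug's underside; seated, it is 109 mm above the tub's underside (56.5 mm above tub_centre). z up. Any turn about the vertical seats
- lid_tab (a point): Middle of the upright black pull tab near the edge of the lid: 10 mm thick (along the lid's x), 30 mm wide (along y), rising 26 mm above the disc; it stands 46 mm from the lid's centre, at -x, and its middle is 17 mm above lid_centre
- feed_cork_1_c (a point): At the lower end of a lane of the feeder's chute at the start: wine cork, cylinder 24 mm across, 44 mm long, 12 g, one end dark red; point at its centre, y along its length
- feed_cork_2_c (a point): At the lower end of a lane of the feeder's chute at the start: wine cork, cylinder 24 mm across, 44 mm long, 12 g, one end dark red; point at its centre, y along its length
- feed_cork_3_c (a point): In the feeder's chute, behind the first cork of its lane: wine cork, cylinder 24 mm across, 44 mm long, 12 g, one end dark red; point at its centre, y along its length. Absent (None) in some starts
- feed_cork_4_c (a point): In the feeder's chute, behind the first cork of its lane: wine cork, cylinder 24 mm across, 44 mm long, 12 g, one end dark red; point at its centre, y along its length. Absent (None) in some starts
- stray_cork_1_c (a point): Lying on the table at the start: wine cork, cylinder 24 mm across, 44 mm long, 12 g, one end dark red; point at its centre, y along its length. Absent (None) in some starts
- stray_cork_2_c (a point): Lying on the table at the start: wine cork, cylinder 24 mm across, 44 mm long, 12 g, one end dark red; point at its centre, y along its length. Absent (None) in some starts
- stray_cork_3_c (a point): Lying on the table at the start: wine cork, cylinder 24 mm across, 44 mm long, 12 g, one end dark red; point at its centre, y along its length. Absent (None) in some starts
- stray_cork_4_c (a point): Lying on the table at the start: wine cork, cylinder 24 mm across, 44 mm long, 12 g, one end dark red; point at its centre, y along its length. Absent (None) in some starts
- stray_cork_5_c (a point): Lying on the table at the start: wine cork, cylinder 24 mm across, 44 mm long, 12 g, one end dark red; point at its centre, y along its length. Absent (None) in some starts
- wine_bottle: Bystander, loose: full-size wine bottle (74 mm across, 321 mm high); origin at its underside
- tasting_glass: Bystander, loose: stemmed tasting glass (65 mm across, 155 mm high); origin at its underside

How it is judged:
By the outcome, as a careful person would: the job done as asked, in the order asked, and still so for the second after the job is handed in, with the robot touching nothing.
Of feed_cork_3, feed_cork_4 only 1 to 2 are there at a start; the rules pass over those that are not, and their reading is None.
Of stray_cork_1, stray_cork_2, stray_cork_3, stray_cork_4, stray_cork_5 only 3 to 5 are there at a start; the rules pass over those that are not, and their reading is None.
At some moment in a run one of tub, lid may be knocked a few centimetres aside while the robot is not near it.
Once in a run the grip may slacken for a moment while it holds something.
It also fails if it takes over 210 s, if anything falls off the work surface, if the arm or the gripper's body presses on something with over 40 N, if the wrist force passes 120 N, or if a joint passes its speed limit or range.

ROBOT

A 7-joint arm with a two-finger parallel gripper is mounted at the origin on the work surface; the furniture and walls round the work are solid. World frame = base frame: x ahead of the robot, y to its left, z up, the work surface at z = 0. Lengths are in mm, angles in rad, forces in N, time in s.
With the tool pointing down it reaches from about 400 to 875 mm from the base axis. Payload 4.4 kg.
Tool frame: the origin (TCP) lies midway between the tips of the shut fingers; the grasp point (between the pads) lies 19 mm behind it; x points along the fingers, z is the direction in which the jaws open and shut, and the axes are right-handed (so a half turn about x gives the same grasp; the last joint's range is limited). The gripper opens to 85 mm and grips with 20 to 120 N. Pads are 22 mm wide; open, the fingers measure 114 mm over their backs; the gripper's body (76 mm by 85 mm) begins 54 mm behind the grasp point. The pads swing forward as they close: fully open they stand 13 mm farther back than shut.
Start: joints at [1.107, 0.628, 0.038, 1.517, -0.027, 0.996, -0.02], TCP at [251.832, -599.248, 231.313] pointing down, gripper open.
Joint ranges: [-3.06, 3.06], [-0.37, 2.12], [-1.25, 1.32], [0.18, 2.47], [-1.1, 4.24], [0.23, 1.98], [-2.94, 2.94]. Speed limits (rad/s): [2.57, 2.57, 3.14, 3.14, 3.14, 3.14, 3.14].

INTERFACE

Orientations are given as [roll, pitch, yaw] about the fixed x, y, z axes, in that order (R = Rz(yaw) Ry(pitch) Rx(roll)).
In Python, from cell import ctrl gives the robot as it stands. The module is installed in compiled form; this text tells all that it offers.
- The arm moves only by the tool servo_tool, never from a script. Its argument "rows" is a list of rows, each an object of numbers: "dx", "dy", "dz": the shift along the tool's x, y, z in units of 750 mm (1.0 is 750 mm); "wx", "wy", "wz": the turn, a rotation vector about the tool's x, y, z in units of 6 degrees (1.0 is 6 degrees); "fingers": the closure, from 0 (fully open) to 1 (shut). In form: [{"dx": .., "dy": .., "dz": .., "wx": .., "wy": .., "wz": .., "fingers": ..}, ...]. A call has 1 to 5 rows; each row shifts and turns the commanded pose from where the row before left it, along the tool's axes as they then stand; what a row does not reach is not made up. A row lasts 1/8 s, in which the tool goes at most 62.5 mm and 10.7 degrees, less where a joint would pass 70% of its speed; a pose out of reach is approached as far as the arm can. A call with a number of a shift or a turn outside -1 to 1 is refused whole. A call with a gripper value outside its range is refused whole. The fingers move at their own pace and stop on an object; the grip force is fixed at half the most. Time passes only in rows, so rows that do not move let the fingers close. It gives the time, the measured TCP pose, the force and the opening at its end, in the units of the state.
- ctrl.read_state(): the state, without advancing time (a new reading comes with each control period).
- ctrl.get_image(name): name is "scene" or "side" or "wrist"; returns the picture (420x560x3 uint8, red, green, blue); there is no depth.
- ctrl.camera_info(name): a dict with "fovy" (degrees; the focal length in pixels is half the picture's height over the tangent of half this angle, whatever the lens; pixels are square), "cx", "cy" (the principal point, pixels), "k1" (the pictures are not rectified: a ray, as slopes to the right and down, at radius r is drawn at 1 + k1 r^2 times it, then the intrinsics apply), "R" (3x3) and "t" (3): a world point X has camera coordinates R X + t. Camera axes: x right, y down, z forward; pixel columns grow to the right and rows downward; lengths in mm; the calibration is good to about 2 mm. A picture is of the moment at which its call begins: read the wrist's pose just before it. camera_info takes no time and is no camera call; for the wrist camera it gives the pose at the moment of the call.
- ctrl.finish_job(): hands the job in, once; it reports no verdict.
Trained networks look in the newest picture that a camera, given by its name, has taken for a name from the list of things; names that differ only in an ending like _2 or _b are one class to them, and where a whole thing is asked for, a point or a joint stands for the part that bears it (a point fixed in the world has none). Each returns a list of dicts, best first, with "conf" (0 to 1); they miss things now and then, are a little off and sometimes report something else, mostly with a low value. They report only what shows in the picture. A call takes as long as a camera call.
- ctrl.search_frame(label, camera): "extent" ([centre column, centre row, width, height] in pixels, round what is visible of it).
- ctrl.silhouettes(label, camera): "region" (420x560 bool, what is visible of it) and "extent" ([centre column, centre row, width, height] in pixels, round what is visible of it).
- ctrl.mark_of(label, camera): "point" ([column, row] in pixels: a listed point, or the origin of a listed thing).
The state is a dict: "clock": time; "qpos": joint angles; "qd": joint speeds; "tau": joint torques, N m; "eef_pos": TCP position; "tool_rot": TCP orientation; "force": force on the tool from outside, world axes, zero at the start; "torque": the same for the moment, N m; "width": finger opening in mm.
Only numpy, scipy, OpenCV 4.12 (cv2) and the standard library are available. Lean on these libraries where they do the work, as an engineer would, in place of code of your own. Each camera call takes 0.05 s, during which the arm holds its last target.

## Working session

There is one attempt and no reset: what is moved stays moved. The work goes in short steps, Python scripts to look and compute and a tool call to move; the robot and the scene stay as the last step left them, time stands still between calls to the robot, and variables do not carry over. Pictures are saved under pics/ and viewed, and the job is handed in when it is done.

Besides the shell and the picture viewer there is one more tool, called after ">>>" as a command line: name --argument value ..., lists and objects as JSON in quotes. servo_tool: Moves the arm, as the interface text tells. Its arguments: {"type":"object","properties":{"rows":{"type":"array"}},"required":["rows"]}

```bash
mkdir -p pics; python3 - <<'E'
from cell import ctrl
import cv2,numpy as np
print(ctrl.read_state())
for n in ["scene","side","wrist"]:
    im=ctrl.get_image(n); cv2.imwrite(f"pics/{n}0.png",im[:,:,::-1])
    print(n,ctrl.camera_info(n))
E
```

```text
{'clock': 0.0, 'qpos': array([ 1.10721625,  0.62937452,  0.0384192 ,  1.51839956, -0.0269941 ,
        0.99629848, -0.01999343]), 'qd': array([-0.00022615,  0.00101442, -0.0017872 , -0.00117146, -0.00153149,
        0.00053084, -0.00104582]), 'tau': array([ 1.35126456e-04, -5.63393247e+01,  1.22652121e+00, -1.93441164e+01,
        1.11880770e-02,  1.06397975e-02,  1.28482611e-05]), 'eef_pos': array([ 251.57830466, -598.63895331,  230.36019421]), 'tool_rot': array([-3.13156293,  1.5688338 ,  1.9786336 ]), 'force': array([-0.71033315, -0.08202089, -0.25086455]), 'torque': array([-0.01736217,  0.07196053,  0.02726877]), 'width': 85.33799040831035}
scene {'fovy': 46.3100769244171, 'cx': 285.56718106151703, 'cy': 198.9291124334385, 'k1': -0.15147207813743915, 'R': array([[ 0.68848941, -0.72514403,  0.01218469],
       [-0.339736  , -0.33731533, -0.87795092],
       [ 0.64075095,  0.60032033, -0.47859557]]), 't': array([-346.23079805,  325.29456668,  851.34031577])}
side {'fovy': 56.196657898369594, 'cx': 272.07850366528487, 'cy': 206.5949029826062, 'k1': -0.11611283663589275, 'R': array([[-0.99714506, -0.07198738, -0.02279362],
       [-0.01021133,  0.42764549, -0.90388886],
       [ 0.07481618, -0.90107555, -0.42715967]]), 't': array([553.32453493, 138.76991044, 950.1844696 ])}
wrist {'fovy': 66.64423546485608, 'cx': 276.1805357164413, 'cy': 209.6137313930207, 'k1': -0.07085977649542821, 'R': array([[ 3.87077307e-01, -9.22046868e-01, -8.55708743e-04],
       [-8.79636841e-01, -3.69551390e-01,  2.99450827e-01],
       [-2.76423925e-01, -1.15157907e-01, -9.54111351e-01]]), 't': array([-650.05959837,  -38.25847286,  380.50185334])}
```

View pics/scene0.png

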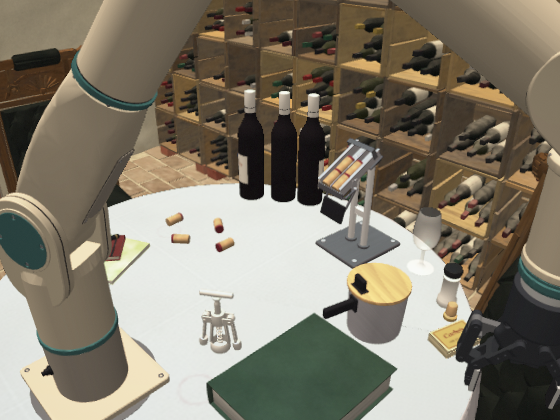

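View pics/side0.png

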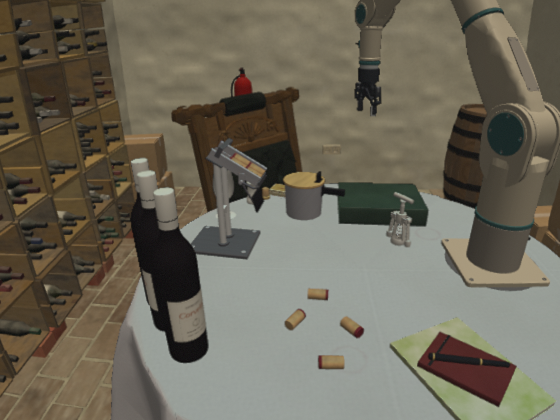

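View pics/wrist0.png

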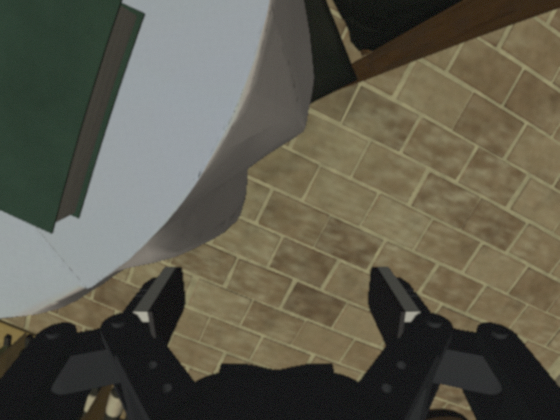

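```bash
cat > h.py <<'E'
from cell import ctrl
import cv2,numpy as np
from scipy.spatial.transform import Rotation as Ro
from scipy.optimize import least_squares
def K(ci):
    f=210/np.tan(np.radians(ci['fovy']/2)); return f
def proj(ci,X):
    X=np.atleast_2d(X); c=X@ci['R'].T+ci['t']; s=c[:,:2]/c[:,2:]
    r2=(s**2).sum(1,keepdims=True); s=s*(1+ci['k1']*r2)
    return s*K(ci)+[ci['cx'],ci['cy']]
def ray(ci,p):
    d=(np.array(p,float)-[ci['cx'],ci['cy']])/K(ci); s=d.copy()
    for _ in range(30): s=d/(1+ci['k1']*(s@s))
    o=-ci['R'].T@ci['t']; v=ci['R'].T@np.array([s[0],s[1],1]); return o,v/np.linalg.norm(v)
def onz(ci,p,z):
    o,v=ray(ci,p); return o+v*(z-o[2])/v[2]
def tri(cips):
    A=np.zeros((3,3));b=np.zeros(3);L=[]
    for ci,p in cips:
        o,v=ray(ci,p);M=np.eye(3)-np.outer(v,v);A+=M;b+=M@o;L.append((M,o))
    X=np.linalg.solve(A,b); return X,[round(float(np.linalg.norm(M@(X-o))),1) for M,o in L]
def rot(st=None):
    st=st or ctrl.read_state(); return Ro.from_euler('xyz',st['tool_rot']).as_matrix()
def snap(n,name,crop=None,scale=1):
    im=ctrl.get_image(n); 
    o=im
    if crop: x0,y0,x1,y1=crop; o=im[y0:y1,x0:x1]
    if scale!=1: o=cv2.resize(o,None,fx=scale,fy=scale,interpolation=cv2.INTER_CUBIC)
    cv2.imwrite(f"pics/{name}.png",o[:,:,::-1]); return im
def goto(P,R=None):
    "tool-axis move in mm (and rotvec deg) from measured pose"
    st=ctrl.read_state(); R0=rot(st)
    d=R0.T@(np.array(P)-st['eef_pos'])
    print('pos',st['eef_pos'].round(1),'tool mm',d.round(1),'units',(d/750).round(4))
    if R is not None:
        rv=Ro.from_matrix(R0.T@R).as_rotvec(degrees=True); print('rot deg',rv.round(2),'units',(rv/6).round(3))
E
python3 - <<'E'
from h import *
ctrl.get_image('scene');ctrl.get_image('side')
cs={n:ctrl.camera_info(n) for n in('scene','side')}
res={}
for l in ['feeder','mouth','paddle_face','tub_centre','tub_handle','lid_centre','lid_tab','wine_bottle','tasting_glass','stray_cork_1_c','feed_cork_1_c']:
    for n in cs:
        r=ctrl.mark_of(l,n); res[l,n]=r
        print(l,n,[(round(x['conf'],2),np.round(x['point'],1).tolist()) for x in r[:8]])
    if 'cork' not in l and res[l,'scene'] and res[l,'side']:
        print('   ->',tri([(cs[n],res[l,n][0]['point']) for n in cs]))
print(rot())
for n in cs:
    print(n,[onz(cs[n],x['point'],12).round(0).tolist() for x in res['stray_cork_1_c',n]])
E
```

```text
feeder scene [(0.65, [323.4, 260.1]), (0.63, [223.4, 244.3])]
feeder side [(0.78, [260.3, 243.2]), (0.66, [258.0, 178.7]), (0.34, [303.0, 196.4])]
   -> (array([583.81338866, -58.47603847,   5.01542794]), [8.9, 8.9])
mouth scene [(0.59, [331.3, 192.9]), (0.24, [181.5, 238.6])]
mouth side [(0.86, [259.8, 181.9])]
   -> (array([584.83432942, -61.62410471, 184.29375573]), [1.1, 1.1])
paddle_face scene [(0.66, [342.3, 162.5]), (0.41, [177.4, 216.5])]
paddle_face side [(0.78, [259.3, 198.6]), (0.5, [233.1, 169.8])]
   -> (array([612.94864188, -30.06604844, 196.88516884]), [49.2, 49.2])
tub_centre scene [(0.23, [336.9, 307.7])]
tub_centre side [(0.93, [302.8, 201.0])]
   -> (array([ 456.88793966, -215.26505246,   45.38226659]), [27.8, 27.8])
tub_handle scene [(0.69, [337.6, 304.9]), (0.53, [363.6, 283.0])]
tub_handle side [(0.55, [334.9, 191.9])]
   -> (array([ 386.18036176, -241.11721556,   85.11698866]), [2.8, 2.8])
lid_centre scene [(0.81, [379.6, 283.7])]
lid_centre side [(0.61, [308.7, 183.5])]
   -> (array([ 467.13994819, -274.26887695,  102.22850344]), [8.3, 8.3])
lid_tab scene [(0.78, [362.6, 281.5]), (0.47, [377.0, 280.5])]
lid_tab side [(0.61, [319.4, 175.7])]
   -> (array([ 431.40446921, -262.3292864 ,  127.3287828 ]), [1.8, 1.8])
wine_bottle scene [(0.63, [251.2, 192.2]), (0.44, [216.8, 225.5])]
wine_bottle side [(0.64, [187.8, 352.0])]
   -> (array([689.05182183, 321.99909682,   2.09014745]), [1.7, 1.7])
tasting_glass scene [(0.83, [419.0, 263.7])]
tasting_glass side [(0.77, [225.2, 218.1])]
   -> (array([ 720.6596551 , -234.79438233,   -1.09758305]), [4.8, 4.8])
stray_cork_1_c scene []
stray_cork_1_c side []
feed_cork_1_c scene [(0.59, [342.0, 183.3])]
feed_cork_1_c side [(0.6, [256.7, 168.4])]
[[ 3.38792985e-05  9.21928447e-01  3.87360216e-01]
 [ 4.39518102e-06  3.87360216e-01 -9.21928448e-01]
 [-9.99999999e-01  3.29368073e-05  9.07144998e-06]]
scene []
side []
```

```bash
python3 - <<'E'
from h import *
a=snap('scene','z1',(310,130,470,360),2.5)
b=snap('side','z2',(190,120,440,340),2.5)
cs={n:ctrl.camera_info(n) for n in('scene','side')}
for l in ['stray_cork_1','feed_cork_1']:
    for n in cs:
        r=ctrl.search_frame(l,n)
        print(l,n,[(round(x['conf'],2),np.round(x['extent'],1).tolist(),onz(cs[n],x['extent'][:2],12).round(0).tolist()) for x in r[:9]])
E
```

```text
Traceback (most recent call last):
ValueError: it knows: feed_cork_1, feed_cork_2, feed_cork_3, feed_cork_4, feeder, gate, lid_centre, lid_tab, mouth, paddle_face, stray_cork_1, stray_cork_2, stray_cork_3, stray_cork_4, stray_cork_5, tasting_glass
```

View pics/z1.png

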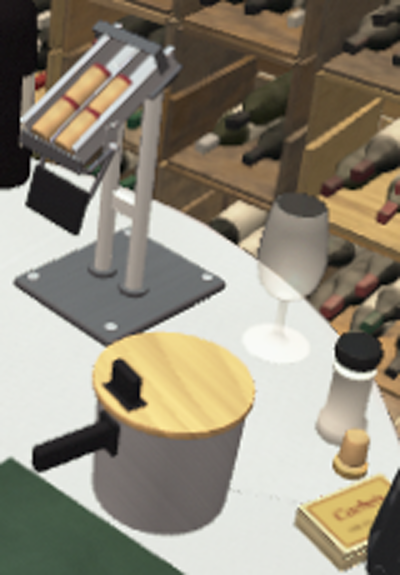

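View pics/z2.png

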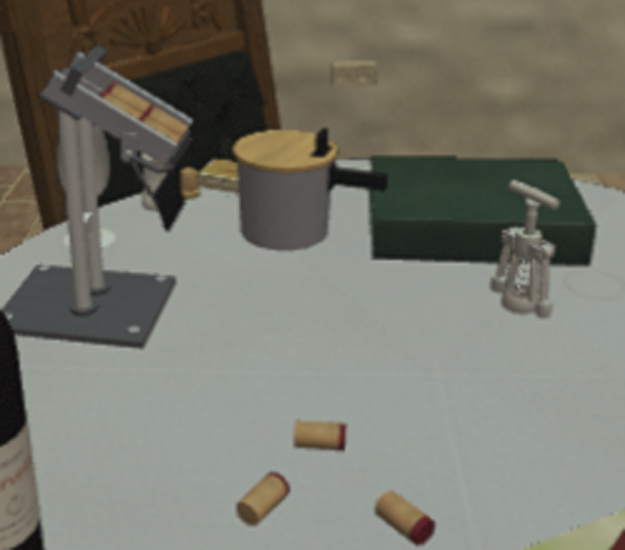

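```bash
python3 - <<'E'
from h import *
cs={n:ctrl.camera_info(n) for n in('scene','side')}
for p in [(316,243.2),(354.8,266),(400,244.8),(360.8,221.2)]: print('base sc',onz(cs['scene'],p,11).round(0))
for p in [(2,315),(143,345),(176,275),(37,266)]: print('base si',onz(cs['side'],(190+p[0]/2.5,120+p[1]/2.5),11).round(0))
for p in [(174,219),(180,239),(218,225),(225,244)]: print('cork sc',onz(cs['scene'],p,12).round(0))
for p in [(318,294),(296,319),(352,327),(331,362)]: print('cork si',onz(cs['side'],p,12).round(0))
# lid left,right,bottom,top tangents in z1 (disc top z~113)
f=lambda p:(310+p[0]/2.5,130+p[1]/2.5)
for p in [(93,375),(254,390),(172,434),(172,334)]: print('lid sc',onz(cs['scene'],f(p),113).round(0))
g=lambda p:(190+p[0]/2.5,120+p[1]/2.5)
for p in [(233,150),(338,152),(285,170),(283,131)]: print('lid si',onz(cs['side'],g(p),113).round(0))
for p in [(35,462),(118,428)]: print('handle sc',onz(cs['scene'],f(p),84).round(0))
for p in [(385,180),(332,176)]: print('handle si',onz(cs['side'],g(p),84).round(0))
# book corner height
for z in (40,50,60): print('book',z,onz(cs['scene'],(314,317),z).round(0),onz(cs['side'],g((370,157)),z).round(0), onz(cs['side'],g((372,207)),z).round(0))
print(tri([(cs['scene'],(314,317)),(cs['side'],g((370,207)))]))
E
```

```text
base sc [608.  -6.  11.]
base sc [ 598. -134.   11.]
base sc [ 750. -164.   11.]
base sc [775. -24.  11.]
base si [774. -38.  11.]
base si [616.  14.  11.]
base si [ 597. -133.   11.]
base si [ 761. -149.   11.]
cork sc [424. 344.  12.]
cork sc [377. 251.  12.]
cork sc [489. 235.  12.]
cork sc [444. 153.  12.]
cork si [444. 152.  12.]
cork si [490. 233.  12.]
cork si [382. 253.  12.]
cork si [427. 342.  12.]
lid sc [ 433. -228.  113.]
lid sc [ 503. -329.  113.]
lid sc [ 417. -312.  113.]
lid sc [ 520. -242.  113.]
lid si [ 538. -259.  113.]
lid si [ 413. -254.  113.]
lid si [ 476. -198.  113.]
lid si [ 478. -325.  113.]
handle sc [ 352. -239.   84.]
handle sc [ 425. -261.   84.]
handle si [ 357. -239.   84.]
handle si [ 419. -250.   84.]
book 40 [ 373. -200.   40.] [ 358. -422.   40.] [ 369. -258.   40.]
book 50 [ 364. -207.   50.] [ 361. -397.   50.] [ 371. -236.   50.]
book 60 [ 355. -213.   60.] [ 363. -372.   60.] [ 373. -215.   60.]
(array([ 368.98572035, -210.68425677,   56.43822889]), [8.5, 8.5])
```

```bash
cat >> h.py <<'E'
def Rdown(yaw):
    "tool pointing down, jaw axis z along world yaw; choose"
    z=np.array([np.cos(yaw),np.sin(yaw),0]); x=np.array([0,0,-1.]); y=np.cross(z,x)
    return np.stack([x,y,z],1)
E
python3 - <<'E'
from h import *
goto([430,-262,300],Rdown(-0.26))
E
```

```text
pos [ 251.8 -599.3  231.3] tool mm [ -68.7  294.9 -241.9] units [-0.0916  0.3932 -0.3226]
rot deg [-52.32   0.     0.  ] units [-8.719  0.     0.   ]
```

>>> servo_tool --rows '[{"dx": -0.0115, "dy": 0.0492, "dz": -0.0403, "fingers": 0}, {"dx": -0.0115, "dy": 0.0492, "dz": -0.0403, "fingers": 0}, {"dx": -0.0115, "dy": 0.0492, "dz": -0.0403, "fingers": 0}, {"dx": -0.0115, "dy": 0.0492, "dz": -0.0403, "fingers": 0}, {"dx": -0.0115, "dy": 0.0492, "dz": -0.0403, "fingers": 0}]'

```text
schema error: expected keys dx, dy, dz, wx, wy, wz, fingers
```

>>> servo_tool --rows '[{"dx": -0.0115, "dy": 0.0492, "dz": -0.0403, "fingers": 0}, {"dx": -0.0115, "dy": 0.0492, "dz": -0.0403, "fingers": 0}, {"dx": -0.0115, "dy": 0.0492, "dz": -0.0403, "fingers": 0}, {"wx": -1, "fingers": 0}, {"wx": -1, "fingers": 0}]'

```text
schema error: expected keys dx, dy, dz, wx, wy, wz, fingers
```

>>> servo_tool --rows '[{"wx": -1, "fingers": 0}, {"wx": -1, "fingers": 0}, {"wx": -1, "fingers": 0}, {"wx": -1, "fingers": 0}, {"wx": -1, "fingers": 0}]'

```text
schema error: expected keys dx, dy, dz, wx, wy, wz, fingers
```

>>> servo_tool --rows '[{"wx": -1, "fingers": 0}, {"wx": -0.7, "fingers": 0}, {"fingers": 0}]'

```text
schema error: expected keys dx, dy, dz, wx, wy, wz, fingers
```

```bash
python3 - <<'E'
from h import *
st=ctrl.read_state();print(st['clock'],st['eef_pos'],st['qpos'].round(2))
goto([430,-262,300],Rdown(-0.26))
snap('wrist','w1')
ci=ctrl.camera_info('wrist')
for l,z in [('lid_centre',109),('lid_tab',126),('tub_handle',84)]:
    print(l,[(round(x['conf'],2),np.round(x['point'],1).tolist(),onz(ci,x['point'],z).round(1)) for x in ctrl.mark_of(l,'wrist')])
E
```

```text
1.45 [ 251.80102958 -599.27474823  231.32048146] [ 1.11  0.63  0.04  1.52 -0.03  1.   -0.02]
pos [ 251.8 -599.3  231.3] tool mm [ -68.7  294.9 -241.9] units [-0.0916  0.3932 -0.3226]
rot deg [-52.32   0.     0.  ] units [-8.719  0.     0.   ]
lid_centre []
lid_tab []
tub_handle []
```

View pics/w1.png

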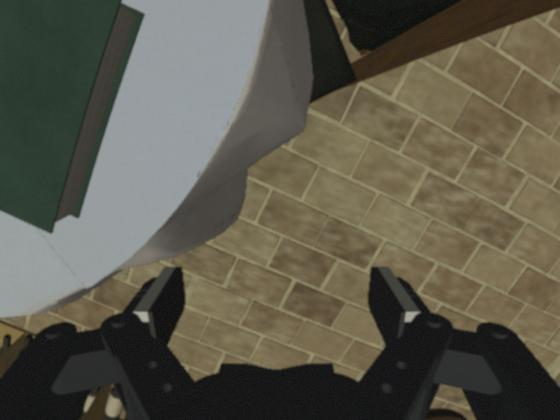

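>>> servo_tool --rows '[{"dx": -0.0115, "dy": 0.0492, "dz": -0.0403, "wx": 0, "wy": 0, "wz": 0, "fingers": 0}, {"dx": -0.0115, "dy": 0.0492, "dz": -0.0403, "wx": 0, "wy": 0, "wz": 0, "fingers": 0}, {"dx": -0.0115, "dy": 0.0492, "dz": -0.0403, "wx": 0, "wy": 0, "wz": 0, "fingers": 0}, {"dx": -0.0115, "dy": 0.0492, "dz": -0.0403, "wx": 0, "wy": 0, "wz": 0, "fingers": 0}, {"dx": -0.0115, "dy": 0.0492, "dz": -0.0403, "wx": 0, "wy": 0, "wz": 0, "fingers": 0}]'

```text
clock: 2.28
eef_pos: [364.1, -387.1, 274.9]
tool_rot: [0.641, 1.57, -0.532]
force: [0.1, -0.0, 0.9]
width: 85.3
```

>>> servo_tool --rows '[{"dx": -0.0115, "dy": 0.0492, "dz": -0.0403, "wx": 0, "wy": 0, "wz": 0, "fingers": 0}, {"dx": -0.0115, "dy": 0.0492, "dz": -0.0403, "wx": 0, "wy": 0, "wz": 0, "fingers": 0}, {"dx": -0.0115, "dy": 0.0492, "dz": -0.0403, "wx": 0, "wy": 0, "wz": 0, "fingers": 0}, {"dx": 0, "dy": 0, "dz": 0, "wx": -1, "wy": 0, "wz": 0, "fingers": 0}, {"dx": 0, "dy": 0, "dz": 0, "wx": -1, "wy": 0, "wz": 0, "fingers": 0}]'

```text
clock: 2.9
eef_pos: [430.9, -261.2, 300.7]
tool_rot: [0.346, 1.57, -0.612]
force: [0.4, -0.2, -0.8]
width: 85.7
```

>>> servo_tool --rows '[{"dx": 0, "dy": 0, "dz": 0, "wx": -1, "wy": 0, "wz": 0, "fingers": 0}, {"dx": 0, "dy": 0, "dz": 0, "wx": -1, "wy": 0, "wz": 0, "fingers": 0}, {"dx": 0, "dy": 0, "dz": 0, "wx": -1, "wy": 0, "wz": 0, "fingers": 0}, {"dx": 0, "dy": 0, "dz": 0, "wx": -1, "wy": 0, "wz": 0, "fingers": 0}, {"dx": 0, "dy": 0, "dz": 0, "wx": -1, "wy": 0, "wz": 0, "fingers": 0}]'

```text
clock: 3.52
eef_pos: [430.3, -262.1, 300.5]
tool_rot: [-0.218, 1.57, -0.654]
force: [0.8, -0.3, -0.3]
width: 85.4
```

>>> servo_tool --rows '[{"dx": 0, "dy": 0, "dz": 0, "wx": -1, "wy": 0, "wz": 0, "fingers": 0}, {"dx": 0, "dy": 0, "dz": 0, "wx": -0.7, "wy": 0, "wz": 0, "fingers": 0}, {"dx": 0, "dy": 0, "dz": 0, "wx": 0, "wy": 0, "wz": 0, "fingers": 0}]'

```text
clock: 3.9
eef_pos: [430.3, -262.1, 300.4]
tool_rot: [-0.022, 1.571, -0.285]
force: [-0.2, -0.4, 0.8]
width: 85.2
```

```bash
python3 - <<'E'
from h import *
st=ctrl.read_state();print(st['clock'],st['eef_pos'],st['qpos'].round(2))
goto([430,-262,300],Rdown(-0.26))
snap('wrist','w1')
ci=ctrl.camera_info('wrist')
for l,z in [('lid_centre',109),('lid_tab',126),('tub_handle',84)]:
    print(l,[(round(x['conf'],2),np.round(x['point'],1).tolist(),onz(ci,x['point'],z).round(1)) for x in ctrl.mark_of(l,'wrist')])
E
```

```text
3.9 [ 430.28352749 -262.06032179  300.44429821] [ 0.65  0.34 -0.21  1.82  0.09  0.99  0.14]
pos [ 430.3 -262.1  300.4] tool mm [ 0.4 -0.  -0.3] units [ 0.0006 -0.     -0.0004]
rot deg [-0.17  0.02  0.  ] units [-0.028  0.003  0.   ]
lid_centre [(0.89, [319.5, 184.7], array([ 476. , -275.2,  109. ]))]
lid_tab [(0.85, [277.2, 187.9], array([ 432.2, -262.8,  126. ]))]
tub_handle []
```

View pics/w1.png

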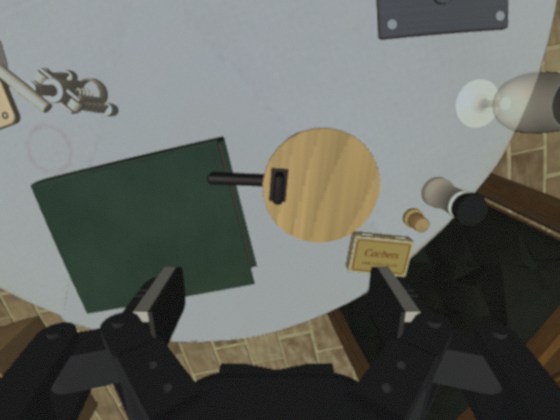

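>>> servo_tool --rows '[{"dx": 0.06, "dy": 0, "dz": 0.0025, "wx": 0, "wy": 0, "wz": 0, "fingers": 0.3}, {"dx": 0.06, "dy": 0, "dz": 0, "wx": 0, "wy": 0, "wz": 0, "fingers": 0.3}, {"dx": 0.06, "dy": 0, "dz": 0, "wx": 0, "wy": 0, "wz": 0, "fingers": 0.3}, {"dx": 0.05, "dy": 0, "dz": 0, "wx": 0, "wy": 0, "wz": 0, "fingers": 0.3}, {"dx": 0.0127, "dy": 0, "dz": 0, "wx": 0, "wy": 0, "wz": 0, "fingers": 0.3}]'

```text
clock: 4.72
eef_pos: [430.9, -261.7, 116.4]
tool_rot: [2.922, 1.567, 2.659]
force: [0.2, -0.0, -0.0]
width: 59.7
```

>>> servo_tool --rows '[{"dx": 0, "dy": 0, "dz": 0, "wx": 0, "wy": 0, "wz": 0, "fingers": 0.3}, {"dx": 0, "dy": 0, "dz": 0, "wx": 0, "wy": 0, "wz": 0, "fingers": 1}, {"dx": 0, "dy": 0, "dz": 0, "wx": 0, "wy": 0, "wz": 0, "fingers": 1}, {"dx": 0, "dy": 0, "dz": 0, "wx": 0, "wy": 0, "wz": 0, "fingers": 1}, {"dx": 0, "dy": 0, "dz": 0, "wx": 0, "wy": 0, "wz": 0, "fingers": 1}]'

```text
clock: 5.35
eef_pos: [432.6, -262.9, 119.3]
tool_rot: [-0.38, 1.569, -0.642]
force: [-0.9, 0.2, 5.5]
width: 8.8
```

```bash
python3 - <<'E'
from h import *
st=ctrl.read_state();print(st['clock'],st['eef_pos'],st['width'],st['force'])
snap('wrist','w2');snap('side','s2',(190,100,440,320),2.5)
E
```

```text
5.35 [ 432.63211734 -262.92222815  119.33509036] 8.758952784843688 [-0.90446396  0.15944395  5.54134606]
```

View pics/s2.png

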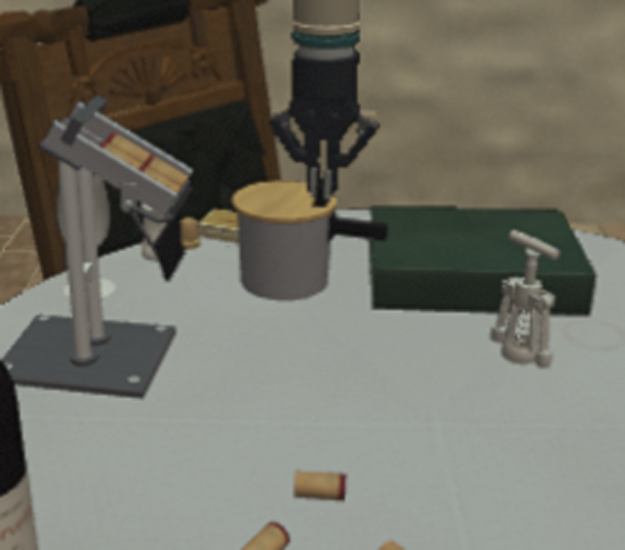

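>>> servo_tool --rows '[{"dx": -0.01, "dy": 0, "dz": 0, "wx": 0, "wy": 0, "wz": 0, "fingers": 1}, {"dx": -0.03, "dy": 0, "dz": 0, "wx": 0, "wy": 0, "wz": 0, "fingers": 1}, {"dx": -0.04, "dy": 0, "dz": 0, "wx": 0, "wy": 0, "wz": 0, "fingers": 1}, {"dx": -0.05, "dy": 0, "dz": 0, "wx": 0, "wy": 0, "wz": 0, "fingers": 1}, {"dx": -0.04, "dy": 0, "dz": 0, "wx": 0, "wy": 0, "wz": 0, "fingers": 1}]'

```text
clock: 6.08
eef_pos: [432.1, -262.4, 247.6]
tool_rot: [-0.157, 1.57, -0.419]
force: [0.3, 0.7, -0.8]
width: 8.4
```

```bash
python3 - <<'E'
from h import *
st=ctrl.read_state();print(st['clock'],st['eef_pos'],st['width'],st['force'])
snap('wrist','w3');snap('side','s3',(190,50,440,270),2.5)
E
```

```text
6.075 [ 432.11428936 -262.41480727  247.57725792] 8.357585391667332 [ 0.32967172  0.74684065 -0.84127281]
```

View pics/s3.png

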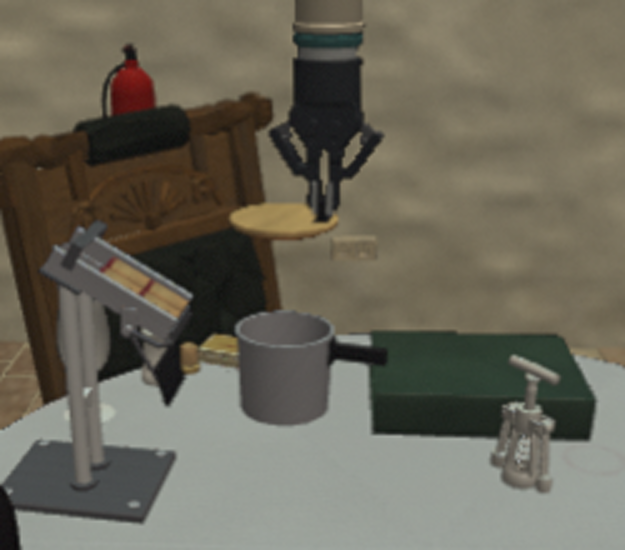

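View pics/w3.png

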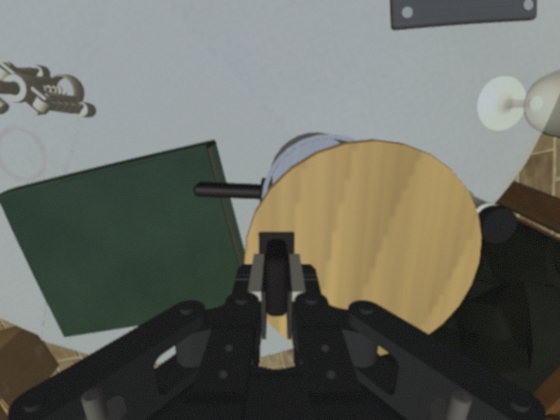

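Lid is lifted level, tub stays upright (side image tub at about (305,195)). Carry the lid to the free area.

>>> servo_tool --rows '[{"dx": 0, "dy": 0.05, "dz": -0.015, "wx": 0, "wy": 0, "wz": 0, "fingers": 1}, {"dx": 0, "dy": 0.06, "dz": -0.0177, "wx": 0, "wy": 0, "wz": 0, "fingers": 1}, {"dx": 0, "dy": 0.06, "dz": -0.0177, "wx": 0, "wy": 0, "wz": 0, "fingers": 1}, {"dx": 0, "dy": 0.06, "dz": -0.0177, "wx": 0, "wy": 0, "wz": 0, "fingers": 1}, {"dx": 0, "dy": 0.06, "dz": -0.0177, "wx": 0, "wy": 0, "wz": 0, "fingers": 1}]'

```text
clock: 6.8
eef_pos: [425.5, -34.3, 245.3]
tool_rot: [-2.986, 1.57, 3.035]
force: [0.6, 0.4, -0.9]
width: 8.8
```

>>> servo_tool --rows '[{"dx": 0, "dy": 0.06, "dz": -0.0177, "wx": 0, "wy": 0, "wz": 0, "fingers": 1}, {"dx": 0, "dy": 0.06, "dz": -0.0177, "wx": 0, "wy": 0, "wz": 0, "fingers": 1}, {"dx": 0, "dy": 0.05, "dz": -0.015, "wx": 0, "wy": 0, "wz": 0, "fingers": 1}, {"dx": 0, "dy": 0.02, "dz": -0.005, "wx": 0, "wy": 0, "wz": 0, "fingers": 1}, {"dx": 0, "dy": 0, "dz": 0, "wx": 0, "wy": 0, "wz": 0, "fingers": 1}]'

```text
clock: 7.42
eef_pos: [422.7, 112.9, 245.4]
tool_rot: [-2.453, 1.57, -2.713]
force: [-0.0, -0.5, -0.5]
width: 8.2
```

>>> servo_tool --rows '[{"dx": 0, "dy": 0.0132, "dz": 0.0493, "wx": 0, "wy": 0, "wz": 0, "fingers": 1}, {"dx": 0, "dy": 0.0132, "dz": 0.0493, "wx": 0, "wy": 0, "wz": 0, "fingers": 1}, {"dx": 0, "dy": 0.0132, "dz": 0.0493, "wx": 0, "wy": 0, "wz": 0, "fingers": 1}, {"dx": 0.05, "dy": 0, "dz": 0, "wx": 0, "wy": 0, "wz": 0, "fingers": 1}, {"dx": 0.05, "dy": 0, "dz": 0, "wx": 0, "wy": 0, "wz": 0, "fingers": 1}]'

```text
clock: 8.05
eef_pos: [538.5, 109.5, 169.6]
tool_rot: [-1.28, 1.569, -1.545]
force: [1.0, -0.4, -1.3]
width: 8.7
```

```bash
python3 - <<'E'
from h import *
st=ctrl.read_state();print(st['clock'],st['eef_pos'],st['width'],st['force'],st['qpos'].round(2))
snap('scene','sc4');snap('side','s4')
goto([537,112,22],Rdown(-.26))
E
```

```text
8.05 [538.45587189 109.54585032 169.5542298 ] 8.675904795508506 [ 1.03024017 -0.36702321 -1.27691691] [-0.08  0.58 -0.27  1.86  0.22  0.74 -0.73]
pos [534.9 109.  167. ] tool mm [144.9   4.3   2.4] units [0.1933 0.0058 0.0032]
rot deg [-0.28 -0.44  0.33] units [-0.046 -0.073  0.056]
```

View pics/s4.png

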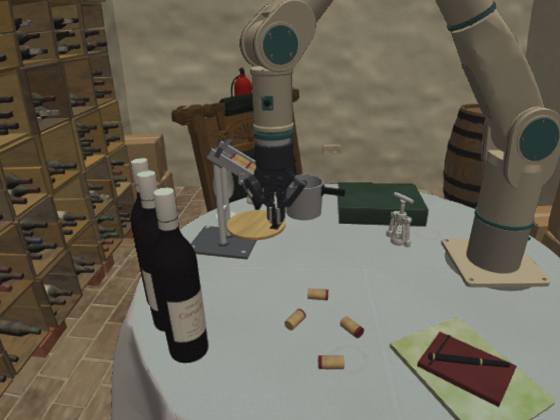

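>>> servo_tool --rows '[{"dx": 0.06, "dy": 0.003, "dz": 0.002, "wx": 0, "wy": 0, "wz": 0, "fingers": 1}, {"dx": 0.06, "dy": 0.003, "dz": 0.001, "wx": 0, "wy": 0, "wz": 0, "fingers": 1}, {"dx": 0.05, "dy": 0, "dz": 0, "wx": 0, "wy": 0, "wz": 0, "fingers": 1}, {"dx": 0.015, "dy": 0, "dz": 0, "wx": 0, "wy": 0, "wz": 0, "fingers": 1}, {"dx": 0.006, "dy": 0, "dz": 0, "wx": 0, "wy": 0, "wz": 0, "fingers": 1}]'

```text
clock: 8.78
eef_pos: [542.2, 115.8, 28.3]
tool_rot: [0.104, 1.57, -0.159]
force: [-0.3, 0.6, -0.8]
width: 8.6
```

>>> servo_tool --rows '[{"dx": 0.002, "dy": 0, "dz": 0, "wx": 0, "wy": 0, "wz": 0, "fingers": 1}, {"dx": 0, "dy": 0, "dz": 0, "wx": 0, "wy": 0, "wz": 0, "fingers": 1}]'

```text
clock: 9.02
eef_pos: [542.2, 116.5, 27.3]
tool_rot: [0.476, 1.569, 0.214]
force: [-0.5, 1.0, -0.3]
width: 8.6
```

```bash
python3 - <<'E'
from h import *
st=ctrl.read_state();print(st['clock'],st['eef_pos'],st['width'],st['force'])
snap('side','s5',(190,120,440,340),2.5)
E
```

```text
9.025 [542.15819596 116.50023337  27.26037058] 8.617812227754767 [-0.48028026  0.97386676 -0.28954867]
```

View pics/s5.png

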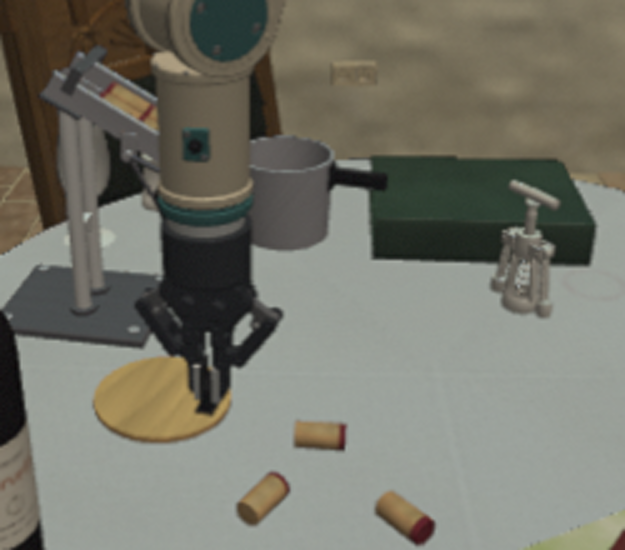

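Clear below; lower the last millimetres until contact.

>>> servo_tool --rows '[{"dx": 0.004, "dy": 0, "dz": 0, "wx": 0, "wy": 0, "wz": 0, "fingers": 1}, {"dx": 0.004, "dy": 0, "dz": 0, "wx": 0, "wy": 0, "wz": 0, "fingers": 1}, {"dx": 0, "dy": 0, "dz": 0, "wx": 0, "wy": 0, "wz": 0, "fingers": 1}]'

```text
clock: 9.45
eef_pos: [541.5, 116.4, 21.4]
tool_rot: [-0.023, 1.57, -0.285]
force: [-2.7, -0.4, 12.0]
width: 9.0
```

>>> servo_tool --rows '[{"dx": 0, "dy": 0, "dz": 0, "wx": 0, "wy": 0, "wz": 0, "fingers": 0.5}, {"dx": 0, "dy": 0, "dz": 0, "wx": 0, "wy": 0, "wz": 0, "fingers": 0.5}, {"dx": -0.02, "dy": 0, "dz": 0, "wx": 0, "wy": 0, "wz": 0, "fingers": 0.5}, {"dx": -0.06, "dy": 0, "dz": 0, "wx": 0, "wy": 0, "wz": 0, "fingers": 0}, {"dx": -0.07, "dy": 0, "dz": 0, "wx": 0, "wy": 0, "wz": 0, "fingers": 0}]'

```text
clock: 10.07
eef_pos: [540.7, 116.3, 133.9]
tool_rot: [-2.698, 1.569, -2.96]
force: [1.2, -0.4, 0.6]
width: 76.8
```

>>> servo_tool --rows '[{"dx": -0.07, "dy": 0, "dz": 0, "wx": 0, "wy": 0, "wz": 0, "fingers": 0}, {"dx": -0.07, "dy": 0, "dz": 0, "wx": 0, "wy": 0, "wz": 0, "fingers": 0}]'

```text
clock: 10.32
eef_pos: [541.0, 116.3, 240.3]
tool_rot: [0.559, 1.57, 0.297]
force: [1.3, -0.0, -0.3]
width: 85.2
```

```bash
python3 - <<'E'
from h import *
snap('wrist','w6');snap('side','s6')
# target: above handle at r=82 ; view pose
goto([392,-252,250],Rdown(-0.26-np.pi/2)); goto([392,-252,250],Rdown(-0.26+np.pi/2))
print(ctrl.read_state()['qpos'].round(2))
E
```

```text
pos [544.7 117.7 244.3] tool mm [  -8.7 -396.6  -51.6] units [-0.0116 -0.5288 -0.0689]
rot deg [89.88  0.22 -0.76] units [14.98   0.036 -0.126]
pos [544.7 117.7 244.3] tool mm [  -8.7 -396.6  -51.6] units [-0.0116 -0.5288 -0.0689]
rot deg [-90.12   0.76   0.22] units [-15.02    0.126   0.036]
[-0.06  0.49 -0.31  1.77  0.18  0.9  -0.7 ]
```

View pics/w6.png

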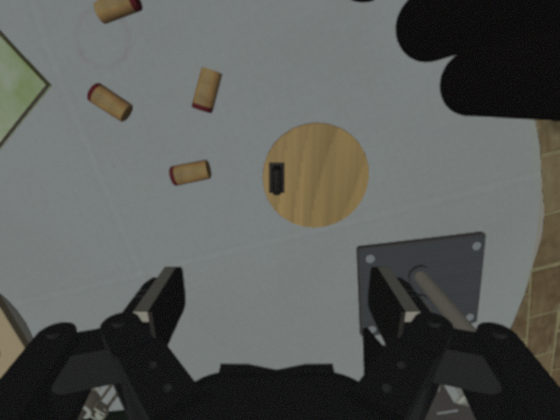

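>>> servo_tool --rows '[{"dx": 0, "dy": -0.0149, "dz": -0.056, "wx": 0, "wy": 0, "wz": 0, "fingers": 0}, {"dx": 0, "dy": -0.0149, "dz": -0.056, "wx": 0, "wy": 0, "wz": 0, "fingers": 0}, {"dx": 0, "dy": -0.0149, "dz": -0.056, "wx": 0, "wy": 0, "wz": 0, "fingers": 0}, {"dx": 0, "dy": -0.0605, "dz": 0.0124, "wx": 0, "wy": 0, "wz": 0, "fingers": 0}, {"dx": 0, "dy": -0.0605, "dz": 0.0124, "wx": 0, "wy": 0, "wz": 0, "fingers": 0}]'

```text
clock: 11.05
eef_pos: [404.7, 23.6, 238.0]
tool_rot: [0.043, 1.57, -0.216]
force: [-0.0, -0.3, 0.1]
width: 85.5
```

>>> servo_tool --rows '[{"dx": 0, "dy": -0.0605, "dz": 0.0124, "wx": 0, "wy": 0, "wz": 0, "fingers": 0}, {"dx": 0, "dy": -0.0605, "dz": 0.0124, "wx": 0, "wy": 0, "wz": 0, "fingers": 0}, {"dx": 0, "dy": -0.0605, "dz": 0.0124, "wx": 0, "wy": 0, "wz": 0, "fingers": 0}, {"dx": 0, "dy": -0.0605, "dz": 0.0124, "wx": 0, "wy": 0, "wz": 0, "fingers": 0}, {"dx": 0, "dy": -0.0605, "dz": 0.0124, "wx": 0, "wy": 0, "wz": 0, "fingers": 0}]'

```text
clock: 11.68
eef_pos: [391.0, -208.3, 237.8]
tool_rot: [0.044, 1.57, -0.218]
force: [1.0, 0.1, 0.7]
width: 85.5
```

>>> servo_tool --rows '[{"dx": -0.02, "dy": -0.0605, "dz": 0.0124, "wx": 0, "wy": 0, "wz": 0, "fingers": 0}, {"dx": 0, "dy": 0, "dz": 0, "wx": 0, "wy": 0, "wz": 0, "fingers": 0}, {"dx": 0, "dy": 0, "dz": 0, "wx": 0, "wy": 0, "wz": 0, "fingers": 0}]'

```text
clock: 12.05
eef_pos: [388.3, -252.5, 252.4]
tool_rot: [2.307, 1.57, 2.045]
force: [-0.0, 0.2, 0.1]
width: 85.7
```

```bash
python3 - <<'E'
from h import *
im=snap('wrist','w7')
st=ctrl.read_state();print(st['clock'],st['eef_pos'],st['qpos'].round(2))
ci=ctrl.camera_info('wrist')
for l,z in [('tub_centre',105),('tub_handle',84)]:
    print(l,[(round(x['conf'],2),np.round(x['point'],1).tolist(),onz(ci,x['point'],z).round(1)) for x in ctrl.mark_of(l,'wrist')])
goto([392,-252,250],Rdown(-0.26+np.pi/2))
E
```

```text
12.1 [ 388.48692834 -251.93177677  252.37343542] [ 0.68  0.34 -0.22  1.99  0.1   0.83  0.15]
tub_centre [(0.83, [361.4, 184.4], array([ 468.9, -263.1,  105. ]))]
tub_handle [(0.61, [268.2, 185.3], array([ 382.6, -246.2,   84. ]))]
pos [ 388.7 -251.7  252.4] tool mm [2.4 0.6 3.2] units [0.0031 0.0008 0.0043]
rot deg [-8.997e+01 -0.000e+00 -6.000e-02] units [-1.4996e+01 -1.0000e-03 -1.0000e-02]
```

View pics/w7.png

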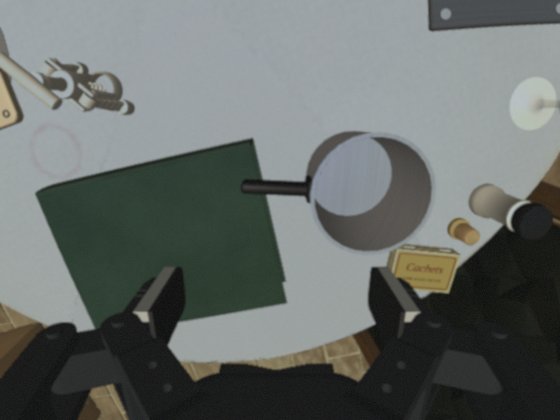

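```bash
python3 - <<'E'
from h import *
ci=ctrl.camera_info('wrist')
c=onz(ci,(372,192.5),105)
t=onz(ci,(242,186.5),90);i=onz(ci,(308,187.5),90)
print(c,t,i,np.linalg.norm(t-i),onz(ci,(310,190),105),onz(ci,(434,190),105),onz(ci,(373,134),105),onz(ci,(373,251),105))
d=(c-t)[:2];print(np.linalg.norm(d),np.degrees(np.arctan2(d[1],d[0])), np.degrees(np.arctan2(*((i-t)[:2][::-1]))))
for p in [(252,140),(285,302)]: print('book',onz(ci,p,55))
E
```

```text
[ 477.51548195 -273.23540645  105.        ] [ 358.18180781 -239.29720802   90.        ] [ 420.58705725 -256.92854404   90.        ] 64.84812385834095 [ 421.30083447 -255.89486133  105.        ] [ 536.05289536 -286.0508643   105.        ] [ 487.90954667 -219.991428    105.        ] [ 468.33674824 -333.29207232  105.        ]
124.06581759429325 -15.875619389852018 -15.776561537384264
book [ 376.81319905 -200.93305754   55.        ]
book [ 361.41045426 -400.10364374   55.        ]
```

>>> servo_tool --rows '[{"dx": 0, "dy": 0, "dz": 0, "wx": -1, "wy": 0, "wz": 0, "fingers": 0}, {"dx": 0, "dy": 0, "dz": 0, "wx": -1, "wy": 0, "wz": 0, "fingers": 0}, {"dx": 0, "dy": 0, "dz": 0, "wx": -1, "wy": 0, "wz": 0, "fingers": 0}, {"dx": 0, "dy": 0, "dz": 0, "wx": -1, "wy": 0, "wz": 0, "fingers": 0}, {"dx": 0, "dy": 0, "dz": 0, "wx": -1, "wy": 0, "wz": 0, "fingers": 0}]'

```text
clock: 12.82
eef_pos: [388.8, -252.0, 252.4]
tool_rot: [2.134, 1.57, 2.401]
force: [0.2, 0.1, -0.7]
width: 85.1
```

>>> servo_tool --rows '[{"dx": 0, "dy": 0, "dz": 0, "wx": -1, "wy": 0, "wz": 0, "fingers": 0}, {"dx": 0, "dy": 0, "dz": 0, "wx": -1, "wy": 0, "wz": 0, "fingers": 0}, {"dx": 0, "dy": 0, "dz": 0, "wx": -1, "wy": 0, "wz": 0, "fingers": 0}, {"dx": 0, "dy": 0, "dz": 0, "wx": -1, "wy": 0, "wz": 0, "fingers": 0}, {"dx": 0, "dy": 0, "dz": 0, "wx": -1, "wy": 0, "wz": 0, "fingers": 0}]'

```text
clock: 13.45
eef_pos: [388.9, -252.0, 252.5]
tool_rot: [1.628, 1.57, 2.419]
force: [0.4, -0.1, 0.4]
width: 85.6
```

>>> servo_tool --rows '[{"dx": 0, "dy": 0, "dz": 0, "wx": -1, "wy": 0, "wz": 0, "fingers": 0}, {"dx": 0, "dy": 0, "dz": 0, "wx": -1, "wy": 0, "wz": 0, "fingers": 0}, {"dx": 0, "dy": 0, "dz": 0, "wx": -1, "wy": 0, "wz": 0, "fingers": 0}, {"dx": 0, "dy": 0, "dz": 0, "wx": -1, "wy": 0, "wz": 0, "fingers": 0}, {"dx": 0, "dy": 0, "dz": 0, "wx": -0.9, "wy": 0, "wz": 0, "fingers": 0}]'

```text
clock: 14.08
eef_pos: [388.8, -252.1, 252.4]
tool_rot: [1.25, 1.57, 2.554]
force: [0.5, 0.0, -0.9]
width: 85.7
```

```bash
python3 - <<'E'
from h import *
im=snap('wrist','w8')
st=ctrl.read_state();print(st['clock'],st['eef_pos'],st['qpos'].round(2))
goto([398.6,-251,66],Rdown(-0.276+np.pi/2))
E
```

```text
14.125 [ 388.77970357 -252.11866488  252.36852143] [ 0.97  0.39 -0.62  1.98  0.29  0.86  1.5 ]
pos [ 388.8 -252.1  252.4] tool mm [186.4  -9.3   3.6] units [ 0.2485 -0.0124  0.0048]
rot deg [ 0.66  0.02 -0.03] units [ 0.11   0.003 -0.006]
```

View pics/w8.png

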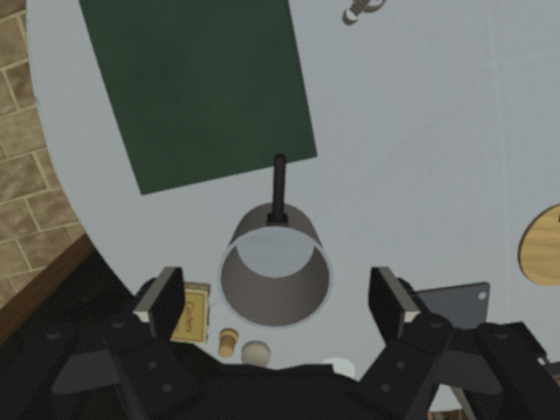

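>>> servo_tool --rows '[{"dx": 0.06, "dy": -0.0124, "dz": 0.0048, "wx": 0.1, "wy": 0, "wz": 0, "fingers": 0.4}, {"dx": 0.06, "dy": 0, "dz": 0, "wx": 0, "wy": 0, "wz": 0, "fingers": 0.4}, {"dx": 0.06, "dy": 0, "dz": 0, "wx": 0, "wy": 0, "wz": 0, "fingers": 0.4}, {"dx": 0.05, "dy": 0, "dz": 0, "wx": 0, "wy": 0, "wz": 0, "fingers": 0.4}, {"dx": 0.018, "dy": 0, "dz": 0, "wx": 0, "wy": 0, "wz": 0, "fingers": 0.4}]'

```text
clock: 14.75
eef_pos: [397.8, -250.9, 64.9]
tool_rot: [1.34, 1.567, 2.629]
force: [0.1, -0.8, -1.0]
width: 51.1
```

>>> servo_tool --rows '[{"dx": 0, "dy": 0, "dz": 0, "wx": 0, "wy": 0, "wz": 0, "fingers": 0.4}, {"dx": 0, "dy": 0, "dz": 0, "wx": 0, "wy": 0, "wz": 0, "fingers": 1}, {"dx": 0, "dy": 0, "dz": 0, "wx": 0, "wy": 0, "wz": 0, "fingers": 1}, {"dx": 0, "dy": 0, "dz": 0, "wx": 0, "wy": 0, "wz": 0, "fingers": 1}, {"dx": 0, "dy": 0, "dz": 0, "wx": 0, "wy": 0, "wz": 0, "fingers": 1}]'

```text
clock: 15.38
eef_pos: [399.4, -252.9, 67.7]
tool_rot: [-1.889, 1.568, -0.601]
force: [-1.4, 0.5, 5.8]
width: 10.9
```

```bash
python3 - <<'E'
from h import *
st=ctrl.read_state();print(st['clock'],st['eef_pos'],st['width'],st['force'])
goto([398.6,-251,66],Rdown(-0.276+np.pi/2))
im=snap('wrist','w9'); snap('side','s9',(190,120,440,340),2.5)
E
```

```text
15.375 [ 399.44820566 -252.88840537   67.73892568] 10.903720044700778 [-1.3758353   0.47507479  5.80577282]
pos [ 399.4 -252.9   67.7] tool mm [1.7 1.3 1.6] units [0.0023 0.0018 0.0021]
rot deg [-0.41 -0.05  0.14] units [-0.069 -0.008  0.024]
```

View pics/w9.png

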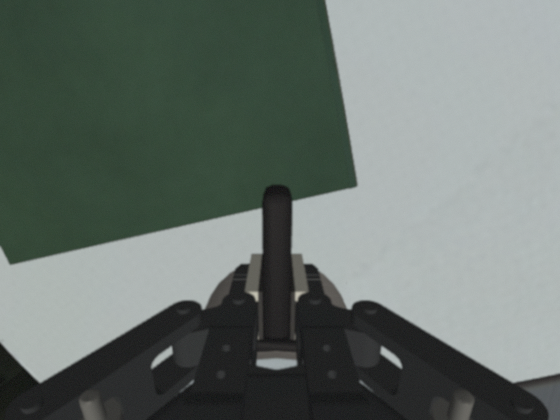

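View pics/s9.png

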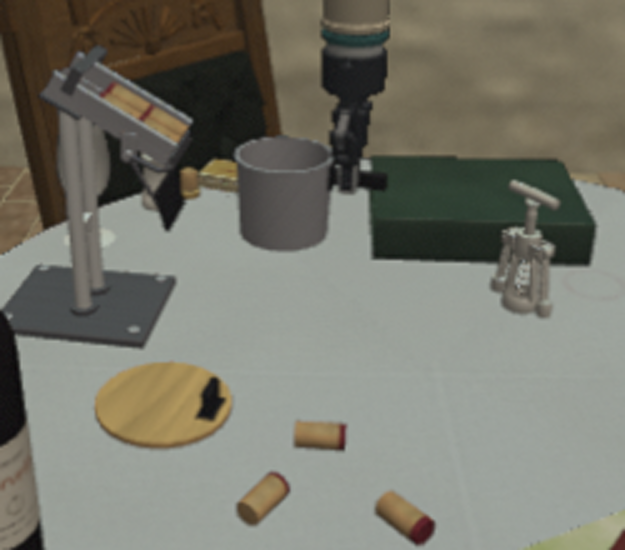

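>>> servo_tool --rows '[{"dx": -0.005, "dy": 0, "dz": 0, "wx": 0, "wy": 0, "wz": 0, "fingers": 1}, {"dx": -0.01, "dy": 0, "dz": 0, "wx": 0, "wy": 0, "wz": 0, "fingers": 1}, {"dx": -0.02, "dy": 0, "dz": 0, "wx": 0, "wy": 0, "wz": 0, "fingers": 1}, {"dx": -0.02, "dy": 0, "dz": 0, "wx": 0, "wy": 0, "wz": 0, "fingers": 1}, {"dx": -0.01, "dy": 0, "dz": 0, "wx": 0, "wy": 0, "wz": 0, "fingers": 1}]'

```text
clock: 16.1
eef_pos: [398.9, -252.5, 116.4]
tool_rot: [-1.77, 1.569, -0.483]
force: [0.3, 0.6, -2.2]
width: 10.9
```

```bash
python3 - <<'E'
from h import *
st=ctrl.read_state();print(st['clock'],st['eef_pos'],st['width'],st['force'])
cs={n:ctrl.camera_info(n) for n in('scene','side')}
print(tri([(cs['scene'],(217,294)),(cs['side'],(404,196))]))
snap('side','s10',(190,120,440,340),2.5)
# feeder geometry
snap('scene','sc10',(300,120,420,270),5)
for n in cs:
  for l in ['mouth','paddle_face','feeder']:
    print(n,l,[(round(x['conf'],2),np.round(x['point'],1).tolist()) for x in ctrl.mark_of(l,n)])
  print(n,'pred mouth',proj(cs[n],[[585,-62,190],[585,-62,139]]).round(1).tolist())
E
```

```text
16.1 [ 398.93374275 -252.51055077  116.39724019] 10.872478247581862 [ 0.31454505  0.64046391 -2.15908079]
(array([ 217.2983874 , -101.43017614,  133.04348685]), [0.6, 0.6])
scene mouth [(0.62, [332.9, 193.6])]
scene paddle_face [(0.48, [329.2, 211.6])]
scene feeder [(0.75, [323.8, 259.7]), (0.62, [331.7, 176.1])]
scene pred mouth [[331.9, 190.3], [330.6, 210.0]]
side mouth [(0.9, [258.8, 179.1])]
side paddle_face [(0.83, [257.7, 199.1])]
side feeder [(0.9, [258.8, 243.5]), (0.51, [241.5, 161.1])]
side pred mouth [[260.0, 180.0], [260.7, 198.9]]
```

View pics/s10.png

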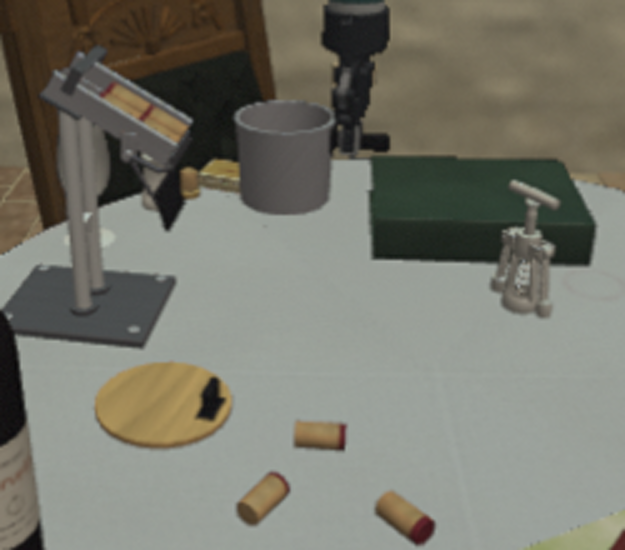

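View pics/sc10.png

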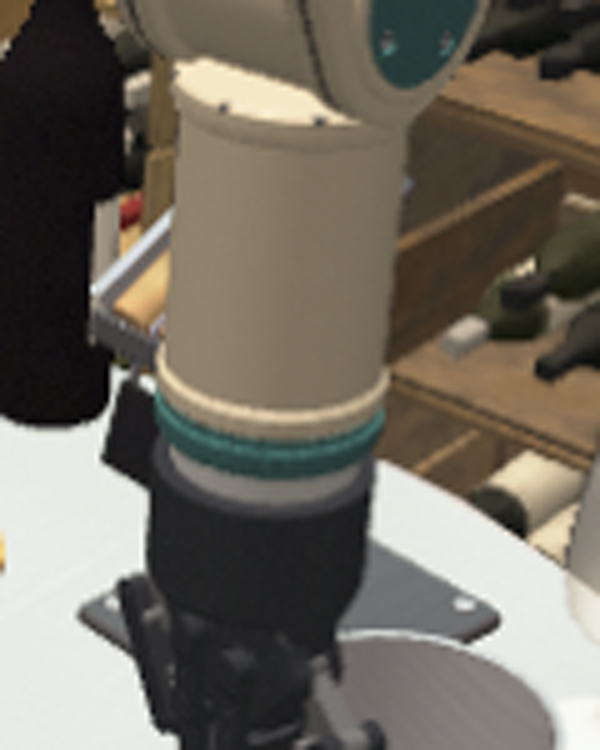

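>>> servo_tool --rows '[{"dx": 0, "dy": 0, "dz": 0, "wx": -0.75, "wy": 0, "wz": 0, "fingers": 1}, {"dx": 0, "dy": 0, "dz": 0, "wx": -0.75, "wy": 0, "wz": 0, "fingers": 1}, {"dx": 0, "dy": 0, "dz": 0.02, "wx": 0, "wy": 0, "wz": 0, "fingers": 1}, {"dx": 0, "dy": 0, "dz": 0.04, "wx": 0, "wy": 0, "wz": 0, "fingers": 1}, {"dx": 0, "dy": 0, "dz": 0.05, "wx": 0, "wy": 0, "wz": 0, "fingers": 1}]'

```text
clock: 17.12
eef_pos: [409.0, -168.9, 115.1]
tool_rot: [-0.024, 1.57, 1.418]
force: [0.9, 0.9, -2.4]
width: 11.0
```

>>> servo_tool --rows '[{"dx": 0, "dy": 0, "dz": 0.05, "wx": 0, "wy": 0, "wz": 0, "fingers": 1}, {"dx": 0, "dy": 0, "dz": 0.05, "wx": 0, "wy": 0, "wz": 0, "fingers": 1}, {"dx": 0, "dy": 0, "dz": 0.05, "wx": 0, "wy": 0, "wz": 0, "fingers": 1}, {"dx": 0, "dy": 0, "dz": 0.022, "wx": 0, "wy": 0, "wz": 0, "fingers": 1}, {"dx": 0, "dy": 0, "dz": 0, "wx": 0, "wy": 0, "wz": 0, "fingers": 1}]'

```text
clock: 17.75
eef_pos: [425.2, -40.1, 115.4]
tool_rot: [-0.251, 1.57, 1.197]
force: [0.1, -0.9, -2.3]
width: 10.8
```

```bash
python3 - <<'E'
from h import *
st=ctrl.read_state();print(st['clock'],st['eef_pos'],st['width'],st['force'],st['qpos'].round(2))
goto([425,-42.7,117],Rdown(-0.12+np.pi/2))
snap('side','s11',(190,120,440,340),2.5);snap('scene','sc11',(290,130,420,290),4);snap('wrist','w11')
E
```

```text
17.75 [425.20050873 -40.11797502 115.38488375] 10.785570795359149 [ 0.11140897 -0.91190377 -2.25859637] [ 0.34  0.56 -0.44  2.22  0.53  0.47  0.93]
pos [425.2 -40.1 115.4] tool mm [-1.6 -0.1 -2.6] units [-0.0022 -0.0002 -0.0034]
rot deg [-0.15  0.05  0.01] units [-0.025  0.008  0.002]
```

View pics/s11.png

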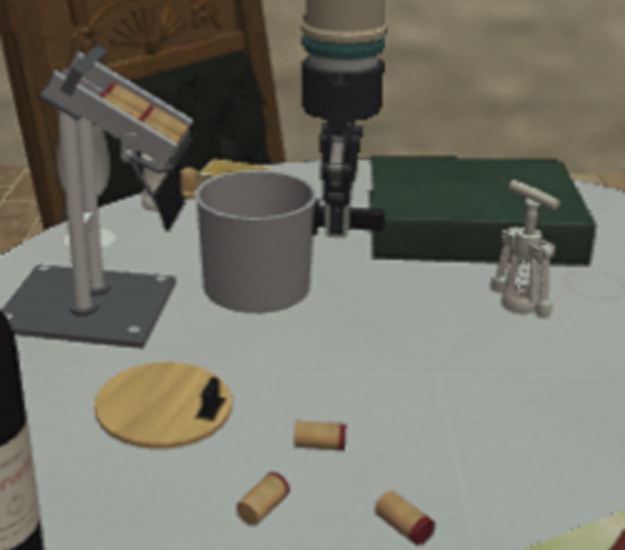

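View pics/sc11.png

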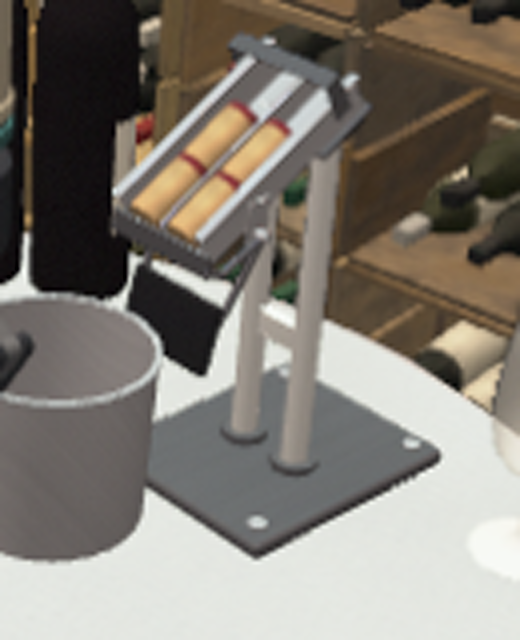

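View pics/w11.png

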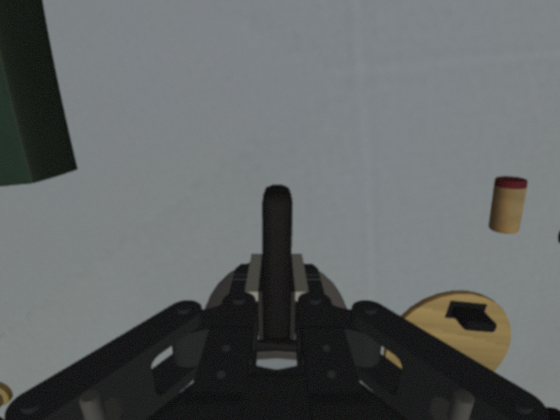

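```bash
python3 - <<'E'
from h import *
cs={n:ctrl.camera_info(n) for n in('scene','side')}
S=lambda p:(290+p[0]/4,130+p[1]/4); D=lambda p:(190+p[0]/2.5,120+p[1]/2.5)
print('pad',tri([(cs['scene'],S((175,315))),(cs['side'],D((167,195)))]))
# tub rim centre: scene not full; side ellipse l,r
for n in cs:
  P=[[585,-62,190]]+[[585+s*31.5*.12,-62+s*31.5*.993,190] for s in(1,-1)]
  print(n,proj(cs[n],P).round(1).tolist())
a=onz(cs['side'],D((197,203)),153);b=onz(cs['side'],D((315,203)),153);print(a,b,(a+b)/2,np.linalg.norm(a-b))
print(onz(cs['side'],D((256,170)),153),onz(cs['side'],D((258,217)),153))
E
```

```text
pad (array([594.52716126, -63.9902274 , 139.95021805]), [0.7, 0.7])
scene [[331.9, 190.3], [322.3, 185.3], [341.9, 195.5]]
side [[260.0, 180.0], [257.1, 184.8], [262.7, 175.5]]
[560.59139425 -17.97004514 153.        ] [447.82560046 -20.50890055 153.        ] [504.20849736 -19.23947284 153.        ] 112.79437058584145
[ 506.15298597 -101.17141755  153.        ] [501.43960529  11.97472593 153.        ]
```

>>> servo_tool --rows '[{"dx": -0.002, "dy": -0.01, "dz": -0.003, "wx": 0, "wy": 0, "wz": 0, "fingers": 1}, {"dx": 0, "dy": -0.015, "dz": 0, "wx": 0, "wy": 0, "wz": 0, "fingers": 1}, {"dx": 0, "dy": -0.012, "dz": 0, "wx": 0, "wy": 0, "wz": 0, "fingers": 1}, {"dx": 0, "dy": 0, "dz": 0, "wx": 0, "wy": 0, "wz": 0, "fingers": 1}]'

```text
clock: 18.4
eef_pos: [453.3, -48.4, 116.7]
tool_rot: [-0.908, 1.57, 0.536]
force: [-0.3, -0.6, -0.4]
width: 11.0
```

```bash
python3 - <<'E'
from h import *
st=ctrl.read_state();print(st['clock'],st['eef_pos'],st['width'],st['force'],st['qpos'].round(2))
snap('side','s12',(200,120,340,270),4);snap('scene','sc12',(290,130,420,290),4)
E
```

```text
18.4 [453.31694094 -48.39419977 116.67084452] 11.029760638957116 [-0.33668239 -0.61161428 -0.44593405] [ 0.36  0.59 -0.46  2.14  0.51  0.52  0.96]
```

View pics/s12.png

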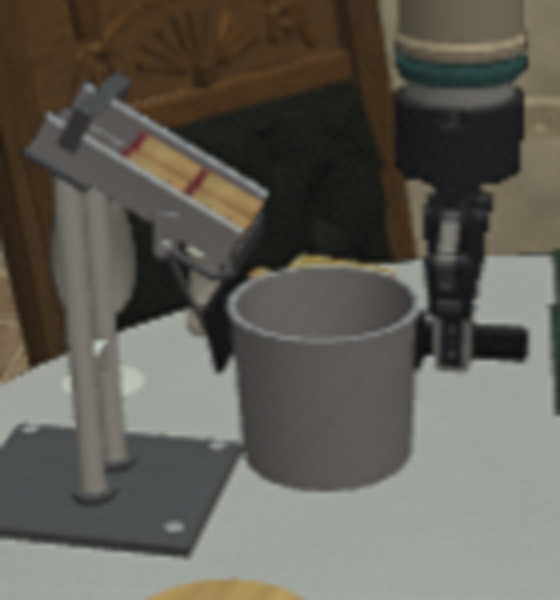

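View pics/sc12.png

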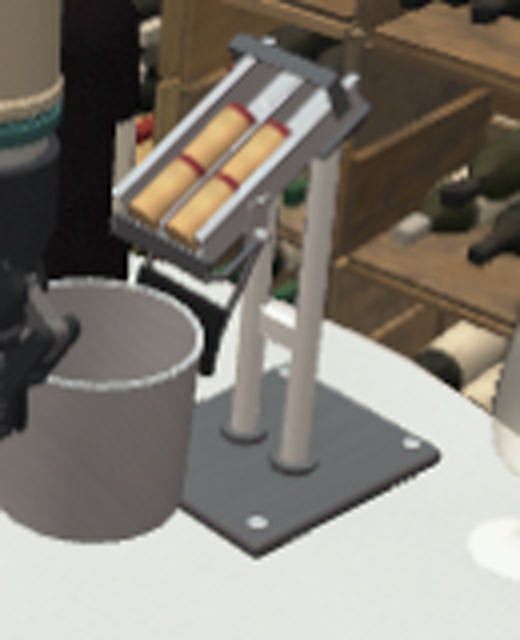

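>>> servo_tool --rows '[{"dx": 0, "dy": -0.01, "dz": 0, "wx": 0, "wy": 0, "wz": 0, "fingers": 1}, {"dx": 0, "dy": -0.01, "dz": 0, "wx": 0, "wy": 0, "wz": 0, "fingers": 1}, {"dx": 0, "dy": -0.01, "dz": 0, "wx": 0, "wy": 0, "wz": 0, "fingers": 1}, {"dx": 0, "dy": 0, "dz": 0, "wx": 0, "wy": 0, "wz": 0, "fingers": 1}]'

```text
clock: 19.0
eef_pos: [474.3, -51.1, 116.3]
tool_rot: [1.696, 1.569, 3.141]
force: [-4.2, -0.2, -2.9]
width: 11.0
```

```bash
python3 - <<'E'
from h import *
st=ctrl.read_state();print(st['clock'],st['eef_pos'],st['width'],st['force'])
snap('side','s13',(200,120,340,270),4);snap('scene','sc13',(290,130,420,290),4)
E
```

```text
19.0 [474.26537187 -51.0795705  116.33692769] 11.01926443737142 [-4.19760343 -0.16181584 -2.90210056]
```

View pics/s13.png

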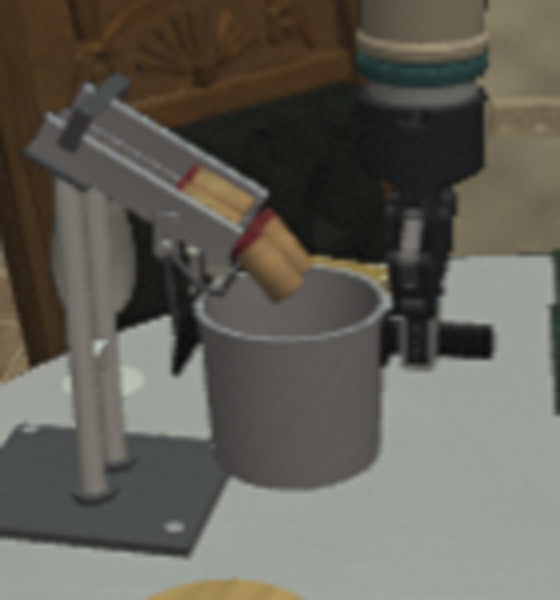

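View pics/sc13.png

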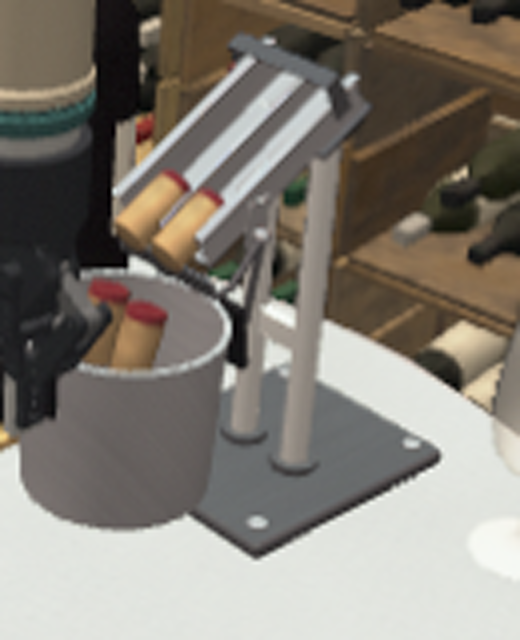

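Corks are sliding into the tub. Hold for the rest.

>>> servo_tool --rows '[{"dx": 0, "dy": -0.002, "dz": 0, "wx": 0, "wy": 0, "wz": 0, "fingers": 1}, {"dx": 0, "dy": 0, "dz": 0, "wx": 0, "wy": 0, "wz": 0, "fingers": 1}, {"dx": 0, "dy": 0, "dz": 0, "wx": 0, "wy": 0, "wz": 0, "fingers": 1}, {"dx": 0, "dy": 0, "dz": 0, "wx": 0, "wy": 0, "wz": 0, "fingers": 1}, {"dx": 0, "dy": 0, "dz": 0, "wx": 0, "wy": 0, "wz": 0, "fingers": 1}]'

```text
clock: 19.73
eef_pos: [476.0, -51.2, 116.7]
tool_rot: [1.669, 1.57, 3.114]
force: [-4.0, 1.5, -5.5]
width: 10.9
```

>>> servo_tool --rows '[{"dx": 0, "dy": 0, "dz": 0, "wx": 0, "wy": 0, "wz": 0, "fingers": 1}, {"dx": 0, "dy": 0, "dz": 0, "wx": 0, "wy": 0, "wz": 0, "fingers": 1}, {"dx": 0, "dy": 0, "dz": 0, "wx": 0, "wy": 0, "wz": 0, "fingers": 1}, {"dx": 0, "dy": 0, "dz": 0, "wx": 0, "wy": 0, "wz": 0, "fingers": 1}, {"dx": 0, "dy": 0, "dz": 0, "wx": 0, "wy": 0, "wz": 0, "fingers": 1}]'

```text
clock: 20.35
eef_pos: [476.3, -51.2, 116.8]
tool_rot: [-1.724, 1.571, -0.279]
force: [-3.5, 1.4, -4.9]
width: 10.8
```

>>> servo_tool --rows '[{"dx": 0, "dy": 0, "dz": 0, "wx": 0, "wy": 0, "wz": 0, "fingers": 1}, {"dx": 0, "dy": 0, "dz": 0, "wx": 0, "wy": 0, "wz": 0, "fingers": 1}, {"dx": 0, "dy": 0, "dz": 0, "wx": 0, "wy": 0, "wz": 0, "fingers": 1}, {"dx": 0, "dy": 0, "dz": 0, "wx": 0, "wy": 0, "wz": 0, "fingers": 1}, {"dx": 0, "dy": 0, "dz": 0, "wx": 0, "wy": 0, "wz": 0, "fingers": 1}]'

```text
clock: 20.98
eef_pos: [476.2, -51.2, 116.8]
tool_rot: [0.164, 1.571, 1.609]
force: [-3.7, 0.2, -6.5]
width: 11.1
```

```bash
python3 - <<'E'
from h import *
st=ctrl.read_state();print(st['clock'],st['eef_pos'],st['width'],st['force'])
snap('side','s14',(200,120,340,270),4);snap('scene','sc14',(290,130,420,290),4)
E
```

```text
20.975 [476.23208499 -51.15667813 116.78249159] 11.085692040638166 [-3.69849797  0.20438456 -6.48891484]
```

View pics/s14.png

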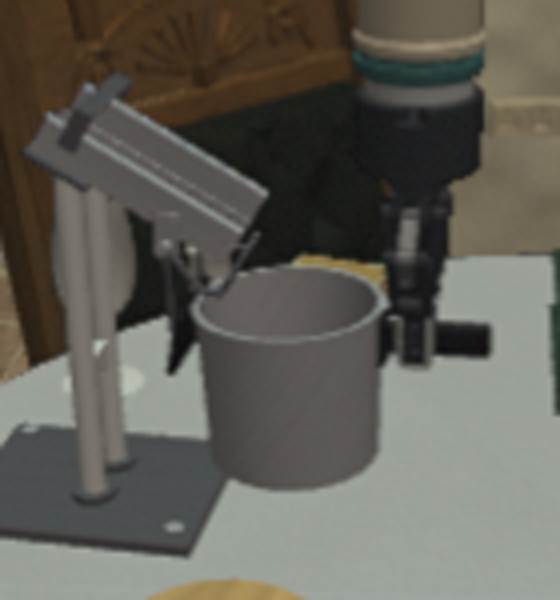

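View pics/sc14.png

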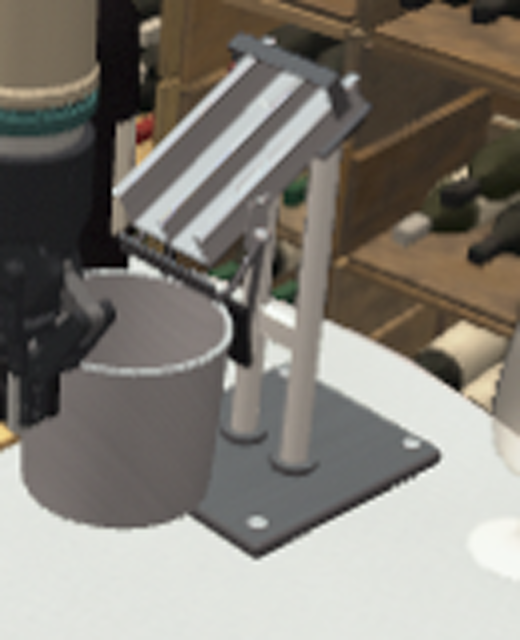

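>>> servo_tool --rows '[{"dx": 0, "dy": 0.015, "dz": 0, "wx": 0, "wy": 0, "wz": 0, "fingers": 1}, {"dx": 0, "dy": 0.02, "dz": 0, "wx": 0, "wy": 0, "wz": 0, "fingers": 1}, {"dx": 0, "dy": 0.02, "dz": 0, "wx": 0, "wy": 0, "wz": 0, "fingers": 1}, {"dx": 0, "dy": 0.012, "dz": 0, "wx": 0, "wy": 0, "wz": 0, "fingers": 1}, {"dx": 0, "dy": 0, "dz": -0.02, "wx": 0, "wy": 0, "wz": 0, "fingers": 1}]'

```text
clock: 21.7
eef_pos: [425.5, -59.2, 117.4]
tool_rot: [-1.322, 1.568, 0.126]
force: [0.7, 0.3, -2.2]
width: 10.9
```

>>> servo_tool --rows '[{"dx": 0, "dy": -0.005, "dz": -0.04, "wx": 0, "wy": 0, "wz": 0, "fingers": 1}, {"dx": 0, "dy": -0.005, "dz": -0.04, "wx": 0, "wy": 0, "wz": 0, "fingers": 1}, {"dx": 0, "dy": 0, "dz": -0.025, "wx": 0, "wy": 0, "wz": 0, "fingers": 1}, {"dx": 0.02, "dy": 0, "dz": 0, "wx": 0, "wy": 0, "wz": 0, "fingers": 1}, {"dx": 0.025, "dy": 0, "dz": 0, "wx": 0, "wy": 0, "wz": 0, "fingers": 1}]'

```text
clock: 22.32
eef_pos: [423.5, -141.0, 83.0]
tool_rot: [-1.712, 1.567, -0.27]
force: [-0.1, 0.3, -1.2]
width: 11.1
```

```bash
python3 - <<'E'
from h import *
st=ctrl.read_state();print(st['clock'],st['eef_pos'],st['width'],st['force'])
goto([426,-140,68],Rdown(-0.12+np.pi/2))
snap('side','s15',(190,120,440,340),2.5)
E
```

```text
22.325 [ 423.52500305 -140.9734726    83.03097846] 11.136590207130334 [-0.11220697  0.32848166 -1.22968324]
pos [ 423.5 -141.    83. ] tool mm [15.  -2.3  1.3] units [ 0.0201 -0.003   0.0017]
rot deg [-0.49 -0.03  0.2 ] units [-0.081 -0.005  0.034]
```

View pics/s15.png

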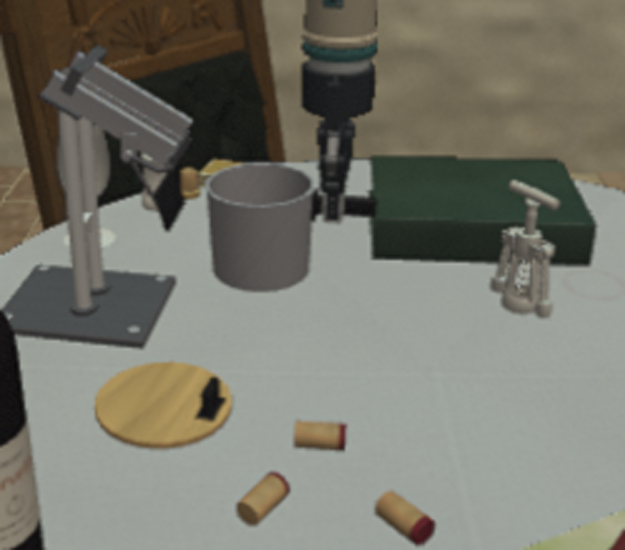

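>>> servo_tool --rows '[{"dx": 0.008, "dy": 0, "dz": 0, "wx": 0, "wy": 0, "wz": 0, "fingers": 1}, {"dx": 0.006, "dy": 0, "dz": 0, "wx": 0, "wy": 0, "wz": 0, "fingers": 1}, {"dx": 0, "dy": 0, "dz": 0, "wx": 0, "wy": 0, "wz": 0, "fingers": 1}]'

```text
clock: 22.75
eef_pos: [422.3, -138.9, 72.6]
tool_rot: [-1.788, 1.57, -0.343]
force: [0.3, 0.1, -1.7]
width: 10.9
```

>>> servo_tool --rows '[{"dx": 0.004, "dy": 0, "dz": 0, "wx": 0, "wy": 0, "wz": 0, "fingers": 1}, {"dx": 0.003, "dy": 0, "dz": 0, "wx": 0, "wy": 0, "wz": 0, "fingers": 1}, {"dx": 0, "dy": 0, "dz": 0, "wx": 0, "wy": 0, "wz": 0, "fingers": 1}]'

```text
clock: 23.12
eef_pos: [421.7, -139.1, 67.9]
tool_rot: [-3.111, 1.57, -1.666]
force: [-3.4, -0.5, 7.4]
width: 10.8
```

>>> servo_tool --rows '[{"dx": 0, "dy": 0, "dz": 0, "wx": 0, "wy": 0, "wz": 0, "fingers": 0.4}, {"dx": 0, "dy": 0, "dz": 0, "wx": 0, "wy": 0, "wz": 0, "fingers": 0.4}, {"dx": -0.02, "dy": 0, "dz": 0, "wx": 0, "wy": 0, "wz": 0, "fingers": 0.4}, {"dx": -0.06, "dy": 0, "dz": 0, "wx": 0, "wy": 0, "wz": 0, "fingers": 0.4}, {"dx": -0.08, "dy": 0, "dz": 0, "wx": 0, "wy": 0, "wz": 0, "fingers": 0.4}]'

```text
clock: 23.75
eef_pos: [421.3, -138.5, 187.8]
tool_rot: [1.152, 1.568, 2.597]
force: [0.5, -1.5, 0.5]
width: 51.8
```

>>> servo_tool --rows '[{"dx": -0.05, "dy": 0, "dz": 0, "wx": 0, "wy": 0, "wz": 0, "fingers": 0.4}, {"dx": 0, "dy": 0, "dz": 0, "wx": 0, "wy": 0, "wz": 0, "fingers": 0.4}]'

```text
clock: 24.0
eef_pos: [424.1, -139.3, 227.3]
tool_rot: [-1.798, 1.564, -0.354]
force: [0.6, -0.0, 0.0]
width: 51.3
```

```bash
python3 - <<'E'
from h import *
st=ctrl.read_state();print(st['clock'],st['eef_pos'],st['width'],st['force'],st['qpos'].round(2))
im=snap('wrist','w16'); ci=ctrl.camera_info('wrist')
import pickle; pickle.dump(ci,open('ci16.pkl','wb'))
snap('side','s16');snap('scene','sc16')
E
```

```text
24.0 [ 424.10296879 -139.30527634  227.31088567] 51.28900634943045 [ 0.60727565 -0.00871122  0.04012705] [ 0.74  0.4  -0.66  2.06  0.35  0.78  1.31]
```

View pics/w16.png

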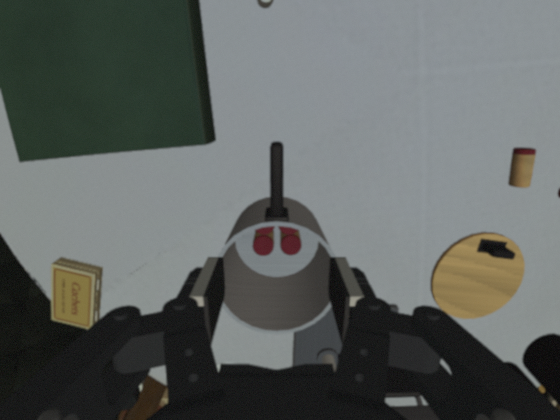

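View pics/s16.png

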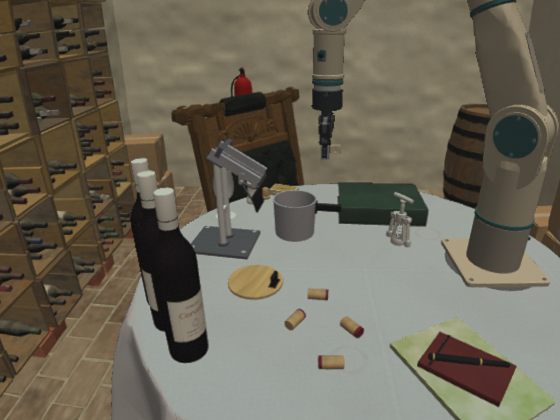

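View pics/sc16.png

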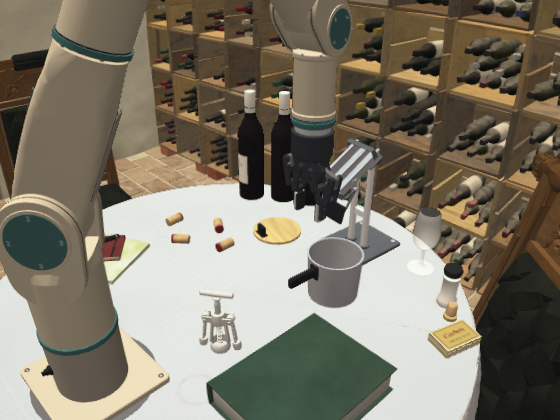

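>>> servo_tool --rows '[{"dx": -0.009, "dy": 0.006, "dz": 0.06, "wx": 0, "wy": 0, "wz": 0, "fingers": 0}, {"dx": -0.009, "dy": 0.006, "dz": 0.06, "wx": 0, "wy": 0, "wz": 0, "fingers": 0}, {"dx": -0.009, "dy": 0.006, "dz": 0.06, "wx": 0, "wy": 0, "wz": 0, "fingers": 0}, {"dx": -0.009, "dy": 0.006, "dz": 0.06, "wx": 0, "wy": 0, "wz": 0, "fingers": 0}, {"dx": -0.009, "dy": 0.006, "dz": 0.06, "wx": 0, "wy": 0, "wz": 0, "fingers": 0}]'

```text
clock: 24.78
eef_pos: [427.1, 88.4, 257.4]
tool_rot: [1.813, 1.568, -3.025]
force: [0.0, 0.8, 0.8]
width: 85.4
```

>>> servo_tool --rows '[{"dx": -0.009, "dy": 0.006, "dz": 0.06, "wx": 0, "wy": 0, "wz": 0, "fingers": 0}, {"dx": -0.009, "dy": 0.006, "dz": 0.06, "wx": 0, "wy": 0, "wz": 0, "fingers": 0}, {"dx": 0, "dy": 0, "dz": 0, "wx": 0, "wy": 0, "wz": 0, "fingers": 0}, {"dx": 0, "dy": 0, "dz": 0, "wx": 0, "wy": 0, "wz": 0, "fingers": 0}]'

```text
clock: 25.28
eef_pos: [429.6, 176.7, 270.7]
tool_rot: [2.248, 1.567, -2.59]
force: [-0.0, -0.1, 0.3]
width: 85.5
```

```bash
python3 - <<'E'
from h import *
import pickle
c16=pickle.load(open('ci16.pkl','rb'))
for p in [(221,275),(334,272),(277,221),(277,331),(277.5,275)]: print(onz(c16,p,105).round(1))
st=ctrl.read_state();print(st['clock'],st['eef_pos'],st['width'],st['force'],st['qpos'].round(2))
im=snap('wrist','w17'); ci=ctrl.camera_info('wrist')
pickle.dump(ci,open('ci17.pkl','wb'))
for x in ctrl.silhouettes('stray_cork_1','wrist'):
    ys,xs=np.nonzero(x['region']); 
    pts=np.stack([xs,ys],1).astype(np.float32)
    r=cv2.minAreaRect(pts); b=cv2.boxPoints(r)
    W=np.array([onz(ci,p,14)[:2] for p in b]); c=onz(ci,r[0],12)
    e1,e2=W[1]-W[0],W[2]-W[1]; L=e1 if np.linalg.norm(e1)>np.linalg.norm(e2) else e2
    print(round(x['conf'],2),np.round(r[0]),c.round(1),np.linalg.norm(e1).round(),np.linalg.norm(e2).round(),'ang',np.degrees(np.arctan2(L[1],L[0])).round(1))
E
```

```text
[ 487.1 -199.8  105. ]
[497.2 -95.2 105. ]
[ 440.7 -141.4  105. ]
[ 556.1 -156.   105. ]
[ 493.6 -147.6  105. ]
25.275 [429.60332367 176.67809738 270.65817233] 85.54949546359347 [-0.01160872 -0.12019725  0.33008745] [ 0.08  0.39 -0.72  1.95  0.32  0.93  0.65]Traceback (most recent call last):
  File "<stdin>", line 8, in <module>
ValueError: it knows: feed_cork_1, feed_cork_2, feed_cork_3, feed_cork_4, feeder, gate, lid_centre, lid_tab, mouth, paddle_face, stray_cork_1, stray_cork_2, stray_cork_3, stray_cork_4, stray_cork_5, tasting_glass
```

View pics/w17.png

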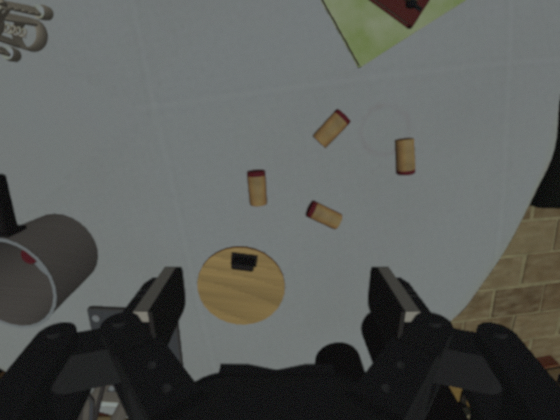

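```bash
cat >> h.py <<'E'
def corks(ci,im,minA=250):
    hsv=cv2.cvtColor(im,cv2.COLOR_RGB2HSV)
    tan=(hsv[...,1]>75)&(((hsv[...,0]<25))|(hsv[...,0]>165))&(hsv[...,2]>50)
    n,lab,stt,cen=cv2.connectedComponentsWithStats(tan.astype(np.uint8))
    for i in range(1,n):
        if stt[i,4]<minA: continue
        ys,xs=np.nonzero(lab==i); r=cv2.minAreaRect(np.stack([xs,ys],1).astype(np.float32)); b=cv2.boxPoints(r)
        W=np.array([onz(ci,p,13)[:2] for p in b]); c=onz(ci,r[0],13)
        e1,e2=W[1]-W[0],W[2]-W[1]; L=e1 if np.linalg.norm(e1)>np.linalg.norm(e2) else e2
        print(stt[i,4],np.round(r[0]),c[:2].round(1),np.linalg.norm(e1).round(),np.linalg.norm(e2).round(),'ang',np.degrees(np.arctan2(L[1],L[0])).round(1))
E
python3 - <<'E'
from h import *
import pickle
ci=pickle.load(open('ci17.pkl','rb')); im=cv2.imread('pics/w17.png')[:,:,::-1].copy()
corks(ci,im)
try: print([ (x['conf'],x['extent']) for x in ctrl.silhouettes('stray_cork_1_c','wrist')])
except Exception as e: print(e)
E
```

```text
659 [395.   6.] [255.9 333.6] 23.0 57.0 ang 55.7
622 [331. 128.] [383.1 249.1] 43.0 21.0 ang 128.2
597 [405. 156.] [429.  339.4] 22.0 44.0 ang 2.0
552 [257. 188.] [446.9 147.8] 21.0 45.0 ang -3.2
516 [325. 215.] [494.7 231.4] 22.0 44.0 ang 55.8
250 [546. 212.] [530.4 541.7] 41.0 17.0 ang 82.8
7848 [505. 294.] [653.1 493.1] 163.0 287.0 ang 10.8
4896 [240. 285.] [584.2 103.9] 117.0 124.0 ang -6.9
[]
```

>>> servo_tool --rows '[{"dx": 0.06, "dy": -0.013, "dz": -0.017, "wx": 0, "wy": 0, "wz": 0, "fingers": 0.3}, {"dx": 0.06, "dy": -0.013, "dz": -0.017, "wx": 0, "wy": 0, "wz": 0, "fingers": 0.3}, {"dx": 0.06, "dy": 0, "dz": 0, "wx": -0.65, "wy": 0, "wz": 0, "fingers": 0.3}, {"dx": 0.04, "dy": 0, "dz": 0, "wx": 0, "wy": 0, "wz": 0, "fingers": 0.3}, {"dx": 0, "dy": 0, "dz": 0, "wx": 0, "wy": 0, "wz": 0, "fingers": 0.3}]'

```text
clock: 26.0
eef_pos: [445.0, 147.9, 105.2]
tool_rot: [2.081, 1.565, -2.69]
force: [0.3, -0.2, -0.1]
width: 59.5
```

```bash
python3 - <<'E'
from h import *
st=ctrl.read_state();print(st['clock'],st['eef_pos'],st['width'])
ci=ctrl.camera_info('wrist'); im=snap('wrist','w18'); corks(ci,im)
goto([446,149,3],Rdown(np.radians(87)))
E
```

```text
26.0 [444.95273921 147.91711633 105.24929394] 59.459320252158975
2015 [413. 122.] [382.5 250.4] 47.0 23.0 ang 130.2
1755 [520. 179.] [428.6 339.9] 46.0 28.0 ang -179.5
1561 [278. 215.] [447.3 148.5] 21.0 47.0 ang -2.6
1326 [385. 265.] [495.8 233.7] 23.0 47.0 ang 56.3
4610 [252. 336.] [559. 119.] 90.0 76.0 ang 91.0
pos [446.  148.8 106.6] tool mm [103.6  -0.2   0.3] units [ 0.1382 -0.0002  0.0004]
rot deg [-0.38 -0.07 -0.11] units [-0.064 -0.011 -0.019]
```

View pics/w18.png

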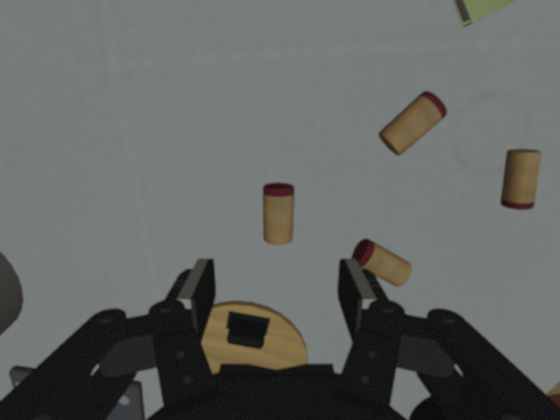

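>>> servo_tool --rows '[{"dx": 0.05, "dy": -0.001, "dz": 0, "wx": 0, "wy": 0, "wz": 0, "fingers": 0.3}, {"dx": 0.05, "dy": 0, "dz": 0, "wx": 0, "wy": 0, "wz": 0, "fingers": 0.3}, {"dx": 0.026, "dy": 0, "dz": 0, "wx": 0, "wy": 0, "wz": 0, "fingers": 0.3}, {"dx": 0.01, "dy": 0, "dz": 0, "wx": 0, "wy": 0, "wz": 0, "fingers": 0.4}, {"dx": 0, "dy": 0, "dz": 0, "wx": 0, "wy": 0, "wz": 0, "fingers": 0.5}]'

```text
clock: 26.68
eef_pos: [448.0, 150.0, 5.8]
tool_rot: [-1.207, 1.569, 0.305]
force: [0.6, 0.8, 0.7]
width: 42.7
```

>>> servo_tool --rows '[{"dx": 0, "dy": 0, "dz": 0, "wx": 0, "wy": 0, "wz": 0, "fingers": 1}, {"dx": 0, "dy": 0, "dz": 0, "wx": 0, "wy": 0, "wz": 0, "fingers": 1}, {"dx": 0, "dy": 0, "dz": 0, "wx": 0, "wy": 0, "wz": 0, "fingers": 1}, {"dx": -0.02, "dy": 0, "dz": 0, "wx": 0, "wy": 0, "wz": 0, "fingers": 1}, {"dx": -0.06, "dy": 0, "dz": 0, "wx": 0, "wy": 0, "wz": 0, "fingers": 1}]'

```text
clock: 27.3
eef_pos: [446.3, 149.5, 65.2]
tool_rot: [2.111, 1.568, -2.659]
force: [0.2, 0.2, 0.1]
width: 22.2
```

```bash
python3 - <<'E'
from h import *
st=ctrl.read_state();print(st['clock'],st['eef_pos'],st['width'])
im=snap('wrist','w19')
goto([500,-148.5,235],Rdown(np.radians(87)))
E
```

```text
27.3 [446.34811999 149.46558175  65.20462661] 22.167148297312703
pos [449.  150.7  70.4] tool mm [-164.8  -68.9 -295.5] units [-0.2198 -0.0918 -0.394 ]
rot deg [-0.27  0.11  0.29] units [-0.045  0.018  0.049]
```

View pics/w19.png

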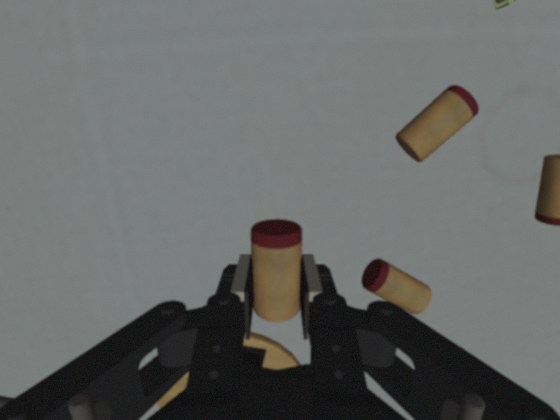

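>>> servo_tool --rows '[{"dx": -0.07, "dy": 0, "dz": 0, "wx": 0, "wy": 0, "wz": 0, "fingers": 1}, {"dx": -0.07, "dy": 0, "dz": 0, "wx": 0, "wy": 0, "wz": 0, "fingers": 1}, {"dx": -0.016, "dy": -0.0153, "dz": -0.0657, "wx": 0, "wy": 0, "wz": 0, "fingers": 1}, {"dx": -0.016, "dy": -0.0153, "dz": -0.0657, "wx": 0, "wy": 0, "wz": 0, "fingers": 1}, {"dx": -0.016, "dy": -0.0153, "dz": -0.0657, "wx": 0, "wy": 0, "wz": 0, "fingers": 1}]'

```text
clock: 27.98
eef_pos: [473.2, -1.4, 207.4]
tool_rot: [-1.839, 1.569, -0.325]
force: [1.0, 0.0, -0.8]
width: 21.5
```

>>> servo_tool --rows '[{"dx": -0.016, "dy": -0.0153, "dz": -0.0657, "wx": 0, "wy": 0, "wz": 0, "fingers": 1}, {"dx": -0.016, "dy": -0.0153, "dz": -0.0657, "wx": 0, "wy": 0, "wz": 0, "fingers": 1}, {"dx": 0, "dy": -0.0153, "dz": -0.0657, "wx": 0, "wy": 0, "wz": 0, "fingers": 1}, {"dx": 0, "dy": 0, "dz": 0, "wx": 0, "wy": 0, "wz": 0, "fingers": 1}, {"dx": 0, "dy": 0, "dz": 0, "wx": 0, "wy": 0, "wz": 0, "fingers": 1}]'

```text
clock: 28.6
eef_pos: [498.6, -148.6, 230.5]
tool_rot: [-0.5, 1.57, 1.013]
force: [0.2, 0.6, -0.1]
width: 21.8
```

```bash
python3 - <<'E'
from h import *
st=ctrl.read_state();print(st['clock'],st['eef_pos'],st['width'])
im=snap('wrist','w20');snap('side','s20',(190,50,440,300),2.4)
goto([500,-148.5,85],Rdown(np.radians(87)))
E
```

```text
28.6 [ 498.55272451 -148.61660004  230.46120555] 21.77453618775196
pos [ 498.8 -147.6  230.5] tool mm [145.5  -1.2  -0.9] units [ 0.194  -0.0017 -0.0012]
rot deg [-0.16  0.02  0.02] units [-0.027  0.004  0.003]
```

View pics/w20.png

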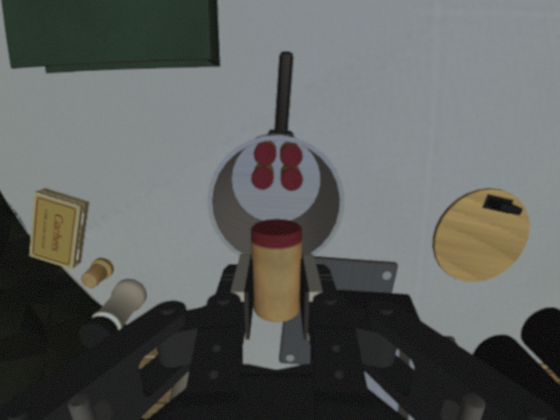

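View pics/s20.png

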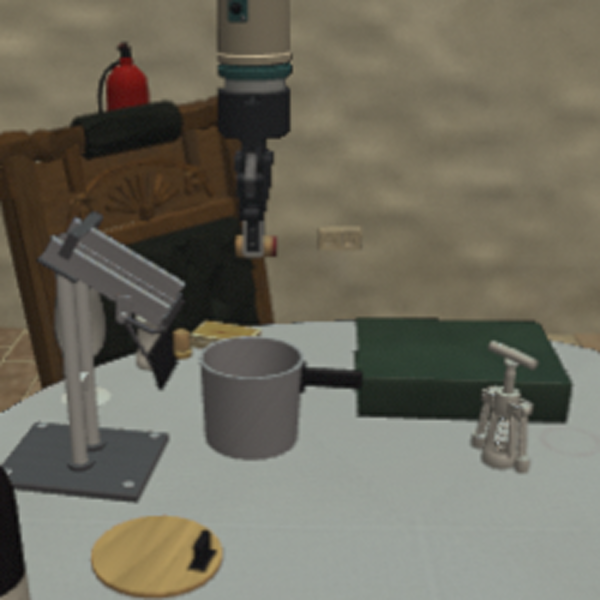

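```bash
python3 - <<'E'
from h import *
ci=ctrl.camera_info('wrist')
for p in [(209,200),(343,198),(276,134)]: print(onz(ci,p,105))
goto([508,-148.5,74])
E
```

```text
[ 495.39094881 -206.84398392  105.        ]
[500.08020392 -89.61763716 105.        ]
[ 442.27731069 -145.07380938  105.        ]
pos [ 498.8 -147.6  230.5] tool mm [156.5  -9.2  -0.4] units [ 0.2086 -0.0123 -0.0006]
```

>>> servo_tool --rows '[{"dx": 0.05, "dy": -0.0123, "dz": 0, "wx": 0, "wy": 0, "wz": 0, "fingers": 1}, {"dx": 0.05, "dy": 0, "dz": 0, "wx": 0, "wy": 0, "wz": 0, "fingers": 1}, {"dx": 0.05, "dy": 0, "dz": 0, "wx": 0, "wy": 0, "wz": 0, "fingers": 1}, {"dx": 0.05, "dy": 0, "dz": 0, "wx": 0, "wy": 0, "wz": 0, "fingers": 1}, {"dx": 0.008, "dy": 0, "dz": 0, "wx": 0, "wy": 0, "wz": 0, "fingers": 1}]'

```text
clock: 29.32
eef_pos: [506.6, -148.0, 72.5]
tool_rot: [1.318, 1.567, 2.834]
force: [0.1, 0.3, 0.2]
width: 21.7
```

>>> servo_tool --rows '[{"dx": 0, "dy": 0, "dz": 0, "wx": 0, "wy": 0, "wz": 0, "fingers": 0.55}, {"dx": 0, "dy": 0, "dz": 0, "wx": 0, "wy": 0, "wz": 0, "fingers": 0.55}, {"dx": 0, "dy": 0, "dz": 0, "wx": 0, "wy": 0, "wz": 0, "fingers": 0.55}, {"dx": -0.06, "dy": 0, "dz": 0, "wx": 0, "wy": 0, "wz": 0, "fingers": 0.55}, {"dx": -0.08, "dy": 0, "dz": 0, "wx": 0, "wy": 0, "wz": 0, "fingers": 0.55}]'

```text
clock: 29.95
eef_pos: [507.3, -149.8, 179.9]
tool_rot: [1.251, 1.569, 2.764]
force: [1.3, -1.4, 0.2]
width: 39.0
```

>>> servo_tool --rows '[{"dx": -0.07, "dy": 0, "dz": 0, "wx": 0, "wy": 0, "wz": 0, "fingers": 0}, {"dx": -0.01, "dy": 0, "dz": 0, "wx": 0, "wy": 0, "wz": 0, "fingers": 0}]'

```text
clock: 30.2
eef_pos: [510.4, -150.0, 243.4]
tool_rot: [-1.813, 1.563, -0.301]
force: [-1.0, -0.8, -0.7]
width: 73.4
```

```bash
python3 - <<'E'
from h import *
st=ctrl.read_state();print(st['clock'],st['eef_pos'],st['width'])
im=snap('wrist','w21')
# next: cork B at (495,233) ang 56 -> jaw yaw 146 or -34
goto([495.3,232.8,150],Rdown(np.radians(146)))
goto([495.3,232.8,150],Rdown(np.radians(-34)))
print(st['qpos'].round(2))
E
```

```text
30.2 [ 510.43106519 -149.96320337  243.39730627] 73.37628264978733
pos [ 509.5 -150.1  242.2] tool mm [ 91.3  37.  381.6] units [0.1217 0.0494 0.5088]
rot deg [-59.34  -0.26   0.23] units [-9.89  -0.043  0.038]
pos [ 509.5 -150.1  242.2] tool mm [ 91.3  37.  381.6] units [0.1217 0.0494 0.5088]
rot deg [120.66   0.27   0.3 ] units [20.109  0.044  0.05 ]
[ 0.73  0.53 -0.75  1.83  0.44  0.95  1.3 ]
```

View pics/w21.png

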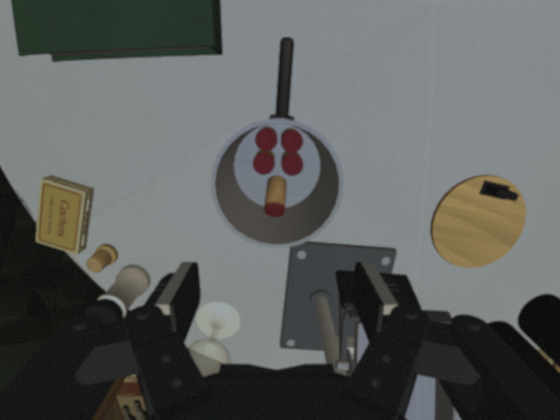

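>>> servo_tool --rows '[{"dx": 0, "dy": 0.02, "dz": 0.0636, "wx": 0, "wy": 0, "wz": 0, "fingers": 0}, {"dx": 0, "dy": 0.02, "dz": 0.0636, "wx": 0, "wy": 0, "wz": 0, "fingers": 0}, {"dx": 0, "dy": 0.01, "dz": 0.0636, "wx": 0, "wy": 0, "wz": 0, "fingers": 0}, {"dx": 0, "dy": 0, "dz": 0.0636, "wx": 0, "wy": 0, "wz": 0, "fingers": 0}, {"dx": 0, "dy": 0, "dz": 0.0636, "wx": 0, "wy": 0, "wz": 0, "fingers": 0}]'

```text
clock: 30.88
eef_pos: [483.6, 91.3, 238.0]
tool_rot: [2.05, 1.569, -2.721]
force: [0.6, -0.6, 0.6]
width: 85.8
```

>>> servo_tool --rows '[{"dx": 0, "dy": 0, "dz": 0.0636, "wx": 0, "wy": 0, "wz": 0, "fingers": 0}, {"dx": 0, "dy": 0, "dz": 0.0636, "wx": 0, "wy": 0, "wz": 0, "fingers": 0}, {"dx": 0, "dy": 0, "dz": 0.0636, "wx": 0, "wy": 0, "wz": 0, "fingers": 0}, {"dx": 0.02, "dy": 0, "dz": 0, "wx": -1, "wy": 0, "wz": 0, "fingers": 0}, {"dx": 0.02, "dy": 0, "dz": 0, "wx": -1, "wy": 0, "wz": 0, "fingers": 0}]'

```text
clock: 31.5
eef_pos: [491.7, 233.6, 207.3]
tool_rot: [2.003, 1.569, -2.553]
force: [-1.0, -1.1, -0.4]
width: 85.8
```

>>> servo_tool --rows '[{"dx": 0.02, "dy": 0, "dz": 0, "wx": -1, "wy": 0, "wz": 0, "fingers": 0}, {"dx": 0.02, "dy": 0, "dz": 0, "wx": -1, "wy": 0, "wz": 0, "fingers": 0}, {"dx": 0.02, "dy": 0, "dz": 0, "wx": -1, "wy": 0, "wz": 0, "fingers": 0}, {"dx": 0.02, "dy": 0, "dz": 0, "wx": -1, "wy": 0, "wz": 0, "fingers": 0}, {"dx": 0.02, "dy": 0, "dz": 0, "wx": -1, "wy": 0, "wz": 0, "fingers": 0}]'

```text
clock: 32.12
eef_pos: [491.8, 232.6, 132.2]
tool_rot: [1.392, 1.568, -2.642]
force: [0.9, 0.5, -0.7]
width: 85.0
```

>>> servo_tool --rows '[{"dx": 0, "dy": 0, "dz": 0, "wx": -1, "wy": 0, "wz": 0, "fingers": 0.2}, {"dx": 0, "dy": 0, "dz": 0, "wx": -1, "wy": 0, "wz": 0, "fingers": 0.2}, {"dx": 0, "dy": 0, "dz": 0, "wx": -0.9, "wy": 0, "wz": 0, "fingers": 0.2}, {"dx": 0, "dy": 0, "dz": 0, "wx": 0, "wy": 0, "wz": 0, "fingers": 0.2}]'

```text
clock: 32.62
eef_pos: [491.9, 232.7, 132.8]
tool_rot: [0.903, 1.568, -2.831]
force: [-0.2, -0.9, -0.1]
width: 68.0
```

```bash
python3 - <<'E'
from h import *
st=ctrl.read_state();print(st['clock'],st['eef_pos'],st['width'],st['qpos'].round(2))
ci=ctrl.camera_info('wrist'); im=snap('wrist','w22'); corks(ci,im)
goto([495.3,232.8,4],Rdown(np.radians(146)))
E
```

```text
32.625 [491.88202277 232.70316117 132.78473758] 68.00713329229144 [ 0.06  0.78 -0.9   1.89  0.79  0.88  1.3 ]
16112 [ 98. 137.] [583.5 102.7] 123.0 119.0 ang -178.3
1489 [399. 148.] [382.6 249.8] 22.0 50.0 ang 130.1
1262 [274. 204.] [494.  231.7] 21.0 46.0 ang 56.6
1140 [400. 259.] [427.7 340. ] 44.0 26.0 ang -179.1
474 [553. 377.] [344.5 581.9] 15.0 91.0 ang 81.3
pos [492.  232.8 133. ] tool mm [129.   -2.   -2.9] units [ 0.1721 -0.0027 -0.0038]
rot deg [-0.    0.06 -0.09] units [-0.001  0.011 -0.015]
```

View pics/w22.png

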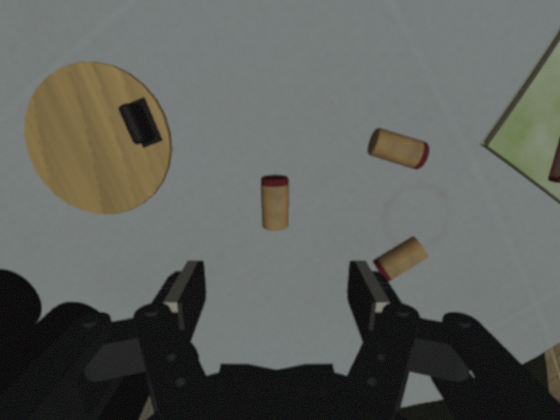

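>>> servo_tool --rows '[{"dx": 0.06, "dy": -0.001, "dz": -0.003, "wx": 0, "wy": 0, "wz": 0, "fingers": 0.3}, {"dx": 0.06, "dy": 0, "dz": 0, "wx": 0, "wy": 0, "wz": 0, "fingers": 0.3}, {"dx": 0.04, "dy": 0, "dz": 0, "wx": 0, "wy": 0, "wz": 0, "fingers": 0.3}, {"dx": 0.011, "dy": 0, "dz": 0, "wx": 0, "wy": 0, "wz": 0, "fingers": 0.4}, {"dx": 0, "dy": 0, "dz": 0, "wx": 0, "wy": 0, "wz": 0, "fingers": 0.5}]'

```text
clock: 33.3
eef_pos: [494.8, 232.9, 5.9]
tool_rot: [0.43, 1.571, 2.979]
force: [-0.2, -0.9, -0.3]
width: 42.4
```

>>> servo_tool --rows '[{"dx": 0, "dy": 0, "dz": 0, "wx": 0, "wy": 0, "wz": 0, "fingers": 1}, {"dx": 0, "dy": 0, "dz": 0, "wx": 0, "wy": 0, "wz": 0, "fingers": 1}, {"dx": 0, "dy": 0, "dz": 0, "wx": 0, "wy": 0, "wz": 0, "fingers": 1}, {"dx": -0.02, "dy": 0, "dz": 0, "wx": 0, "wy": 0, "wz": 0, "fingers": 1}, {"dx": -0.07, "dy": 0, "dz": 0, "wx": 0, "wy": 0, "wz": 0, "fingers": 1}]'

```text
clock: 33.92
eef_pos: [493.7, 231.5, 73.0]
tool_rot: [1.135, 1.566, -2.599]
force: [1.3, 1.2, 0.8]
width: 21.9
```

>>> servo_tool --rows '[{"dx": -0.07, "dy": 0, "dz": 0, "wx": 0, "wy": 0, "wz": 0, "fingers": 1}, {"dx": -0.07, "dy": 0, "dz": 0, "wx": 0, "wy": 0, "wz": 0, "fingers": 1}, {"dx": -0.06, "dy": 0, "dz": 0, "wx": 0, "wy": 0, "wz": 0, "fingers": 1}, {"dx": 0, "dy": 0, "dz": 0, "wx": 1, "wy": 0, "wz": 0, "fingers": 1}, {"dx": 0, "dy": 0, "dz": 0, "wx": 1, "wy": 0, "wz": 0, "fingers": 1}]'

```text
clock: 34.55
eef_pos: [495.0, 232.6, 225.0]
tool_rot: [-2.075, 1.569, 0.262]
force: [0.8, -0.1, 0.1]
width: 21.8
```

```bash
python3 - <<'E'
from h import *
st=ctrl.read_state();print(st['clock'],st['eef_pos'],st['width'],st['qpos'].round(2))
im=snap('wrist','w23')
goto([510,-148.5,235],Rdown(np.radians(90)))
E
```

```text
34.55 [495.0217152  232.59564209 225.01788355] 21.83943952644654 [ 0.1   0.64 -0.94  1.8   0.61  1.02  1.25]
pos [494.9 232.6 224.8] tool mm [ -10.2  252.5 -285.8] units [-0.0136  0.3366 -0.3811]
rot deg [ 4.373e+01 -3.000e-02  9.000e-02] units [ 7.288e+00 -5.000e-03  1.500e-02]
```

View pics/w23.png

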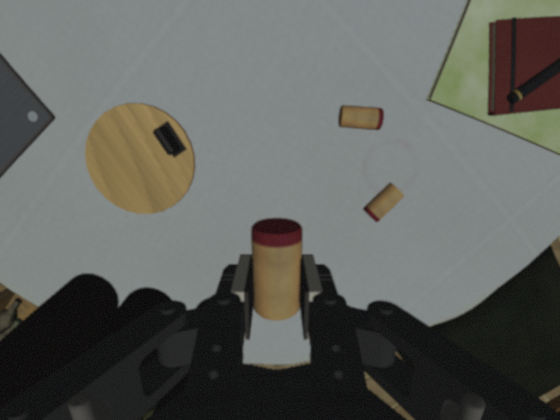

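>>> servo_tool --rows '[{"dx": 0, "dy": 0, "dz": 0, "wx": 1, "wy": 0, "wz": 0, "fingers": 1}, {"dx": 0, "dy": 0, "dz": 0, "wx": 1, "wy": 0, "wz": 0, "fingers": 1}, {"dx": 0, "dy": 0, "dz": 0, "wx": 1, "wy": 0, "wz": 0, "fingers": 1}, {"dx": 0, "dy": 0, "dz": 0, "wx": 1, "wy": 0, "wz": 0, "fingers": 1}, {"dx": 0, "dy": 0, "dz": 0, "wx": 1, "wy": 0, "wz": 0, "fingers": 1}]'

```text
clock: 35.22
eef_pos: [494.6, 232.7, 223.9]
tool_rot: [-0.409, 1.571, 1.406]
force: [-0.4, 0.2, 0.1]
width: 21.3
```

>>> servo_tool --rows '[{"dx": 0, "dy": 0, "dz": 0, "wx": 1, "wy": 0, "wz": 0, "fingers": 1}, {"dx": 0, "dy": 0, "dz": 0, "wx": 1, "wy": 0, "wz": 0, "fingers": 1}, {"dx": 0, "dy": 0, "dz": 0, "wx": 0.3, "wy": 0, "wz": 0, "fingers": 1}, {"dx": 0, "dy": 0.01, "dz": -0.06, "wx": 0, "wy": 0, "wz": 0, "fingers": 1}, {"dx": 0, "dy": 0.01, "dz": -0.0635, "wx": 0, "wy": 0, "wz": 0, "fingers": 1}]'

```text
clock: 35.85
eef_pos: [480.0, 139.7, 223.5]
tool_rot: [-0.467, 1.57, 1.113]
force: [0.4, -0.7, -0.7]
width: 21.7
```

>>> servo_tool --rows '[{"dx": 0, "dy": 0, "dz": -0.0635, "wx": 0, "wy": 0, "wz": 0, "fingers": 1}, {"dx": 0, "dy": 0, "dz": -0.0635, "wx": 0, "wy": 0, "wz": 0, "fingers": 1}, {"dx": 0, "dy": 0, "dz": -0.0635, "wx": 0, "wy": 0, "wz": 0, "fingers": 1}, {"dx": 0, "dy": -0.01, "dz": -0.0635, "wx": 0, "wy": 0, "wz": 0, "fingers": 1}, {"dx": 0, "dy": -0.02, "dz": -0.0635, "wx": 0, "wy": 0, "wz": 0, "fingers": 1}]'

```text
clock: 36.48
eef_pos: [503.8, -99.5, 223.8]
tool_rot: [-2.785, 1.571, -1.207]
force: [0.5, 0.6, -0.3]
width: 22.0
```

>>> servo_tool --rows '[{"dx": 0, "dy": 0, "dz": -0.0635, "wx": 0, "wy": 0, "wz": 0, "fingers": 1}, {"dx": 0, "dy": 0, "dz": 0, "wx": 0, "wy": 0, "wz": 0, "fingers": 1}, {"dx": 0, "dy": 0, "dz": 0, "wx": 0, "wy": 0, "wz": 0, "fingers": 1}]'

```text
clock: 36.85
eef_pos: [504.3, -144.8, 223.5]
tool_rot: [-0.197, 1.57, 1.38]
force: [0.2, 0.2, 0.3]
width: 21.5
```

```bash
python3 - <<'E'
from h import *
st=ctrl.read_state();print(st['clock'],st['eef_pos'],st['width'],st['qpos'].round(2))
im=snap('wrist','w24')
goto([506,-150,78],Rdown(np.radians(90)))
E
```

```text
36.85 [ 504.28416448 -144.83450526  223.50576252] 21.51830553077541 [ 0.73  0.55 -0.76  1.86  0.47  0.92  1.33]
pos [ 504.4 -144.2  223.6] tool mm [145.6  -1.5  -6. ] units [ 0.1941 -0.002  -0.008 ]
rot deg [0.44 0.05 0.02] units [0.074 0.009 0.003]
```

View pics/w24.png

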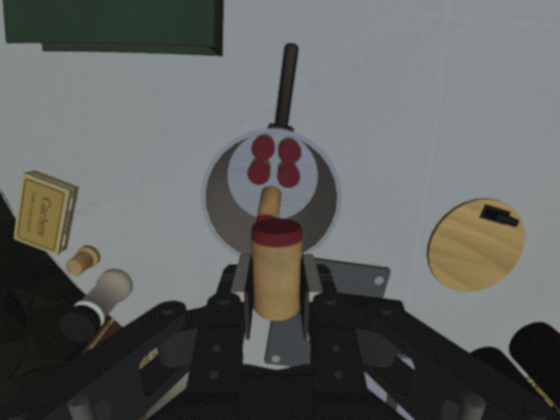

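>>> servo_tool --rows '[{"dx": 0.05, "dy": -0.002, "dz": 0.01, "wx": 0, "wy": 0, "wz": 0, "fingers": 1}, {"dx": 0.05, "dy": 0, "dz": 0, "wx": 0, "wy": 0, "wz": 0, "fingers": 1}, {"dx": 0.05, "dy": 0, "dz": 0, "wx": 0, "wy": 0, "wz": 0, "fingers": 1}, {"dx": 0.045, "dy": 0, "dz": 0, "wx": 0, "wy": 0, "wz": 0, "fingers": 1}, {"dx": 0, "dy": 0, "dz": 0, "wx": 0, "wy": 0, "wz": 0, "fingers": 1}]'

```text
clock: 37.52
eef_pos: [504.4, -136.1, 75.6]
tool_rot: [1.222, 1.566, 2.801]
force: [-0.1, -0.0, 0.5]
width: 21.3
```

>>> servo_tool --rows '[{"dx": 0, "dy": 0, "dz": 0, "wx": 0, "wy": 0, "wz": 0, "fingers": 0.6}, {"dx": 0, "dy": 0, "dz": 0, "wx": 0, "wy": 0, "wz": 0, "fingers": 0.6}, {"dx": 0, "dy": 0, "dz": 0, "wx": 0, "wy": 0, "wz": 0, "fingers": 0.6}, {"dx": -0.06, "dy": 0, "dz": 0, "wx": 0, "wy": 0, "wz": 0, "fingers": 0.6}, {"dx": -0.08, "dy": 0, "dz": 0, "wx": 0, "wy": 0, "wz": 0, "fingers": 0.6}]'

```text
clock: 38.15
eef_pos: [504.9, -138.1, 182.8]
tool_rot: [1.204, 1.568, 2.78]
force: [1.1, -1.4, -0.5]
width: 33.9
```

>>> servo_tool --rows '[{"dx": -0.07, "dy": 0, "dz": 0, "wx": 0, "wy": 0, "wz": 0, "fingers": 0}, {"dx": -0.01, "dy": 0, "dz": 0, "wx": 0, "wy": 0, "wz": 0, "fingers": 0}]'

```text
clock: 38.4
eef_pos: [508.1, -138.2, 246.2]
tool_rot: [-1.847, 1.563, -0.271]
force: [0.0, -0.7, 0.2]
width: 69.1
```

```bash
python3 - <<'E'
from h import *
st=ctrl.read_state();print(st['clock'],st['eef_pos'],st['width'])
im=snap('wrist','w25')
# next: cork C at (382.5,250) ang 130 -> jaw yaw 40
goto([382.5,250,150],Rdown(np.radians(40)))
E
```

```text
38.4 [ 508.12065992 -138.18128091  246.20435321] 69.13574890466015
pos [ 507.3 -138.4  245. ] tool mm [ 93.6 123.5 389.2] units [0.1248 0.1646 0.5189]
rot deg [5.026e+01 2.000e-02 3.300e-01] units [8.377e+00 3.000e-03 5.500e-02]
```

View pics/w25.png

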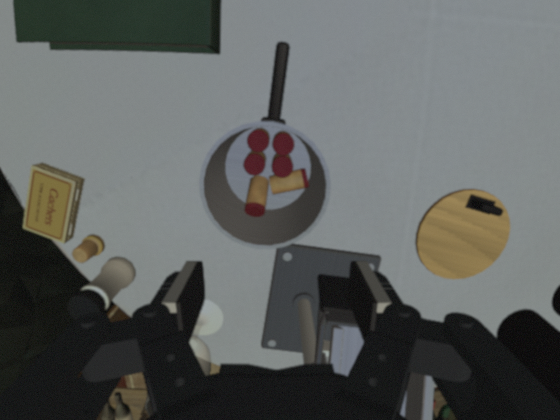

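>>> servo_tool --rows '[{"dx": 0, "dy": 0.03, "dz": 0.0577, "wx": 0, "wy": 0, "wz": 0, "fingers": 0}, {"dx": 0, "dy": 0.03, "dz": 0.0577, "wx": 0, "wy": 0, "wz": 0, "fingers": 0}, {"dx": 0, "dy": 0.02, "dz": 0.0577, "wx": 0, "wy": 0, "wz": 0, "fingers": 0}, {"dx": 0, "dy": 0.0145, "dz": 0.0577, "wx": 0, "wy": 0, "wz": 0, "fingers": 0}, {"dx": 0, "dy": 0.0145, "dz": 0.0577, "wx": 0, "wy": 0, "wz": 0, "fingers": 0}]'

```text
clock: 39.08
eef_pos: [421.7, 78.5, 241.0]
tool_rot: [1.831, 1.569, -2.877]
force: [-0.2, 0.0, -0.3]
width: 85.3
```

>>> servo_tool --rows '[{"dx": 0, "dy": 0.0145, "dz": 0.0577, "wx": 0, "wy": 0, "wz": 0, "fingers": 0}, {"dx": 0, "dy": 0.0145, "dz": 0.0577, "wx": 0, "wy": 0, "wz": 0, "fingers": 0}, {"dx": 0, "dy": 0.0145, "dz": 0.0577, "wx": 0, "wy": 0, "wz": 0, "fingers": 0}, {"dx": 0.01, "dy": 0.0125, "dz": 0.0577, "wx": 0, "wy": 0, "wz": 0, "fingers": 0}, {"dx": 0.02, "dy": 0, "dz": 0, "wx": 1, "wy": 0, "wz": 0, "fingers": 0}]'

```text
clock: 39.7
eef_pos: [378.7, 254.3, 218.9]
tool_rot: [0.352, 1.568, 1.827]
force: [0.3, -0.5, -0.3]
width: 85.6
```

>>> servo_tool --rows '[{"dx": 0.03, "dy": 0, "dz": 0, "wx": 1, "wy": 0, "wz": 0, "fingers": 0}, {"dx": 0.03, "dy": 0, "dz": 0, "wx": 1, "wy": 0, "wz": 0, "fingers": 0}, {"dx": 0.03, "dy": 0, "dz": 0, "wx": 1, "wy": 0, "wz": 0, "fingers": 0}, {"dx": 0.02, "dy": 0, "dz": 0, "wx": 1, "wy": 0, "wz": 0, "fingers": 0}, {"dx": 0.01, "dy": 0, "dz": 0, "wx": 1, "wy": 0, "wz": 0, "fingers": 0}]'

```text
clock: 40.33
eef_pos: [378.8, 249.5, 127.6]
tool_rot: [2.848, 1.567, -2.491]
force: [-0.3, 0.2, -1.0]
width: 85.4
```

>>> servo_tool --rows '[{"dx": 0, "dy": 0, "dz": 0, "wx": 1, "wy": 0, "wz": 0, "fingers": 0.2}, {"dx": 0, "dy": 0, "dz": 0, "wx": 1, "wy": 0, "wz": 0, "fingers": 0.2}, {"dx": 0, "dy": 0, "dz": 0, "wx": 0.4, "wy": 0, "wz": 0, "fingers": 0.2}, {"dx": 0, "dy": 0, "dz": 0, "wx": 0, "wy": 0, "wz": 0, "fingers": 0.2}]'

```text
clock: 40.83
eef_pos: [379.7, 250.3, 129.1]
tool_rot: [-3.034, 1.57, -2.336]
force: [0.2, -0.0, 0.2]
width: 68.4
```

```bash
python3 - <<'E'
from h import *
st=ctrl.read_state();print(st['clock'],st['eef_pos'],st['width'],st['qpos'].round(2))
ci=ctrl.camera_info('wrist'); im=snap('wrist','w26'); corks(ci,im)
goto([382.5,250,4],Rdown(np.radians(40)))
E
```

```text
40.825 [379.73998035 250.34350348 129.08871194] 68.41515204468142 [-0.35  0.55 -0.42  2.14  0.43  0.53 -0.39]
661 [150.   8.] [212.8 305.7] 52.0 12.0 ang 37.6
3603 [190.  23.] [242.2 316.1] 99.0 20.0 ang 50.9
1535 [392. 160.] [429.1 339.9] 22.0 49.0 ang 1.6
1299 [278. 208.] [383.9 248.1] 22.0 46.0 ang -49.3
pos [379.8 250.5 129.2] tool mm [125.2  -2.1   1.8] units [ 0.1669 -0.0027  0.0024]
rot deg [-0.03 -0.05  0.  ] units [-0.005 -0.008  0.   ]
```

View pics/w26.png

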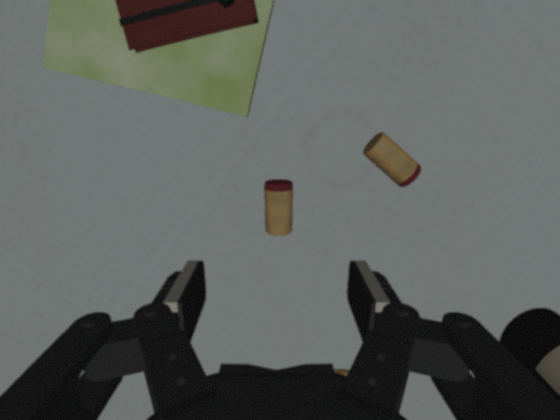

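>>> servo_tool --rows '[{"dx": 0.06, "dy": -0.005, "dz": 0.002, "wx": 0, "wy": 0, "wz": 0, "fingers": 0.3}, {"dx": 0.06, "dy": 0, "dz": 0, "wx": 0, "wy": 0, "wz": 0, "fingers": 0.3}, {"dx": 0.036, "dy": 0, "dz": 0, "wx": 0, "wy": 0, "wz": 0, "fingers": 0.3}, {"dx": 0.011, "dy": 0, "dz": 0, "wx": 0, "wy": 0, "wz": 0, "fingers": 0.4}, {"dx": 0, "dy": 0, "dz": 0, "wx": 0, "wy": 0, "wz": 0, "fingers": 0.5}]'

```text
clock: 41.5
eef_pos: [383.1, 248.6, 3.5]
tool_rot: [2.638, 1.569, -2.947]
force: [-0.4, -0.4, 0.8]
width: 42.7
```

>>> servo_tool --rows '[{"dx": 0, "dy": 0, "dz": 0, "wx": 0, "wy": 0, "wz": 0, "fingers": 1}, {"dx": 0, "dy": 0, "dz": 0, "wx": 0, "wy": 0, "wz": 0, "fingers": 1}, {"dx": 0, "dy": 0, "dz": 0, "wx": 0, "wy": 0, "wz": 0, "fingers": 1}, {"dx": -0.02, "dy": 0, "dz": 0, "wx": 0, "wy": 0, "wz": 0, "fingers": 1}, {"dx": -0.07, "dy": 0, "dz": 0, "wx": 0, "wy": 0, "wz": 0, "fingers": 1}]'

```text
clock: 42.12
eef_pos: [382.4, 248.0, 71.1]
tool_rot: [3.138, 1.566, -2.448]
force: [0.7, -0.8, 0.0]
width: 21.7
```

>>> servo_tool --rows '[{"dx": -0.07, "dy": 0, "dz": 0, "wx": 0, "wy": 0, "wz": 0, "fingers": 1}, {"dx": -0.07, "dy": 0, "dz": 0, "wx": 0, "wy": 0, "wz": 0, "fingers": 1}, {"dx": -0.06, "dy": 0, "dz": 0, "wx": 0, "wy": 0, "wz": 0, "fingers": 1}, {"dx": 0, "dy": 0, "dz": 0, "wx": -1, "wy": 0, "wz": 0, "fingers": 1}, {"dx": 0, "dy": 0, "dz": 0, "wx": -1, "wy": 0, "wz": 0, "fingers": 1}]'

```text
clock: 42.75
eef_pos: [384.0, 248.6, 222.7]
tool_rot: [-0.831, 1.569, 0.077]
force: [-0.6, 0.2, -1.2]
width: 21.8
```

```bash
python3 - <<'E'
from h import *
st=ctrl.read_state();print(st['clock'],st['eef_pos'],st['width'],st['qpos'].round(2))
im=snap('wrist','w27')
goto([506,-150,230],Rdown(np.radians(90)))
E
```

```text
42.75 [383.95332533 248.55236772 222.6975199 ] 21.765811341792826 [-0.1   0.45 -0.75  2.03  0.43  0.82 -0.19]
pos [383.8 248.5 222.3] tool mm [  -7.6 -340.7 -240.2] units [-0.0102 -0.4542 -0.3202]
rot deg [-3.776e+01  2.000e-02  5.000e-02] units [-6.293e+00  3.000e-03  9.000e-03]
```

View pics/w27.png

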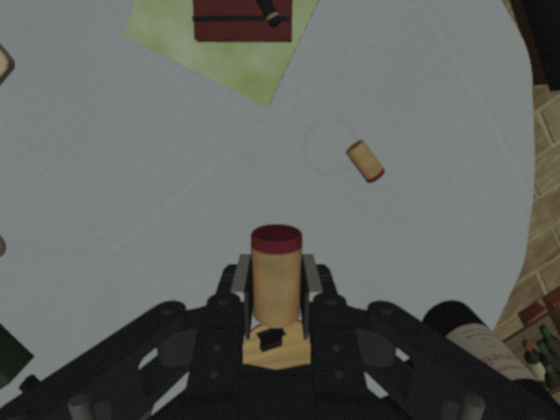

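>>> servo_tool --rows '[{"dx": 0, "dy": 0, "dz": 0, "wx": -1, "wy": 0, "wz": 0, "fingers": 1}, {"dx": 0, "dy": 0, "dz": 0, "wx": -1, "wy": 0, "wz": 0, "fingers": 1}, {"dx": 0, "dy": 0, "dz": 0, "wx": -1, "wy": 0, "wz": 0, "fingers": 1}, {"dx": 0, "dy": 0, "dz": 0, "wx": -1, "wy": 0, "wz": 0, "fingers": 1}, {"dx": 0, "dy": 0, "dz": 0, "wx": -1, "wy": 0, "wz": 0, "fingers": 1}]'

```text
clock: 43.42
eef_pos: [383.5, 248.6, 221.7]
tool_rot: [2.79, 1.57, -2.062]
force: [0.4, -1.5, -0.9]
width: 21.8
```

>>> servo_tool --rows '[{"dx": 0, "dy": 0, "dz": 0, "wx": -1, "wy": 0, "wz": 0, "fingers": 1}, {"dx": 0, "dy": 0, "dz": 0, "wx": -0.3, "wy": 0, "wz": 0, "fingers": 1}, {"dx": 0, "dy": -0.015, "dz": -0.059, "wx": 0, "wy": 0, "wz": 0, "fingers": 1}, {"dx": 0, "dy": -0.018, "dz": -0.059, "wx": 0, "wy": 0, "wz": 0, "fingers": 1}, {"dx": 0, "dy": -0.018, "dz": -0.059, "wx": 0, "wy": 0, "wz": 0, "fingers": 1}]'

```text
clock: 44.05
eef_pos: [421.4, 114.5, 221.8]
tool_rot: [-2.34, 1.571, -0.776]
force: [-0.0, -0.8, -0.6]
width: 21.9
```

>>> servo_tool --rows '[{"dx": 0, "dy": -0.018, "dz": -0.059, "wx": 0, "wy": 0, "wz": 0, "fingers": 1}, {"dx": 0, "dy": -0.018, "dz": -0.059, "wx": 0, "wy": 0, "wz": 0, "fingers": 1}, {"dx": 0, "dy": -0.018, "dz": -0.059, "wx": 0, "wy": 0, "wz": 0, "fingers": 1}, {"dx": 0, "dy": -0.018, "dz": -0.059, "wx": 0, "wy": 0, "wz": 0, "fingers": 1}, {"dx": 0, "dy": -0.02, "dz": -0.059, "wx": 0, "wy": 0, "wz": 0, "fingers": 1}]'

```text
clock: 44.68
eef_pos: [489.2, -107.4, 221.8]
tool_rot: [2.935, 1.571, -1.785]
force: [0.3, -0.2, 0.3]
width: 21.7
```

>>> servo_tool --rows '[{"dx": 0, "dy": -0.02, "dz": -0.059, "wx": 0, "wy": 0, "wz": 0, "fingers": 1}, {"dx": 0, "dy": 0, "dz": 0, "wx": 0, "wy": 0, "wz": 0, "fingers": 1}, {"dx": 0, "dy": 0, "dz": 0, "wx": 0, "wy": 0, "wz": 0, "fingers": 1}]'

```text
clock: 45.05
eef_pos: [503.4, -149.4, 221.7]
tool_rot: [0.56, 1.57, 2.125]
force: [0.9, 0.2, 0.7]
width: 21.7
```

```bash
python3 - <<'E'
from h import *
st=ctrl.read_state();print(st['clock'],st['eef_pos'],st['width'],st['qpos'].round(2))
im=snap('wrist','w28'); ci=ctrl.camera_info('wrist')
goto([506,-158,78],Rdown(np.radians(90)))
E
```

```text
45.05 [ 503.42078403 -149.38104935  221.67862123] 21.67869611524505 [ 0.84  0.62 -0.95  1.86  0.6   0.98  1.19]
pos [ 503.5 -148.8  221.8] tool mm [143.8  -2.6  -9.3] units [ 0.1918 -0.0035 -0.0124]
rot deg [-0.25  0.04 -0.02] units [-0.042  0.006 -0.003]
```

View pics/w28.png

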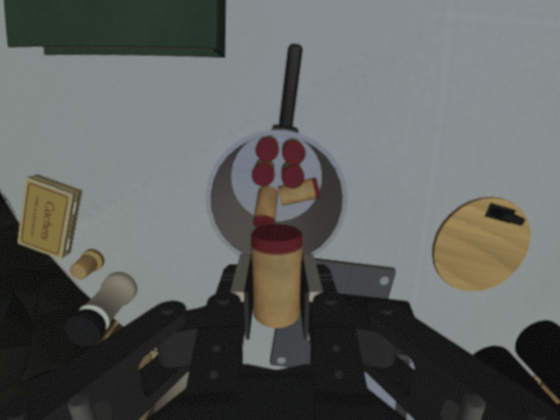

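>>> servo_tool --rows '[{"dx": 0.05, "dy": -0.009, "dz": 0.006, "wx": 0, "wy": 0, "wz": 0, "fingers": 1}, {"dx": 0.05, "dy": 0, "dz": 0, "wx": 0, "wy": 0, "wz": 0, "fingers": 1}, {"dx": 0.05, "dy": 0, "dz": 0, "wx": 0, "wy": 0, "wz": 0, "fingers": 1}, {"dx": 0.042, "dy": 0, "dz": 0, "wx": 0, "wy": 0, "wz": 0, "fingers": 1}, {"dx": 0, "dy": 0, "dz": 0, "wx": 0, "wy": 0, "wz": 0, "fingers": 1}]'

```text
clock: 45.72
eef_pos: [508.9, -144.0, 76.5]
tool_rot: [1.304, 1.567, 2.872]
force: [-0.2, -0.1, -0.1]
width: 21.4
```

>>> servo_tool --rows '[{"dx": 0, "dy": 0, "dz": 0, "wx": 0, "wy": 0, "wz": 0, "fingers": 0.6}, {"dx": 0, "dy": 0, "dz": 0, "wx": 0, "wy": 0, "wz": 0, "fingers": 0.6}, {"dx": 0, "dy": 0, "dz": 0, "wx": 0, "wy": 0, "wz": 0, "fingers": 0.6}, {"dx": -0.06, "dy": 0, "dz": 0, "wx": 0, "wy": 0, "wz": 0, "fingers": 0.6}, {"dx": -0.08, "dy": 0, "dz": 0, "wx": 0, "wy": 0, "wz": 0, "fingers": 0.6}]'

```text
clock: 46.35
eef_pos: [509.6, -145.7, 183.5]
tool_rot: [1.207, 1.568, 2.772]
force: [0.8, -1.2, -0.1]
width: 34.2
```

>>> servo_tool --rows '[{"dx": -0.07, "dy": 0, "dz": 0, "wx": 0, "wy": 0, "wz": 0, "fingers": 0}, {"dx": -0.01, "dy": 0, "dz": 0, "wx": 0, "wy": 0, "wz": 0, "fingers": 0}]'

```text
clock: 46.6
eef_pos: [512.8, -145.5, 246.9]
tool_rot: [-1.832, 1.563, -0.267]
force: [-0.2, -0.1, 0.8]
width: 69.3
```

```bash
python3 - <<'E'
from h import *
st=ctrl.read_state();print(st['clock'],st['eef_pos'],st['width'])
im=snap('wrist','w29')
# next: D (428.5,340) ang 1 -> yaw 91
goto([428.5,340,130],Rdown(np.radians(91)))
E
```

```text
46.6 [ 512.75837486 -145.51406033  246.87948397] 69.31477438738396
pos [ 511.9 -145.9  245.7] tool mm [114.3  86.8 485.6] units [0.1524 0.1158 0.6474]
rot deg [-1.34 -0.11  0.28] units [-0.224 -0.019  0.046]
```

View pics/w29.png

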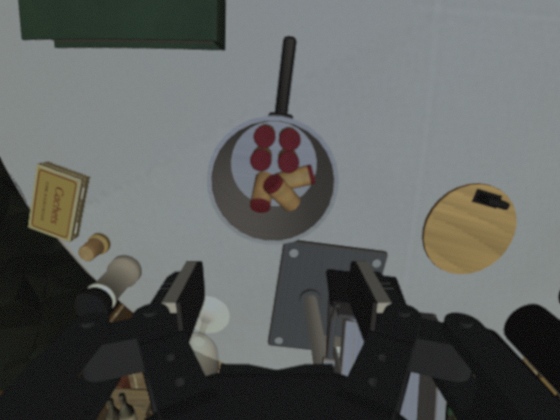

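>>> servo_tool --rows '[{"dx": 0, "dy": 0.025, "dz": 0.059, "wx": 0, "wy": 0, "wz": 0, "fingers": 0}, {"dx": 0, "dy": 0.025, "dz": 0.059, "wx": 0, "wy": 0, "wz": 0, "fingers": 0}, {"dx": 0, "dy": 0.02, "dz": 0.059, "wx": 0, "wy": 0, "wz": 0, "fingers": 0}, {"dx": 0, "dy": 0.01, "dz": 0.059, "wx": 0, "wy": 0, "wz": 0, "fingers": 0}, {"dx": 0, "dy": 0.01, "dz": 0.059, "wx": 0, "wy": 0, "wz": 0, "fingers": 0}]'

```text
clock: 47.28
eef_pos: [443.1, 76.6, 241.7]
tool_rot: [1.909, 1.569, -2.809]
force: [0.8, 0.3, -0.6]
width: 85.0
```

>>> servo_tool --rows '[{"dx": 0, "dy": 0.01, "dz": 0.059, "wx": 0, "wy": 0, "wz": 0, "fingers": 0}, {"dx": 0, "dy": 0.01, "dz": 0.059, "wx": 0, "wy": 0, "wz": 0, "fingers": 0}, {"dx": 0, "dy": 0.006, "dz": 0.059, "wx": 0, "wy": 0, "wz": 0, "fingers": 0}, {"dx": 0.01, "dy": 0, "dz": 0.059, "wx": 0, "wy": 0, "wz": 0, "fingers": 0}, {"dx": 0.02, "dy": 0, "dz": 0.059, "wx": 0, "wy": 0, "wz": 0, "fingers": 0}]'

```text
clock: 47.9
eef_pos: [425.7, 298.0, 219.1]
tool_rot: [2.807, 1.569, -1.911]
force: [1.5, -1.4, -0.3]
width: 85.5
```

>>> servo_tool --rows '[{"dx": 0.03, "dy": 0, "dz": 0.057, "wx": 0, "wy": 0, "wz": 0, "fingers": 0.2}, {"dx": 0.045, "dy": 0, "dz": 0, "wx": -0.22, "wy": 0, "wz": 0, "fingers": 0.2}, {"dx": 0.045, "dy": 0, "dz": 0, "wx": 0, "wy": 0, "wz": 0, "fingers": 0.2}, {"dx": 0, "dy": 0, "dz": 0, "wx": 0, "wy": 0, "wz": 0, "fingers": 0.2}]'

```text
clock: 48.4
eef_pos: [424.3, 337.9, 127.2]
tool_rot: [2.315, 1.563, -2.379]
force: [0.1, -0.2, -0.3]
width: 68.2
```

```bash
python3 - <<'E'
from h import *
st=ctrl.read_state();print(st['clock'],st['eef_pos'],st['width'],st['qpos'].round(2))
ci=ctrl.camera_info('wrist'); im=snap('wrist','w30'); corks(ci,im)
goto([428.5,340,4],Rdown(np.radians(91)))
E
```

```text
48.4 [424.27437794 337.85827879 127.18597967] 68.2248391801744 [-0.23  0.74 -0.79  1.9   0.72  0.82  0.18]
567 [552.  28.] [276.7 548.7] 12.0 38.0 ang 9.9
1381 [279. 210.] [429.1 339.7] 21.0 48.0 ang 1.9
6806 [535. 320.] [540.1 600.5] 85.0 199.0 ang 56.5
3042 [ 31. 325.] [556.4  89. ] 125.0 56.0 ang 129.6
1645 [426. 396.] [635.8 502.1] 58.0 72.0 ang 13.1
pos [425.2 339.2 129. ] tool mm [125.   -3.7   1. ] units [ 0.1667 -0.005   0.0013]
rot deg [ 0.04 -0.13 -0.17] units [ 0.007 -0.021 -0.028]
```

View pics/w30.png

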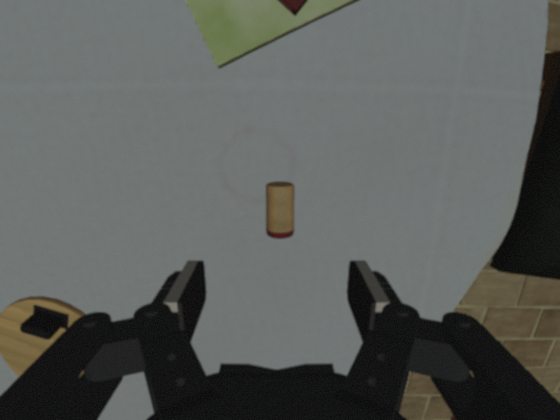

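>>> servo_tool --rows '[{"dx": 0.06, "dy": -0.005, "dz": 0.001, "wx": 0, "wy": 0, "wz": 0, "fingers": 0.3}, {"dx": 0.06, "dy": 0, "dz": 0, "wx": 0, "wy": 0, "wz": 0, "fingers": 0.3}, {"dx": 0.036, "dy": 0, "dz": 0, "wx": 0, "wy": 0, "wz": 0, "fingers": 0.3}, {"dx": 0.011, "dy": 0, "dz": 0, "wx": 0, "wy": 0, "wz": 0, "fingers": 0.4}, {"dx": 0, "dy": 0, "dz": 0, "wx": 0, "wy": 0, "wz": 0, "fingers": 0.5}]'

```text
clock: 49.08
eef_pos: [430.5, 341.5, 6.0]
tool_rot: [-0.774, 1.569, 0.814]
force: [0.1, 0.0, 1.2]
width: 42.8
```

>>> servo_tool --rows '[{"dx": 0, "dy": 0, "dz": 0, "wx": 0, "wy": 0, "wz": 0, "fingers": 1}, {"dx": 0, "dy": 0, "dz": 0, "wx": 0, "wy": 0, "wz": 0, "fingers": 1}, {"dx": 0, "dy": 0, "dz": 0, "wx": 0, "wy": 0, "wz": 0, "fingers": 1}, {"dx": -0.02, "dy": 0, "dz": 0, "wx": 0, "wy": 0, "wz": 0, "fingers": 1}, {"dx": -0.07, "dy": 0, "dz": 0, "wx": 0, "wy": 0, "wz": 0, "fingers": 1}]'

```text
clock: 49.7
eef_pos: [428.9, 339.5, 72.4]
tool_rot: [2.303, 1.566, -2.391]
force: [1.0, 0.3, 0.8]
width: 21.5
```

>>> servo_tool --rows '[{"dx": -0.07, "dy": 0, "dz": 0, "wx": 0, "wy": 0, "wz": 0, "fingers": 1}, {"dx": -0.07, "dy": 0, "dz": 0, "wx": 0, "wy": 0, "wz": 0, "fingers": 1}, {"dx": -0.06, "dy": 0, "dz": 0, "wx": 0, "wy": 0, "wz": 0, "fingers": 1}, {"dx": 0, "dy": 0, "dz": 0, "wx": 0, "wy": 0, "wz": 0, "fingers": 1}, {"dx": 0, "dy": 0, "dz": 0, "wx": 0, "wy": 0, "wz": 0, "fingers": 1}]'

```text
clock: 50.32
eef_pos: [429.8, 340.2, 222.7]
tool_rot: [-2.792, 1.57, -1.203]
force: [-0.3, 0.0, -0.6]
width: 21.7
```

```bash
python3 - <<'E'
from h import *
st=ctrl.read_state();print(st['clock'],st['eef_pos'],st['width'],st['qpos'].round(2))
im=snap('wrist','w31')
goto([506,-150,230],Rdown(np.radians(90)))
E
```

```text
50.325 [429.76218647 340.15896312 222.72200161] 21.679459915052576 [-0.16  0.63 -0.89  1.8   0.58  1.    0.3 ]
pos [429.5 340.  222. ] tool mm [  -7.3  -67.8 -491.2] units [-0.0098 -0.0904 -0.655 ]
rot deg [ 1.01 -0.08 -0.05] units [ 0.169 -0.014 -0.008]
```

View pics/w31.png

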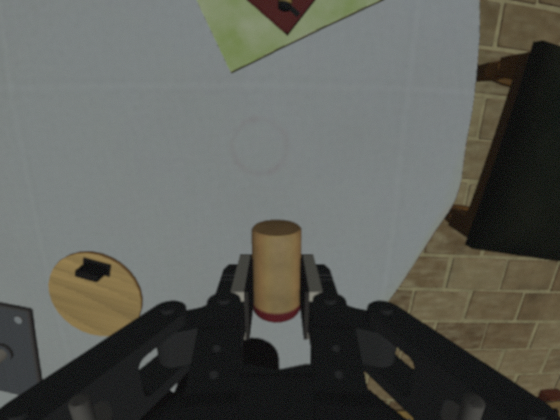

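>>> servo_tool --rows '[{"dx": 0, "dy": 0, "dz": -0.0595, "wx": 0, "wy": 0, "wz": 0, "fingers": 1}, {"dx": 0, "dy": 0, "dz": -0.0595, "wx": 0, "wy": 0, "wz": 0, "fingers": 1}, {"dx": 0, "dy": -0.01, "dz": -0.0595, "wx": 0, "wy": 0, "wz": 0, "fingers": 1}, {"dx": 0, "dy": -0.01, "dz": -0.0595, "wx": 0, "wy": 0, "wz": 0, "fingers": 1}, {"dx": 0, "dy": -0.01, "dz": -0.0595, "wx": 0, "wy": 0, "wz": 0, "fingers": 1}]'

```text
clock: 51.0
eef_pos: [455.6, 116.4, 221.4]
tool_rot: [1.718, 1.568, -2.976]
force: [1.0, -0.2, -0.1]
width: 21.6
```

>>> servo_tool --rows '[{"dx": 0, "dy": -0.01, "dz": -0.0595, "wx": 0, "wy": 0, "wz": 0, "fingers": 1}, {"dx": 0, "dy": -0.01, "dz": -0.0595, "wx": 0, "wy": 0, "wz": 0, "fingers": 1}, {"dx": 0, "dy": -0.01, "dz": -0.0595, "wx": 0, "wy": 0, "wz": 0, "fingers": 1}, {"dx": 0, "dy": -0.01, "dz": -0.0595, "wx": 0, "wy": 0, "wz": 0, "fingers": 1}, {"dx": 0, "dy": -0.01, "dz": -0.0595, "wx": 0, "wy": 0, "wz": 0, "fingers": 1}]'

```text
clock: 51.62
eef_pos: [497.0, -105.7, 221.3]
tool_rot: [1.219, 1.568, 2.807]
force: [0.5, 0.9, -0.1]
width: 21.8
```

>>> servo_tool --rows '[{"dx": 0, "dy": -0.01, "dz": -0.0595, "wx": 0, "wy": 0, "wz": 0, "fingers": 1}, {"dx": 0, "dy": 0, "dz": 0, "wx": 0.17, "wy": 0, "wz": 0, "fingers": 1}, {"dx": 0, "dy": 0, "dz": 0, "wx": 0, "wy": 0, "wz": 0, "fingers": 1}]'

```text
clock: 52.0
eef_pos: [505.3, -147.9, 221.6]
tool_rot: [0.869, 1.568, 2.44]
force: [0.5, 0.7, -0.2]
width: 21.5
```

```bash
python3 - <<'E'
from h import *
st=ctrl.read_state();print(st['clock'],st['eef_pos'],st['width'],st['qpos'].round(2))
im=snap('wrist','w32')
goto([510,-153,80],Rdown(np.radians(90)))
E
```

```text
52.0 [ 505.29980903 -147.9007194   221.63500023] 21.4509133643038 [ 0.84  0.62 -0.95  1.85  0.61  0.99  1.19]
pos [ 505.5 -147.3  222. ] tool mm [142.   -4.7  -5.9] units [ 0.1893 -0.0062 -0.0079]
rot deg [ 0.11  0.07 -0.08] units [ 0.019  0.012 -0.013]
```

View pics/w32.png

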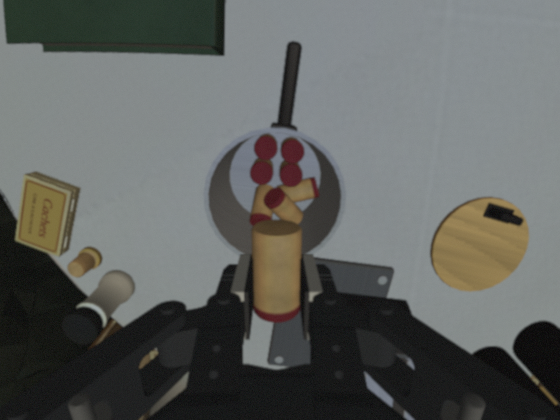

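>>> servo_tool --rows '[{"dx": 0.05, "dy": -0.012, "dz": -0.006, "wx": 0, "wy": 0, "wz": 0, "fingers": 1}, {"dx": 0.05, "dy": 0, "dz": 0, "wx": 0, "wy": 0, "wz": 0, "fingers": 1}, {"dx": 0.05, "dy": 0, "dz": 0, "wx": 0, "wy": 0, "wz": 0, "fingers": 1}, {"dx": 0.038, "dy": 0, "dz": 0, "wx": 0, "wy": 0, "wz": 0, "fingers": 1}, {"dx": 0, "dy": 0, "dz": 0, "wx": 0, "wy": 0, "wz": 0, "fingers": 1}]'

```text
clock: 52.68
eef_pos: [513.5, -151.4, 80.0]
tool_rot: [1.231, 1.566, 2.805]
force: [-0.1, -0.0, -0.4]
width: 21.7
```

>>> servo_tool --rows '[{"dx": 0, "dy": 0, "dz": 0, "wx": 0, "wy": 0, "wz": 0, "fingers": 0.6}, {"dx": 0, "dy": 0, "dz": 0, "wx": 0, "wy": 0, "wz": 0, "fingers": 0.6}, {"dx": 0, "dy": 0, "dz": 0, "wx": 0, "wy": 0, "wz": 0, "fingers": 0.6}, {"dx": -0.06, "dy": 0, "dz": 0, "wx": 0, "wy": 0, "wz": 0, "fingers": 0.6}, {"dx": -0.08, "dy": 0, "dz": 0, "wx": 0, "wy": 0, "wz": 0, "fingers": 0.6}]'

```text
clock: 53.3
eef_pos: [514.2, -153.3, 187.2]
tool_rot: [1.219, 1.568, 2.79]
force: [1.0, -0.8, -0.1]
width: 34.2
```

>>> servo_tool --rows '[{"dx": -0.07, "dy": 0, "dz": 0, "wx": 0, "wy": 0, "wz": 0, "fingers": 0}, {"dx": -0.01, "dy": 0, "dz": 0, "wx": 0, "wy": 0, "wz": 0, "fingers": 0}]'

```text
clock: 53.55
eef_pos: [517.3, -153.1, 250.7]
tool_rot: [-1.839, 1.563, -0.268]
force: [-0.4, 0.6, -0.5]
width: 69.2
```

```bash
python3 - <<'E'
from h import *
st=ctrl.read_state();print(st['clock'],st['eef_pos'],st['width'])
ci=ctrl.camera_info('wrist');im=snap('wrist','w33')
import pickle;pickle.dump(ci,open('ci33.pkl','wb'))
snap('scene','sc33');snap('side','s33')
E
```

```text
53.55 [ 517.27376911 -153.0643412   250.67604151] 69.242605247764
```

View pics/w33.png

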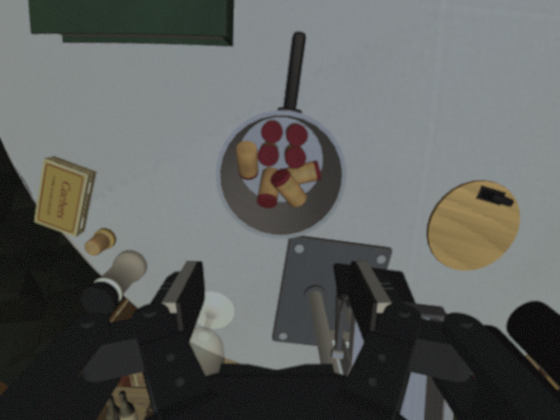

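View pics/sc33.png

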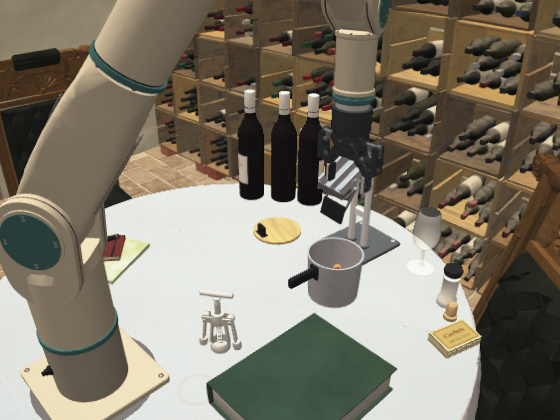

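View pics/s33.png

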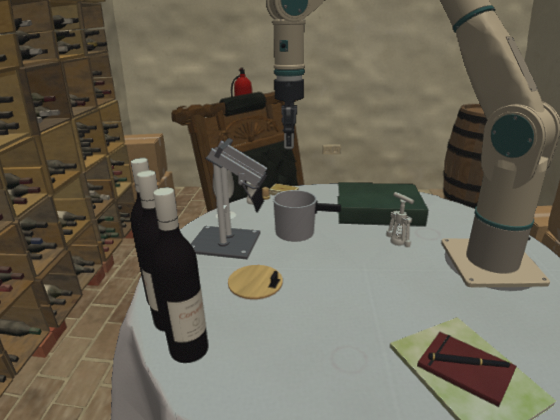

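>>> servo_tool --rows '[{"dx": 0, "dy": 0.05, "dz": 0.04, "wx": 0, "wy": 0, "wz": 0, "fingers": 0}, {"dx": 0, "dy": 0.05, "dz": 0.05, "wx": 0, "wy": 0, "wz": 0, "fingers": 0}, {"dx": 0, "dy": 0, "dz": 0.06, "wx": 0, "wy": 0, "wz": 0, "fingers": 0}, {"dx": 0, "dy": 0, "dz": 0.06, "wx": 0, "wy": 0, "wz": 0, "fingers": 0}, {"dx": 0, "dy": 0, "dz": 0.06, "wx": 0, "wy": 0, "wz": 0, "fingers": 0}]'

```text
clock: 54.32
eef_pos: [439.0, 49.9, 245.1]
tool_rot: [1.682, 1.568, -3.031]
force: [0.4, 0.2, -0.1]
width: 85.4
```

>>> servo_tool --rows '[{"dx": 0, "dy": 0, "dz": 0.06, "wx": 0, "wy": 0, "wz": 0, "fingers": 0}, {"dx": 0, "dy": -0.05, "dz": 0.03, "wx": 0, "wy": 0, "wz": 0, "fingers": 0}, {"dx": 0, "dy": -0.05, "dz": 0, "wx": 0, "wy": 0, "wz": 0, "fingers": 0}, {"dx": 0, "dy": 0, "dz": 0, "wx": 1, "wy": 0, "wz": 0, "fingers": 0}, {"dx": 0, "dy": 0, "dz": 0, "wx": 1, "wy": 0, "wz": 0, "fingers": 0}]'

```text
clock: 54.95
eef_pos: [514.3, 116.4, 244.3]
tool_rot: [1.869, 1.567, -3.056]
force: [-0.6, 0.2, 0.5]
width: 85.2
```

>>> servo_tool --rows '[{"dx": 0, "dy": 0, "dz": 0, "wx": 1, "wy": 0, "wz": 0, "fingers": 0}, {"dx": 0, "dy": 0, "dz": 0, "wx": 1, "wy": 0, "wz": 0, "fingers": 0}, {"dx": 0, "dy": 0, "dz": 0, "wx": 1, "wy": 0, "wz": 0, "fingers": 0}, {"dx": 0, "dy": 0, "dz": 0, "wx": 1, "wy": 0, "wz": 0, "fingers": 0}, {"dx": 0, "dy": 0, "dz": 0, "wx": 1, "wy": 0, "wz": 0, "fingers": 0}]'

```text
clock: 55.58
eef_pos: [514.0, 116.1, 244.6]
tool_rot: [2.574, 1.567, -2.875]
force: [0.1, -0.5, -1.0]
width: 85.4
```

>>> servo_tool --rows '[{"dx": 0, "dy": 0, "dz": 0, "wx": 1, "wy": 0, "wz": 0, "fingers": 0}, {"dx": 0, "dy": 0, "dz": 0, "wx": 1, "wy": 0, "wz": 0, "fingers": 0}, {"dx": 0, "dy": 0, "dz": 0, "wx": 1, "wy": 0, "wz": 0, "fingers": 0}, {"dx": 0, "dy": 0, "dz": 0, "wx": 1, "wy": 0, "wz": 0, "fingers": 0}, {"dx": 0, "dy": 0, "dz": 0, "wx": 1, "wy": 0, "wz": 0, "fingers": 0}]'

```text
clock: 56.2
eef_pos: [514.0, 116.1, 244.6]
tool_rot: [3.127, 1.567, -2.845]
force: [0.1, 0.5, -0.6]
width: 85.8
```

>>> servo_tool --rows '[{"dx": 0, "dy": 0, "dz": 0, "wx": 1, "wy": 0, "wz": 0, "fingers": 0}, {"dx": 0, "dy": 0, "dz": 0, "wx": 1, "wy": 0, "wz": 0, "fingers": 0}, {"dx": 0, "dy": 0, "dz": 0, "wx": 1, "wy": 0, "wz": 0, "fingers": 0}, {"dx": 0, "dy": 0, "dz": 0, "wx": 1, "wy": 0, "wz": 0, "fingers": 0}, {"dx": 0, "dy": 0, "dz": 0, "wx": 1, "wy": 0, "wz": 0, "fingers": 0}]'

```text
clock: 56.82
eef_pos: [514.0, 116.1, 244.6]
tool_rot: [-2.592, 1.567, -2.805]
force: [-1.3, -0.0, 0.3]
width: 85.5
```

>>> servo_tool --rows '[{"dx": 0, "dy": 0, "dz": 0, "wx": 0.7, "wy": 0, "wz": 0, "fingers": 0}, {"dx": 0, "dy": 0, "dz": 0, "wx": 0, "wy": 0, "wz": 0, "fingers": 0}]'

```text
clock: 57.08
eef_pos: [514.1, 116.3, 244.9]
tool_rot: [-2.466, 1.567, -2.748]
force: [-0.1, 0.6, 1.2]
width: 85.4
```

```bash
python3 - <<'E'
from h import *
st=ctrl.read_state();print(st['clock'],st['eef_pos'],st['width'],st['qpos'].round(2))
snap('wrist','w34');ci=ctrl.camera_info('wrist')
T={}
for l,z in [('lid_centre',11),('lid_tab',28)]:
    r=ctrl.mark_of(l,'wrist'); print(l,[(round(x['conf'],2),np.round(x['point'],1).tolist(),onz(ci,x['point'],z).round(1)) for x in r])
    T[l]=onz(ci,r[0]['point'],z) if r else None
d=(T['lid_centre']-T['lid_tab'])[:2]; a=np.arctan2(d[1],d[0]);print(np.linalg.norm(d),np.degrees(a))
goto([*T['lid_tab'][:2],21],Rdown(a))
E
```

```text
57.075 [514.13084091 116.27838197 244.93706795] 85.44407590785453 [ 0.03  0.47 -0.44  1.83  0.25  0.9  -0.81]
lid_centre [(0.59, [336.4, 164.2], array([587.5, 109.9,  11. ]))]
lid_tab [(0.65, [299.7, 171.8], array([542.8, 116.5,  28. ]))]
45.16106047598638 -8.450620484592763
pos [514.7 116.6 245.7] tool mm [224.7   8.   27.4] units [0.2996 0.0106 0.0365]
rot deg [-7.69 -0.08  0.05] units [-1.282 -0.014  0.008]
```

View pics/w34.png

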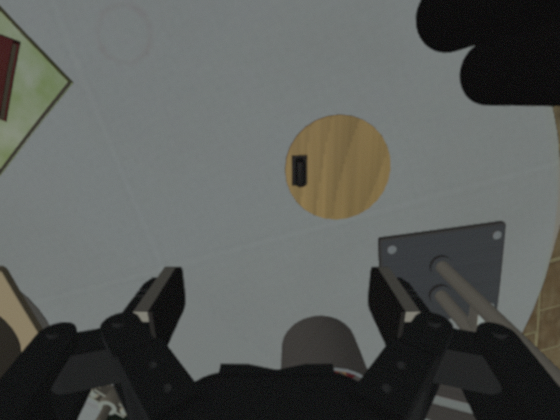

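>>> servo_tool --rows '[{"dx": 0.05, "dy": 0.0099, "dz": 0.0355, "wx": 0, "wy": 0, "wz": 0, "fingers": 0.4}, {"dx": 0.07, "dy": 0, "dz": 0, "wx": -0.5, "wy": 0, "wz": 0, "fingers": 0.4}, {"dx": 0.07, "dy": 0, "dz": 0, "wx": 0, "wy": 0, "wz": 0, "fingers": 0.4}, {"dx": 0, "dy": 0, "dz": 0, "wx": 0, "wy": 0, "wz": 0, "fingers": 0.4}]'

```text
clock: 57.72
eef_pos: [539.5, 115.4, 100.6]
tool_rot: [-2.663, 1.562, -2.892]
force: [0.2, -0.6, 1.3]
width: 51.3
```

```bash
python3 - <<'E'
from h import *
st=ctrl.read_state();print(st['clock'],st['eef_pos'],st['width'],st['qpos'].round(2))
snap('wrist','w35');ci=ctrl.camera_info('wrist')
T={}
for l,z in [('lid_centre',11),('lid_tab',28)]:
    r=ctrl.mark_of(l,'wrist'); print(l,[(round(x['conf'],2),np.round(x['point'],1).tolist(),onz(ci,x['point'],z).round(1)) for x in r])
goto([542.3,116.3,22],Rdown(np.radians(-13)))
E
```

```text
57.725 [539.53583544 115.41513736 100.58337401] 51.276266689076124 [-0.03  0.7  -0.36  1.89  0.39  0.63 -0.86]
lid_centre [(0.97, [338.4, 207.7], array([590.1, 108.9,  11. ]))]
lid_tab [(0.78, [278.2, 219.3], array([543.9, 116. ,  28. ]))]
pos [544.1 117.1 105.9] tool mm [83.8 -1.4 -1.8] units [ 0.1118 -0.0018 -0.0024]
rot deg [-0.19  0.15 -0.1 ] units [-0.031  0.025 -0.016]
```

View pics/w35.png

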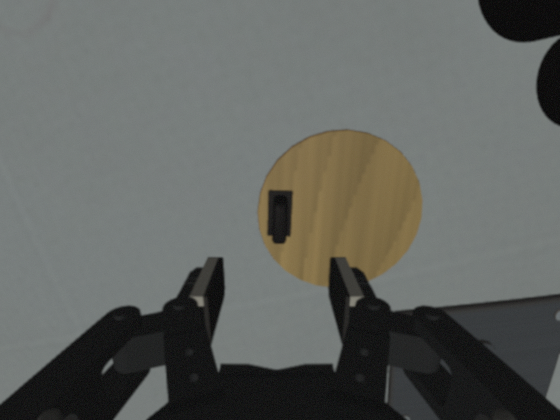

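>>> servo_tool --rows '[{"dx": 0.05, "dy": -0.0015, "dz": 0, "wx": 0, "wy": 0, "wz": 0, "fingers": 0.4}, {"dx": 0.045, "dy": 0, "dz": 0, "wx": 0, "wy": 0, "wz": 0, "fingers": 0.4}, {"dx": 0.015, "dy": 0, "dz": 0, "wx": 0, "wy": 0, "wz": 0, "fingers": 0.4}, {"dx": 0, "dy": 0, "dz": 0, "wx": 0, "wy": 0, "wz": 0, "fingers": 0.4}, {"dx": 0, "dy": 0, "dz": 0, "wx": 0, "wy": 0, "wz": 0, "fingers": 0.4}]'

```text
clock: 58.5
eef_pos: [543.9, 115.8, 23.3]
tool_rot: [0.5, 1.568, 0.269]
force: [0.1, 0.2, 0.0]
width: 51.3
```

>>> servo_tool --rows '[{"dx": 0, "dy": 0, "dz": 0, "wx": 0, "wy": 0, "wz": 0, "fingers": 1}, {"dx": 0, "dy": 0, "dz": 0, "wx": 0, "wy": 0, "wz": 0, "fingers": 1}, {"dx": 0, "dy": 0, "dz": 0, "wx": 0, "wy": 0, "wz": 0, "fingers": 1}, {"dx": 0, "dy": 0, "dz": 0, "wx": 0, "wy": 0, "wz": 0, "fingers": 1}]'

```text
clock: 59.0
eef_pos: [542.9, 115.4, 22.3]
tool_rot: [0.185, 1.57, -0.045]
force: [-0.7, 0.0, 5.8]
width: 8.8
```

>>> servo_tool --rows '[{"dx": -0.01, "dy": 0, "dz": 0, "wx": 0, "wy": 0, "wz": 0, "fingers": 1}, {"dx": -0.05, "dy": 0, "dz": 0, "wx": 0, "wy": 0, "wz": 0, "fingers": 1}, {"dx": -0.08, "dy": 0, "dz": 0, "wx": 0, "wy": 0, "wz": 0, "fingers": 1}, {"dx": -0.08, "dy": 0, "dz": 0, "wx": 0, "wy": 0, "wz": 0, "fingers": 1}, {"dx": -0.07, "dy": 0, "dz": 0, "wx": 0, "wy": 0, "wz": 0, "fingers": 1}]'

```text
clock: 59.62
eef_pos: [542.3, 115.4, 241.6]
tool_rot: [0.64, 1.57, 0.41]
force: [0.8, -0.5, -0.4]
width: 8.3
```

```bash
python3 - <<'E'
from h import *
import pickle
c=pickle.load(open('ci33.pkl','rb'))
# fit circle of rim from w33: sample edge pts
for p in [(219,172),(343,172),(281,110),(281,237)]: print(onz(c,p,105).round(1))
st=ctrl.read_state();print(st['clock'],st['eef_pos'],st['width'])
snap('wrist','w36');snap('side','s36');snap('scene','sc36')
goto([440,115,240])
cs=ctrl.camera_info('side')
print(proj(cs,[[500,-148,105],[500,-148,0]]))
E
```

```text
[ 497.2 -206.3  105. ]
[497.2 -92.6 105. ]
[ 442.6 -149.7  105. ]
[ 561.5 -149.2  105. ]
59.625 [542.29807698 115.38937027 241.56143382] 8.323885180388565
pos [544.  116.  242.2] tool mm [   1.5  -24.7 -101.1] units [ 0.002  -0.033  -0.1348]
[[295.09960036 197.63106141]
 [295.00881606 231.26641419]]
```

View pics/s36.png

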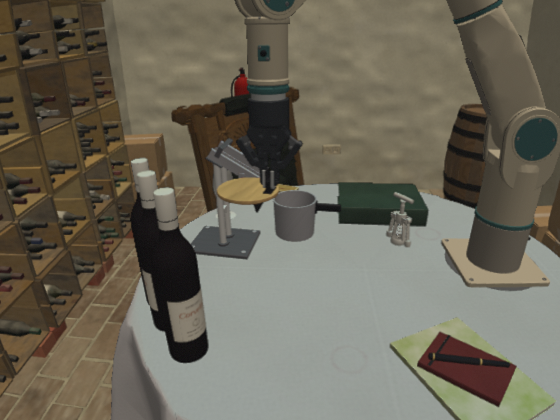

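View pics/w36.png

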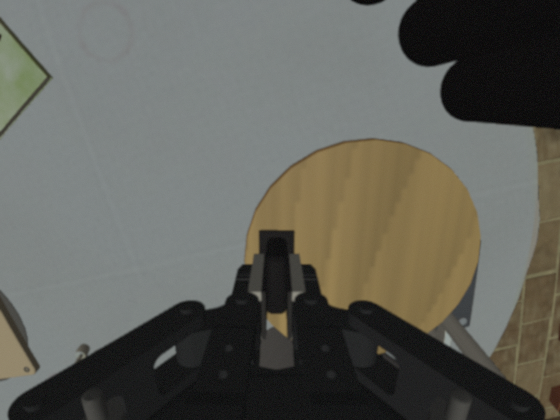

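>>> servo_tool --rows '[{"dx": 0, "dy": -0.011, "dz": -0.045, "wx": 0, "wy": 0, "wz": 0, "fingers": 1}, {"dx": 0, "dy": -0.011, "dz": -0.045, "wx": 0, "wy": 0, "wz": 0, "fingers": 1}, {"dx": 0, "dy": -0.011, "dz": -0.045, "wx": 0, "wy": 0, "wz": 0, "fingers": 1}, {"dx": 0, "dy": -0.04, "dz": 0.0094, "wx": 0, "wy": 0, "wz": 0, "fingers": 1}, {"dx": 0, "dy": -0.055, "dz": 0.0129, "wx": 0, "wy": 0, "wz": 0, "fingers": 1}]'

```text
clock: 60.4
eef_pos: [436.9, 41.2, 238.0]
tool_rot: [-2.966, 1.568, 3.091]
force: [1.2, -1.1, -1.2]
width: 8.5
```

>>> servo_tool --rows '[{"dx": 0, "dy": -0.055, "dz": 0.0129, "wx": 0, "wy": 0, "wz": 0, "fingers": 1}, {"dx": 0, "dy": -0.055, "dz": 0.0129, "wx": 0, "wy": 0, "wz": 0, "fingers": 1}, {"dx": 0, "dy": -0.055, "dz": 0.0129, "wx": 0, "wy": 0, "wz": 0, "fingers": 1}, {"dx": 0, "dy": -0.04, "dz": 0.0094, "wx": 0, "wy": 0, "wz": 0, "fingers": 1}, {"dx": 0, "dy": 0, "dz": 0, "wx": 0, "wy": 0, "wz": 0, "fingers": 1}]'

```text
clock: 61.02
eef_pos: [436.6, -119.2, 237.5]
tool_rot: [-2.919, 1.567, 3.128]
force: [0.5, 0.3, -1.3]
width: 8.8
```

```bash
python3 - <<'E'
from h import *
st=ctrl.read_state();print(st['clock'],st['eef_pos'],st['width'])
ci=ctrl.camera_info('wrist');snap('wrist','w37');snap('side','s37',(190,80,440,300),2.5);snap('scene','sc37',(240,130,420,330),3)
goto([456.2,-138.6,160],Rdown(np.radians(-13)))
print('tub pred',proj(ci,[[501,-149,105],[442,-149,105],[501,-90,105]]).round(0).tolist())
z=rot()[:,2]; print(z,np.degrees(np.arctan2(z[1],z[0])))
for l in('lid_centre',):
  r=ctrl.mark_of(l,'wrist'); print([(x['conf'],x['point'],onz(ci,x['point'],st['eef_pos'][2]-10)) for x in r])
E
```

```text
61.025 [ 436.62561195 -119.22304813  237.48903661] 8.808787678352974
pos [ 437.6 -115.7  238.3] tool mm [ 78.2 -18.1  23.5] units [ 0.1043 -0.0242  0.0314]
rot deg [-0.15 -0.12 -0.04] units [-0.024 -0.019 -0.006]
tub pred [[352.0, 213.0], [289.0, 227.0], [341.0, 150.0]]
[ 0.9737953  -0.22741732 -0.0020182 ] -13.145093464157275
[(0.56, [361.4, 253.8], array([ 482.26247738, -126.4033194 ,  227.48903661]))]
```

View pics/w37.png

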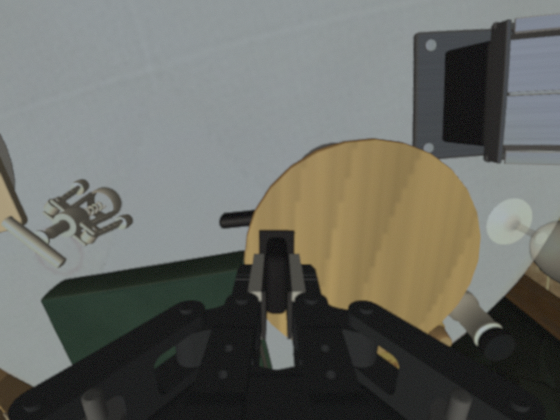

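View pics/sc37.png

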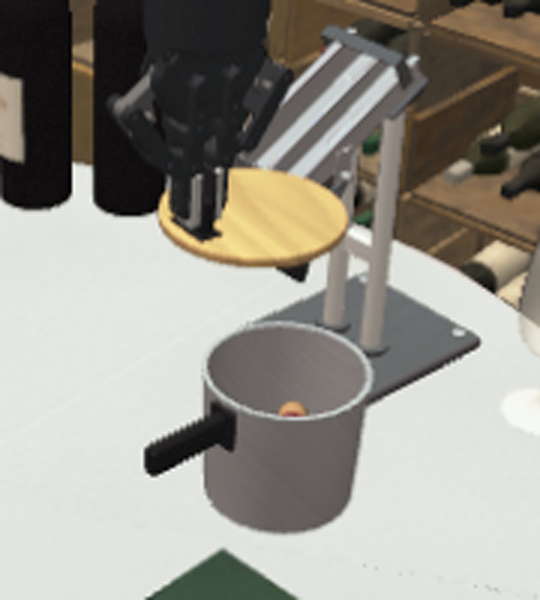

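```bash
python3 - <<'E'
from h import *
cs=ctrl.camera_info('scene'); 
th=np.linspace(0,2*np.pi,60); C=np.array([[501+59*np.cos(t),-149+59*np.sin(t),105] for t in th])
im=cv2.imread('pics/sc37.png'); 
for p in (proj(cs,C)-[240,130])*3: cv2.circle(im,tuple(int(v) for v in p),2,(0,0,255),-1)
cv2.imwrite('pics/ov1.png',im[280:470,150:420].repeat(2,0).repeat(2,1))
cd=ctrl.camera_info('side'); im=cv2.imread('pics/s37.png')
for p in (proj(cd,C)-[190,80])*2.5: cv2.circle(im,tuple(int(v) for v in p),2,(0,0,255),-1)
cv2.imwrite('pics/ov2.png',im[200:420,150:420].repeat(2,0).repeat(2,1))
E
```

```text
(no output)
```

View pics/ov1.png

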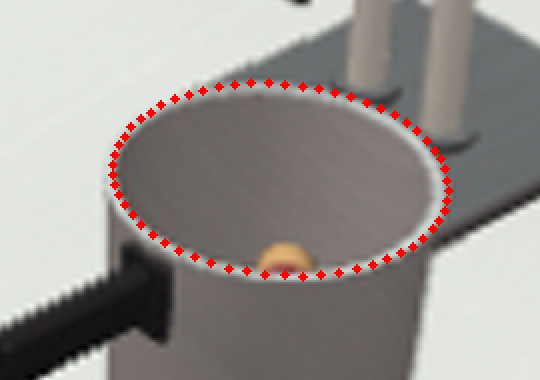

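View pics/ov2.png

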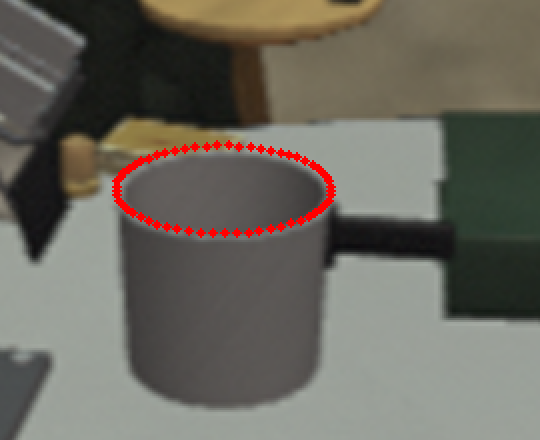

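>>> servo_tool --rows '[{"dx": 0, "dy": -0.0242, "dz": 0.0314, "wx": 0, "wy": 0, "wz": 0, "fingers": 1}, {"dx": 0.05, "dy": 0, "dz": 0, "wx": 0, "wy": 0, "wz": 0, "fingers": 1}, {"dx": 0.05, "dy": 0, "dz": 0, "wx": 0, "wy": 0, "wz": 0, "fingers": 1}, {"dx": 0.025, "dy": 0, "dz": 0, "wx": 0, "wy": 0, "wz": 0, "fingers": 1}, {"dx": 0, "dy": 0, "dz": 0, "wx": 0, "wy": 0, "wz": 0, "fingers": 1}]'

```text
clock: 61.85
eef_pos: [456.0, -138.2, 144.1]
tool_rot: [2.972, 1.567, 2.744]
force: [0.4, -0.7, -0.7]
width: 8.7
```

```bash
python3 - <<'E'
from h import *
st=ctrl.read_state();print(st['clock'],st['eef_pos'],st['width'])
snap('side','s38',(230,120,380,260),4);snap('scene','sc38',(270,180,400,320),4)
goto([456.2,-138.6,119],Rdown(np.radians(-13)))
E
```

```text
61.85 [ 456.0447928  -138.23588679  144.08652485] 8.680113560717526
pos [ 457.6 -138.9  145.8] tool mm [26.8 -0.  -1.4] units [ 0.0357 -0.     -0.0019]
rot deg [-0.12  0.03 -0.02] units [-0.021  0.005 -0.004]
```

View pics/s38.png

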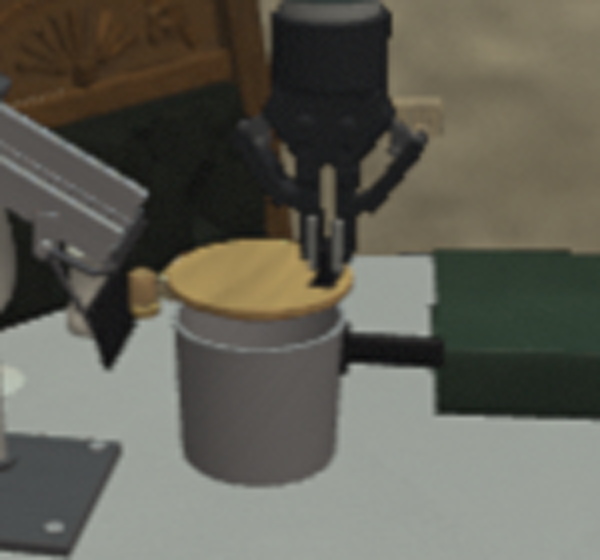

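View pics/sc38.png

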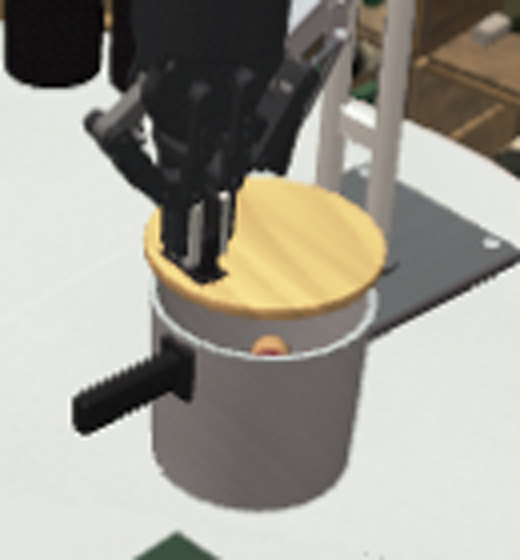

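>>> servo_tool --rows '[{"dx": 0.012, "dy": 0, "dz": -0.0015, "wx": 0, "wy": 0, "wz": 0, "fingers": 1}, {"dx": 0.01, "dy": 0, "dz": 0, "wx": 0, "wy": 0, "wz": 0, "fingers": 1}, {"dx": 0.006, "dy": 0, "dz": 0, "wx": 0, "wy": 0, "wz": 0, "fingers": 1}, {"dx": 0.003, "dy": 0, "dz": 0, "wx": 0, "wy": 0, "wz": 0, "fingers": 1}, {"dx": 0, "dy": 0, "dz": 0, "wx": 0, "wy": 0, "wz": 0, "fingers": 1}]'

```text
clock: 62.58
eef_pos: [455.9, -139.5, 121.9]
tool_rot: [3.004, 1.571, 2.774]
force: [0.2, 0.1, -0.7]
width: 8.5
```

>>> servo_tool --rows '[{"dx": 0.002, "dy": 0, "dz": 0, "wx": 0, "wy": 0, "wz": 0, "fingers": 1}, {"dx": 0.002, "dy": 0, "dz": 0, "wx": 0, "wy": 0, "wz": 0, "fingers": 1}, {"dx": 0, "dy": 0, "dz": 0, "wx": 0, "wy": 0, "wz": 0, "fingers": 1}]'

```text
clock: 62.95
eef_pos: [456.1, -139.6, 120.2]
tool_rot: [-0.617, 1.57, -0.848]
force: [-2.4, -0.4, 12.2]
width: 8.2
```

```bash
python3 - <<'E'
from h import *
st=ctrl.read_state();print(st['clock'],st['eef_pos'],st['force'])
snap('side','s39',(230,120,380,260),4);snap('scene','sc39',(270,180,400,320),4)
E
```

```text
62.95 [ 456.14605878 -139.55035561  120.16738047] [-2.40885836 -0.44698684 12.16845386]
```

View pics/s39.png

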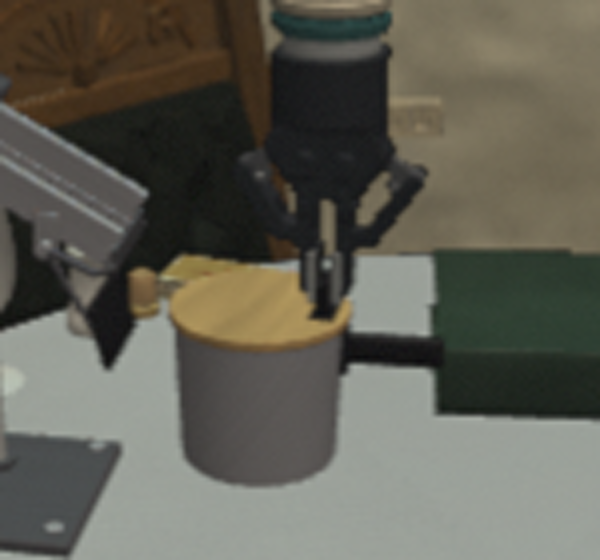

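View pics/sc39.png

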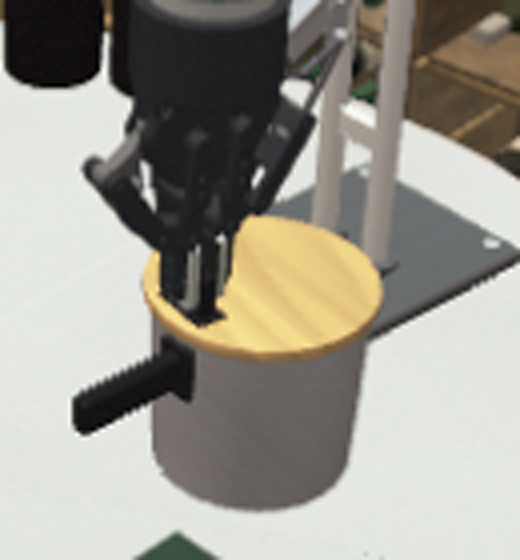

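Seated at the expected height (TCP ≈120, contact 12 N). Release and rise.

>>> servo_tool --rows '[{"dx": 0, "dy": 0, "dz": 0, "wx": 0, "wy": 0, "wz": 0, "fingers": 0.5}, {"dx": 0, "dy": 0, "dz": 0, "wx": 0, "wy": 0, "wz": 0, "fingers": 0.5}, {"dx": -0.02, "dy": 0, "dz": 0, "wx": 0, "wy": 0, "wz": 0, "fingers": 0.5}, {"dx": -0.06, "dy": 0, "dz": 0, "wx": 0, "wy": 0, "wz": 0, "fingers": 0.5}, {"dx": -0.08, "dy": 0, "dz": 0, "wx": 0, "wy": 0, "wz": 0, "fingers": 0.5}]'

```text
clock: 63.68
eef_pos: [455.0, -139.3, 239.3]
tool_rot: [2.945, 1.567, 2.715]
force: [1.7, -0.6, -0.5]
width: 42.8
```

>>> servo_tool --rows '[{"dx": -0.05, "dy": 0, "dz": -0.03, "wx": 0, "wy": 0, "wz": 0, "fingers": 0.3}, {"dx": -0.03, "dy": 0, "dz": -0.03, "wx": 0, "wy": 0, "wz": 0, "fingers": 0.3}, {"dx": 0, "dy": 0, "dz": 0, "wx": 0, "wy": 0, "wz": 0, "fingers": 0.3}, {"dx": 0, "dy": 0, "dz": 0, "wx": 0, "wy": 0, "wz": 0, "fingers": 0.3}]'

```text
clock: 64.18
eef_pos: [412.4, -129.5, 298.5]
tool_rot: [1.923, 1.571, 1.692]
force: [-0.0, -0.1, 0.3]
width: 59.8
```

```bash
python3 - <<'E'
from h import *
st=ctrl.read_state();print(st['clock'],st['eef_pos'],st['force'])
snap('wrist','w40');snap('scene','sc40');snap('side','s40')
ci=ctrl.camera_info('wrist')
for x in ctrl.mark_of('lid_centre','wrist')[:1]: print(x['conf'],onz(ci,x['point'],109))
cs={n:ctrl.camera_info(n) for n in('scene','side')}
r=[(cs[n],ctrl.mark_of('lid_centre',n)[0]['point']) for n in cs]; print(tri(r))
E
```

```text
64.175 [ 412.43583374 -129.48159027  298.47542302] [-0.02290654 -0.08707089  0.31350879]
0.84 [ 499.49393287 -146.67884298  109.        ]
(array([ 495.51627025, -144.57875786,  108.25946638]), [3.3, 3.3])
```

View pics/w40.png

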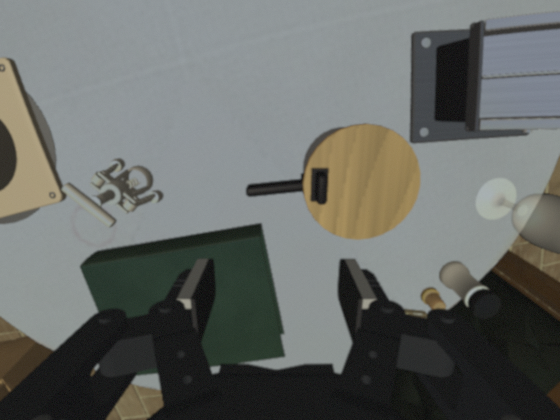

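View pics/sc40.png

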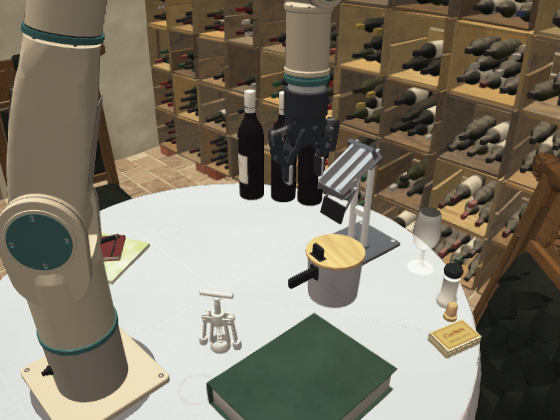

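View pics/s40.png

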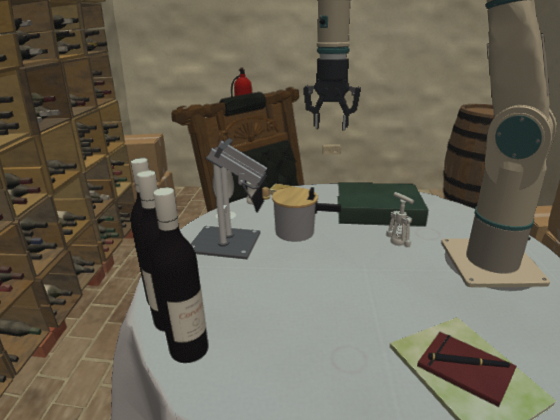

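```bash
python3 -c "
from cell import ctrl; print(ctrl.finish_job())"
```

```text
the job is handed in; nothing more can be done
None
```

The job is done and handed in at about 64 s. I took the lid off, held the tub under the mouth and pressed the paddle, and all four feeder corks slid into the tub. I then stood the tub on the table, put in the four loose corks, and seated the lid again.

**Corks:** The chute showed empty in the side and scene images. The last wrist picture before closing the tub showed all eight corks inside. No corks are left on the table in the final images.

**Lid:** It met the rim at a tool height of 120 mm, about the same as before it was removed, with 12 N of contact. The final wrist image puts its centre at (499.5, −146.7), against a tub axis of about (501, −149). The scene and side cameras together put it about 5 mm off, at (495.5, −144.6, 108), and their rays miss each other by 3 mm. In the pictures it lies flat and seated.

**Other objects:** The tub stands upright, and the bottles and glass are standing where they were. I noticed no knock and no slackening of the grip.

**What failed:** The trained networks never found the loose corks. I located them by colour in the wrist images instead.

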